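# Box up mooncakes and close the gift box on the pedal press

## Task

Pack every mooncake from the baking pan into the box tray on the press, one to a pocket and pattern side up, then put the red lid on the tray, rim down and fully on. Swing the press head over the box to its stop and push the pedal all the way down to its stop so that the pad presses on the lid, hold it down for two seconds, then let the pedal up and swing the press head back out to its stop at the side. Leave the other things on the bench where they are.

Things in the scene. Friction and masses are not known exactly. Their poses are not given: they have to be found in the camera images.
- cake0: firm baked mooncake, golden scalloped disc 56 mm in diameter, 34 mm high, 100 g, with a brown flower pattern on its top face; origin at the centre of its underside, z up out of the patterned face. Some of cake0 to cake3 may be absent (None). They start pattern up on the baking pan (260 x 250 mm, floor 5 mm above the table, rim 16 mm high)
- cake1: firm baked mooncake, golden scalloped disc 56 mm in diameter, 34 mm high, 100 g, with a brown flower pattern on its top face; origin at the centre of its underside, z up out of the patterned face. Some of cake0 to cake3 may be absent (None). They start pattern up on the baking pan (260 x 250 mm, floor 5 mm above the table, rim 16 mm high)
- cake2: firm baked mooncake, golden scalloped disc 56 mm in diameter, 34 mm high, 100 g, with a brown flower pattern on its top face; origin at the centre of its underside, z up out of the patterned face. Some of cake0 to cake3 may be absent (None). They start pattern up on the baking pan (260 x 250 mm, floor 5 mm above the table, rim 16 mm high)
- cake3: firm baked mooncake, golden scalloped disc 56 mm in diameter, 34 mm high, 100 g, with a brown flower pattern on its top face; origin at the centre of its underside, z up out of the patterned face. Some of cake0 to cake3 may be absent (None). They start pattern up on the baking pan (260 x 250 mm, floor 5 mm above the table, rim 16 mm high)
- pocket0 (a point): centre of the floor of one of the four pockets of the red box tray fixed on the press bed (floor 15 mm above the table). Pockets are 62 mm square, 11 mm deep, centres 84 mm apart, with sides along the point's x and y; the ribs between them are 22 mm wide. z is up. Any cake may go in any pocket, one each
- pocket1 (a point): centre of the floor of one of the four pockets of the red box tray fixed on the press bed (floor 15 mm above the table). Pockets are 62 mm square, 11 mm deep, centres 84 mm apart, with sides along the point's x and y; the ribs between them are 22 mm wide. z is up. Any cake may go in any pocket, one each
- pocket2 (a point): centre of the floor of one of the four pockets of the red box tray fixed on the press bed (floor 15 mm above the table). Pockets are 62 mm square, 11 mm deep, centres 84 mm apart, with sides along the point's x and y; the ribs between them are 22 mm wide. z is up. Any cake may go in any pocket, one each
- pocket3 (a point): centre of the floor of one of the four pockets of the red box tray fixed on the press bed (floor 15 mm above the table). Pockets are 62 mm square, 11 mm deep, centres 84 mm apart, with sides along the point's x and y; the ribs between them are 22 mm wide. z is up. Any cake may go in any pocket, one each
- lid_seat (a point): centre of the box tray on the top face of the press bed (12 mm above the table), where the lid's origin lies when it is fully on; its x and y run along the tray's sides, z up. The tray is 174 mm square and stands 14 mm above the bed; the bed is 210 mm square
- lid: deep red square lid, 188 mm outside, 182 inside, 48 high, open below, 250 g, starts rim-down on the table; origin at the centre of its rim plane (underside), z up. On top in the middle a brass grip bar 80 mm long along the lid's y, 16 thick along x, 25 high (48 to 73 mm above the origin). Fits over the tray with 4 mm play a side, in any of its four square positions, rim on the bed
- press_arm (a joint): angle (rad) of the blue swing arm of the press about its upright column, stiff, stays where it is left: 0 = its stop with the head straight over the middle of the box, 1.57 = its stop at the side (swung clear, to the robot's right); grows as the arm turns counter-clockwise seen from above. It starts somewhere in between
- swing_knob (a point): middle of the grip of the upright black knob on the end of the swing arm: cylinder 28 mm in diameter, reaching 24 mm above this point (which is 222 mm above the table) and 36 mm below it; 170 mm from the arm's axis, directly above the press head. The point turns with the arm
- swing_pivot (a point): on the axis of the swing arm's column, at the knob's height; the column stands 170 mm from the middle of the box on the side away from the robot. Arm hub top at 192 mm above the table
- press_pad: the black rubber-faced round pad under the press head, 72 mm in diameter; its face is 105 mm above the table, 20 mm above the lid's grip bar when the lid is on; arm, knob and pad together come down 24 mm as the pedal goes to its stop, and the pad then bears on the grip bar. The body's origin lies on the arm's axis at table level
- pedal (a joint): angle (rad) of the spring pedal: 0 = up (sprung), 0.35 = down on its stop; needs about 15 N on its tread near the free end. It springs back up when let go
- pedal_pad (a point): point on top of the pedal's black ribbed tread where to press, on its middle line, 88 mm from the hinge and 27 mm from the free end; moves with the pedal: 62 mm above the table when up, 33 mm when down. When up, its x axis points level from the free end to the hinge, y along the hinge. The pedal is a yellow plate 120 x 80 mm on a dark base 135 x 100 mm
- bowl: steel bowl, 130 mm across, 55 mm high; a bystander, not part of the job
- brush: pastry brush lying down, 200 mm long; a bystander, not part of the job
- jar: amber glass jar, 60 mm diameter, 100 mm high; a bystander, not part of the job
- mould: wooden mooncake mould, a paddle about 220 mm long and 32 mm high; a bystander, not part of the job
- timer: white round kitchen timer, 64 mm diameter, 35 mm high; a bystander, not part of the job
- cup: blue plastic cup, 70 mm across, 70 mm high; a bystander, not part of the job
Mind the look-alikes: they are no part of the job. Leave any black, blue or turquoise look-alike of the cake3 alone.

How it is judged (in metres and radians):
On the way, in this order (a step that is already met when the one before it is completed fails the run):
1. every mooncake lies flat in a pocket of its own, pattern up (angle between each of cake0, cake1, cake2, cake3's own z axis and vertical below 0.15 rad and ((horizontal distance between cake0 and pocket0 below 0.008 m and z of cake0 in the frame of pocket0 below 0.005 m) or (horizontal distance between cake0 and pocket1 below 0.008 m and z of cake0 in the frame of pocket1 below 0.005 m) or (horizontal distance between cake0 and pocket2 below 0.008 m and z of cake0 in the frame of pocket2 below 0.005 m) or (horizontal distance between cake0 and pocket3 below 0.008 m and z of cake0 in the frame of pocket3 below 0.005 m)) and ((horizontal distance between cake1 and pocket0 below 0.008 m and z of cake1 in the frame of pocket0 below 0.005 m) or (horizontal distance between cake1 and pocket1 below 0.008 m and z of cake1 in the frame of pocket1 below 0.005 m) or (horizontal distance between cake1 and pocket2 below 0.008 m and z of cake1 in the frame of pocket2 below 0.005 m) or (horizontal distance between cake1 and pocket3 below 0.008 m and z of cake1 in the frame of pocket3 below 0.005 m)) and ((horizontal distance between cake2 and pocket0 below 0.008 m and z of cake2 in the frame of pocket0 below 0.005 m) or (horizontal distance between cake2 and pocket1 below 0.008 m and z of cake2 in the frame of pocket1 below 0.005 m) or (horizontal distance between cake2 and pocket2 below 0.008 m and z of cake2 in the frame of pocket2 below 0.005 m) or (horizontal distance between cake2 and pocket3 below 0.008 m and z of cake2 in the frame of pocket3 below 0.005 m)) and ((horizontal distance between cake3 and pocket0 below 0.008 m and z of cake3 in the frame of pocket0 below 0.005 m) or (horizontal distance between cake3 and pocket1 below 0.008 m and z of cake3 in the frame of pocket1 below 0.005 m) or (horizontal distance between cake3 and pocket2 below 0.008 m and z of cake3 in the frame of pocket2 below 0.005 m) or (horizontal distance between cake3 and pocket3 below 0.008 m and z of cake3 in the frame of pocket3 below 0.005 m))), for 0.2 s.
2. the lid is fully on the tray, rim down (horizontal distance between lid and lid_seat below 0.007 m and z of lid in the frame of lid_seat below 0.005 m and angle between lid's own z axis and vertical below 0.05 rad), for 0.2 s.
3. with the head over the box and the lid on, the pedal is down on its stop and the pad presses on the lid (all of step 2 and value of joint press_arm below 0.1 rad and value of joint pedal above 0.325 rad and contact force between press_pad and lid above 1 N), for 1.5 s.
At the end, for the whole second after the job is handed in: Each mooncake present is in a pocket (within 8 mm, underside within 5 mm of the floor, pattern up within 0.15 rad); the lid is on (within 7 mm, rim within 5 mm of the bed, level within 0.05 rad) and still; swing arm over 1.4 rad; pedal under 0.04 rad (all of step 1 and all of step 2 and value of joint press_arm above 1.4 rad and value of joint pedal below 0.04 rad and linear speed of lid below 0.02 m/s); the robot touches nothing.
It fails at once if a bystander is shoved more than 5 cm or knocked over (distance of any of bowl, brush, jar, mould, timer, cup from where it was at the start of the episode above 0.05 m or angle between any of bowl, jar, mould, timer, cup's own z axis and vertical above 0.7 rad).
Of cake0, cake1, cake2, cake3 only 2 to 4 are there at a start; the rules pass over those that are not, and their reading is None.
At some moment in a run one of cake0, cake1, cake2, cake3, lid may be knocked a few centimetres aside while the robot is not near it.
Once in a run the grip may slacken for a moment while it holds something.
It also fails if it takes over 208 s, if anything falls off the work surface, if the arm or the gripper's body presses on something with over 40 N, if the wrist force passes 120 N, or if a joint passes its speed limit or range.

## Robot

A 6-joint arm with a two-finger parallel gripper is mounted at the origin on the work surface. World frame = base frame: x ahead of the robot, y to its left, z up, the work surface at z = 0. Lengths are in m, angles in degrees, forces in N, time in s.
With the tool pointing down it reaches from about 0.35 to 0.875 m from the base axis. Payload 4.2 kg.
Tool frame: the origin (TCP) lies midway between the tips of the shut fingers; the grasp point (between the pads) lies 19 mm behind it (hold_point_z is the z of the grasp point in the tool frame, in m); z points along the fingers, y is the direction in which the jaws open and shut (so a half turn about z gives the same grasp; the last joint's range is limited). The gripper opens to 87 mm and grips with 3 to 60 N. Pads are 19 mm wide; open, the fingers measure 117 mm over their backs; the gripper's body (75 mm by 190 mm) begins 51 mm behind the grasp point.
Start: joints at [-50.902, 22.042, 0.453, 0, -68.411, -14.817], TCP at [0.257, -0.57, 0.202] pointing down, gripper open.
Joint ranges: [-179.83, 179.83], [-69.29, 118.12], [-61.27, 80.66], [-181.25, 117.63], [-171.15, -9.14], [-177.46, 177.46]. Speed limits (degrees/s): [159.86, 159.86, 180, 180, 180, 180].

## Interface

Orientations are given as a 3x3 rotation matrix whose columns are the frame's x, y, z axes.
In Python, from station import * gives the robot as it stands. The module is installed in compiled form; this text tells all that it offers.
- The arm moves only by the tool jog_arm, never from a script. Its argument "moves" is a list of rows, each a list of 7 numbers: the closure, from -1 (fully open) to 1 (shut), then the shift along the tool's x, y, z in m, then the turn, a rotation vector about the tool's x, y, z in rad. In form: [[gripper, x, y, z, wx, wy, wz], ...]. A call has exactly 10 rows; each row is the pose to reach, as a shift and turn from the pose commanded when the call began, along the tool's axes at that moment; what a row does not reach only later rows make up. A row lasts 1/12 s, in which the tool goes at most 41.7 mm and 7.16 degrees, less where a joint would pass 70% of its speed; a pose out of reach is approached as far as the arm can. A call with a gripper value outside its range is refused whole. The fingers move at their own pace and stop on an object; the grip force is fixed at half the most. Time passes only in rows, so rows that repeat a pose let the fingers close, or fill a call up. It gives the time, the measured TCP pose, the force and the opening at its end, in the units of the state.
- sense(): the state, without advancing time (a new reading comes with each control period).
- capture(name): name is "scene" or "top" or "wrist"; returns a dict with "frame" (384x512x3 uint8, red, green, blue), "fov_y" (degrees; the focal length in pixels is half the picture's height over the tangent of half this angle, whatever the lens; pixels are square), "cx", "cy" (the principal point, pixels), "world_from_camera" (4x4, takes a point from camera to world coordinates). Camera axes: x right, y down, z forward; pixel columns grow to the right and rows downward; lengths in m; the calibration is good to about 2 mm. A picture is of the moment at which its call begins. There is no depth.
- finish_job(): hands the job in, once; it reports no verdict.
The state is a dict: "time_s": time; "joints": joint angles; "joint_velocities": joint speeds; "effort": joint torques, N m; "tcp_pos": TCP position; "ee_rot": TCP orientation; "wrist_force": force on the tool from outside, world axes, zero at the start; "moment": the same for the moment, N m; "gripper_width": opening from 0.0 (shut) to 1.0 (fully open).
Only numpy, scipy, OpenCV 4.12 (cv2) and the standard library are available. Lean on these libraries where they do the work, as an engineer would, in place of code of your own. Each camera call takes 0.05 s, during which the arm holds its last target.

## Working session

There is one attempt and no reset: what is moved stays moved. The work goes in short steps, Python scripts to look and compute and a tool call to move; the robot and the scene stay as the last step left them, time stands still between calls to the robot, and variables do not carry over. Pictures are saved under pics/ and viewed, and the job is handed in when it is done.

Besides the shell and the picture viewer there is one more tool, called after "Request:" in YAML: its name, and indented under it one key for each argument. jog_arm: Moves the arm, as the interface text tells. Its arguments: {"type":"object","properties":{"moves":{"type":"array"}},"required":["moves"]}

```bash
mkdir -p pics; ls; python3 - <<'E'
from station import *
import cv2,pickle
print(sense())
for n in ("scene","top","wrist"):
    c=capture(n); cv2.imwrite(f"pics/{n}0.png",c["frame"][:,:,::-1]); pickle.dump(c,open(f"{n}0.pkl","wb"))
    print(n,c["fov_y"],c["cx"],c["cy"],c["world_from_camera"].round(4).tolist() if hasattr(c["world_from_camera"],'round') else c["world_from_camera"])
E
```

```text
pics
{'time_s': 0.0, 'joints': array([-5.09019668e+01,  2.20904574e+01,  3.79552576e-01, -2.77669390e-02,
       -6.84125385e+01, -1.48165936e+01]), 'joint_velocities': array([ 0.05148397, -0.02023171,  0.07296066, -0.00044914, -0.07218673,
       -0.03918407]), 'effort': array([ 4.30660875e-04, -3.90665388e+01,  1.87404263e+01,  4.21981260e+00,
        1.08839056e-02, -2.16394192e-04]), 'tcp_pos': array([ 0.25675049, -0.5691096 ,  0.20096449]), 'ee_rot': array([[-9.11609984e-01, -4.11055007e-01, -1.00898225e-03],
       [-4.11056229e-01,  9.11607892e-01,  1.95619125e-03],
       [ 1.15693976e-04,  2.19803191e-03, -9.99997578e-01]]), 'wrist_force': array([ 0.08720131, -0.2803874 ,  0.76610762]), 'moment': array([0.04286647, 0.01033761, 0.02751093]), 'gripper_width': 0.9970352947873817}
scene 49.54404599541389 253.23996080205887 188.36249622340742 [[-0.1676, 0.7628, -0.6246, 1.3422], [0.9857, 0.1412, -0.0919, 0.1462], [0.0181, -0.6311, -0.7755, 1.1399], [0.0, 0.0, 0.0, 1.0]]
top 48.630251957444145 255.35695256581542 188.5064284679615 [[-0.0294, -0.9876, 0.1543, 0.3461], [-0.9995, 0.0304, 0.0036, -0.001], [-0.0082, -0.1542, -0.988, 1.5209], [0.0, 0.0, 0.0, 1.0]]
wrist 66.2480803280927 260.77254835508177 191.25144941075263 [[-0.412, 0.8793, 0.2391, 0.1924], [0.9112, 0.3969, 0.1105, -0.5972], [0.0023, 0.2634, -0.9647, 0.3846], [0.0, 0.0, 0.0, 1.0]]
```

View pics/scene0.png

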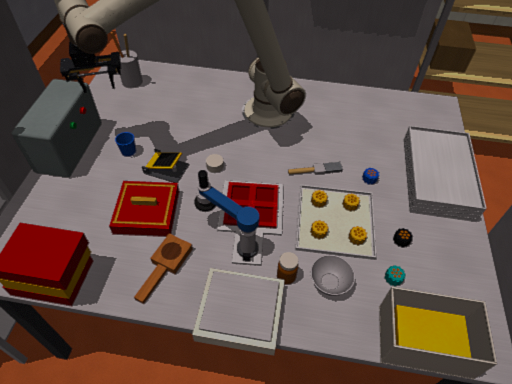

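View pics/top0.png

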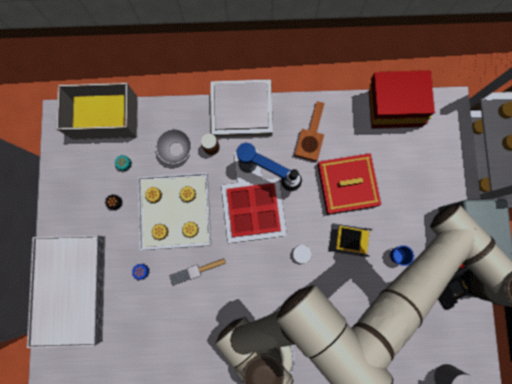

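View pics/wrist0.png

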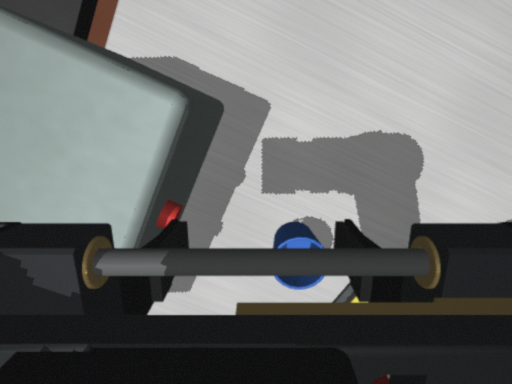

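```bash
cat > h.py <<'E'
import numpy as np, cv2, pickle
from scipy.spatial.transform import Rotation as R
def ray(c,u,v):
    H=c["frame"].shape[0]; f=H/2/np.tan(np.radians(c["fov_y"])/2)
    T=np.array(c["world_from_camera"]); d=T[:3,:3]@np.array([(u-c["cx"])/f,(v-c["cy"])/f,1.0])
    return T[:3,3],d/np.linalg.norm(d)
def atz(c,u,v,z):
    o,d=ray(c,u,v); return o+d*(z-o[2])/d[2]
def tri(*obs):
    A=np.zeros((3,3));b=np.zeros(3)
    rs=[ray(*o) for o in obs]
    for o,d in rs:
        P=np.eye(3)-np.outer(d,d);A+=P;b+=P@o
    x=np.linalg.solve(A,b); 
    return x,[round(float(np.linalg.norm((np.eye(3)-np.outer(d,d))@(x-o)))*1000,1) for o,d in rs]
def proj(c,p):
    H=c["frame"].shape[0]; f=H/2/np.tan(np.radians(c["fov_y"])/2)
    T=np.array(c["world_from_camera"]); q=T[:3,:3].T@(np.array(p)-T[:3,3]); return q[0]/q[2]*f+c["cx"],q[1]/q[2]*f+c["cy"]
def crop(c,name,x0,y0,x1,y1,s):
    im=c["frame"][y0:y1,x0:x1,::-1]; im=cv2.resize(im,None,fx=s,fy=s,interpolation=cv2.INTER_CUBIC); cv2.imwrite("pics/"+name,im)
def snap(n,name,s=1):
    from station import capture
    c=capture(n); pickle.dump(c,open(name+".pkl","wb")); cv2.imwrite("pics/"+name+".png",c["frame"][:,:,::-1]); return c
def ld(name): return pickle.load(open(name+".pkl","rb"))
def st():
    from station import sense
    s=sense(); print("t",round(s["time_s"],2),"tcp",s["tcp_pos"].round(4),"w",round(s["gripper_width"],3),"F",s["wrist_force"].round(1)); return s
def mv(s,p=None,Rt=None):
    "shift and rotvec in tool axes from state s to pose p,Rt"
    M=s["ee_rot"]; 
    if p is not None: print("shift",(M.T@(np.array(p)-s["tcp_pos"])).round(4))
    if Rt is not None: print("rot",R.from_matrix(M.T@Rt).as_rotvec().round(4))
E
python3 - <<'E'
from h import *
crop(ld("scene0"),"s_c.png",290,170,420,300,6)
crop(ld("scene0"),"s_p.png",100,130,290,270,4)
crop(ld("top0"),"t_c.png",90,140,300,290,3)
crop(ld("top0"),"t_p.png",215,90,445,275,3)
E
```

```text
(no output)
```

View pics/s_c.png

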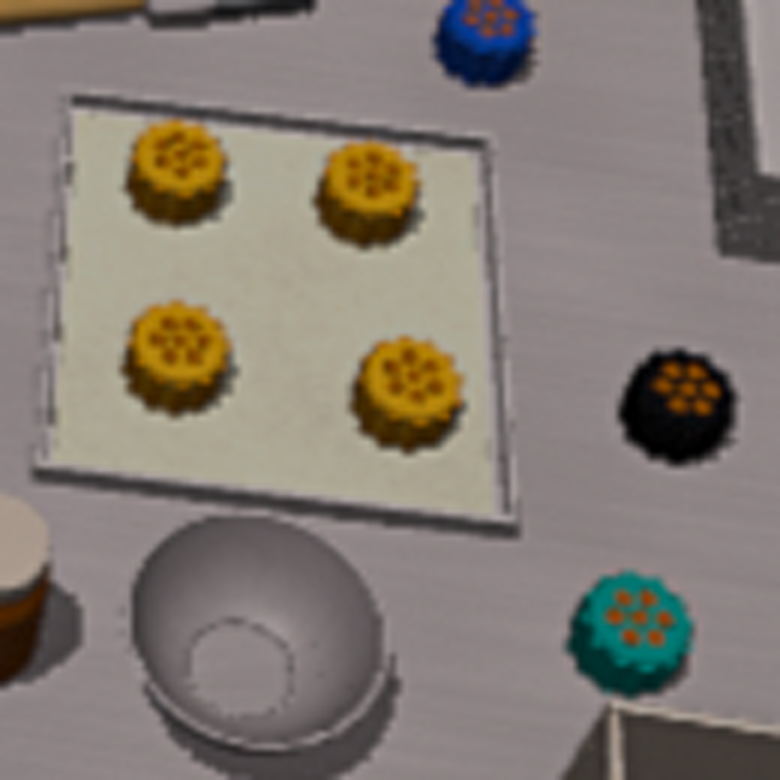

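View pics/s_p.png

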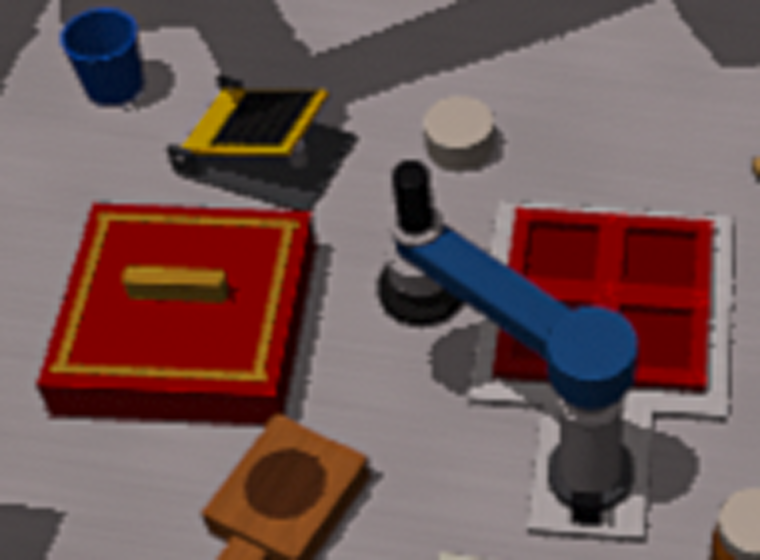

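View pics/t_c.png

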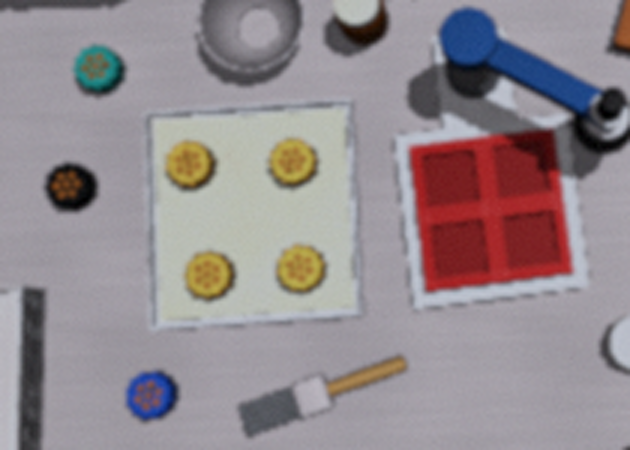

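View pics/t_p.png

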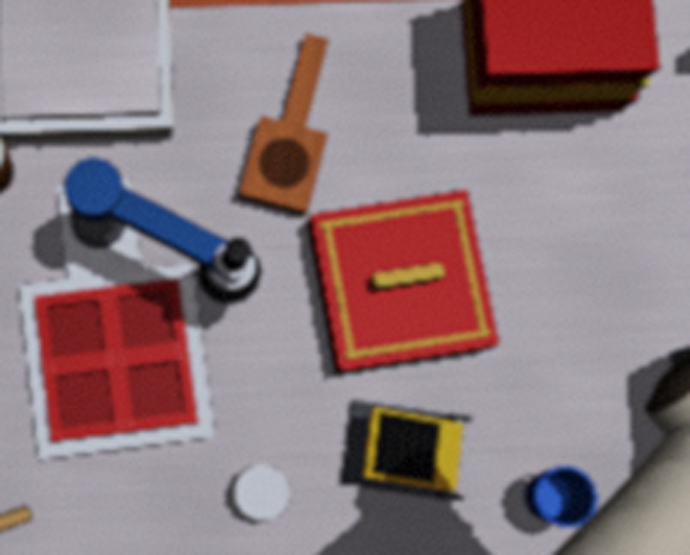

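```bash
python3 - <<'E'
from h import *
S=ld("scene0");T=ld("top0")
t=lambda x,y:(T,90+x/3-.33,140+y/3-.33); s=lambda x,y:(S,290+x/6-.4,170+y/6-.4)
tp=lambda x,y:(T,215+x/3-.33,90+y/3-.33); sp=lambda x,y:(S,100+x/4-.37,130+y/4-.37)
for n,a,b in [("A",t(189,162),s(407,375)),("B",t(292,159),s(179,340)),("C",t(209,273),s(368,176)),("D",t(301,268),s(180,157)),
 ("tray c",tp(115,360),sp(604,298)),("trayNear-left",tp(54,441),sp(709,222)),("trayNR",tp(197,424),sp(516,210)),("trayFL",tp(36,297),sp(705,388)),
 ("lid grip top mid",tp(408,272),sp(174,272)),("lidFR",tp(468,193),sp(46,384)),("lidNR",tp(496,342),sp(95,206)),("lidNL",tp(338,370),sp(311,213)),("lidFL",tp(312,216),sp(275,390)),
 ("knobtop",tp(236,249),sp(411,167)),("hubtop",tp(93,187),sp(591,342)),("pedal free L",tp(368,404),sp(325,93)),("pedal free R",tp(363,476),sp(296,152)),("tread mid",tp(408,447),sp(263,118)),("tread hingeL",tp(463,418),sp(236,92)),("tread hingeR",tp(457,490),sp(188,148)),
 ("timer",tp(260,491),sp(459,122)),("cup",tp(563,494),sp(100,28))]:
    x,e=tri(a,b); print(n,x.round(4),e)
E
```

```text
A [0.5705 0.3686 0.0377] [1.0, 1.0]
B [0.5702 0.2478 0.0379] [1.7, 1.7]
C [0.4395 0.3451 0.0368] [1.6, 1.6]
D [0.4422 0.2395 0.0331] [2.5, 2.5]
tray c [0.5054 0.0154 0.0147] [0.3, 0.3]
trayNear-left [0.4116 0.0907 0.0206] [1.6, 1.6]
trayNR [ 0.4266 -0.0779  0.0179] [1.2, 1.2]
trayFL [0.5832 0.1096 0.018 ] [2.5, 2.5]
lid grip top mid [ 0.5894 -0.3228  0.0782] [1.6, 1.6]
lidFR [ 0.6877 -0.4051  0.04  ] [5.1, 5.1]
lidNR [ 0.5095 -0.4272  0.0446] [1.5, 1.5]
lidNL [ 0.4828 -0.2433  0.0438] [0.3, 0.3]
lidFL [ 0.6651 -0.2207  0.0471] [1.9, 1.9]
knobtop [ 0.5899 -0.1128  0.2493] [0.6, 0.6]
hubtop [0.674  0.0324 0.188 ] [1.0, 1.0]
pedal free L [ 0.4336 -0.2454  0.1425] [12.2, 12.2]
pedal free R [ 0.3636 -0.288  -0.0191] [11.4, 11.4]
tread mid [ 0.391  -0.3149  0.0522] [2.3, 2.3]
tread hingeL [ 0.415  -0.3443  0.1093] [22.8, 22.8]
tread hingeR [ 0.3436 -0.4081 -0.06  ] [10.3, 10.3]
timer [ 0.3467 -0.1467  0.0332] [1.2, 1.2]
cup [ 0.3335 -0.4802  0.0783] [0.5, 0.5]
```

```bash
cat >> h.py <<'E'
def down(yawdeg):
    a=np.radians(yawdeg); x=np.array([np.cos(a),np.sin(a),0]); z=np.array([0,0,-1.]); return np.stack([x,np.cross(z,x),z],1)
def go(p,yaw): s=st(); print("yaw",round(np.degrees(np.arctan2(s["ee_rot"][1,0],s["ee_rot"][0,0])),2)); mv(s,p,down(yaw)); return s
E
python3 - <<'E'
from h import *
go([0.590,-0.113,0.30],-120)
E
```

```text
t 0.15 tcp [ 0.2568 -0.5693  0.2012] w 1.003 F [-0.1 -0.2 -0.2]
yaw -155.73
shift [-0.4913  0.2791 -0.0984]
rot [ 1.600e-03  4.000e-04 -6.236e-01]
```

Request:
jog_arm:
  moves:
    - [-1,0,0,-0.04,0,0,0]
    - [-1,0,0,-0.08,0,0,-0.1]
    - [-1,-0.03,0.02,-0.098,0,0,-0.2]
    - [-1,-0.06,0.035,-0.098,0,0,-0.3]
    - [-1,-0.09,0.05,-0.098,0,0,-0.4]
    - [-1,-0.12,0.07,-0.098,0,0,-0.5]
    - [-1,-0.15,0.085,-0.098,0,0,-0.624]
    - [-1,-0.18,0.1,-0.098,0,0,-0.624]
    - [-1,-0.21,0.12,-0.098,0,0,-0.624]
    - [-1,-0.24,0.14,-0.098,0,0,-0.624]

```text
time_s: 0.98
tcp_pos: [0.4188, -0.3418, 0.2997]
ee_rot: [[-0.5, -0.866, -0.001], [-0.866, 0.5, 0.0], [-0.0, 0.001, -1.0]]
wrist_force: [0.8, 0.5, -0.2]
gripper_width: 0.997
```

```bash
python3 - <<'E'
from h import *
go([0.590,-0.113,0.30],-120)
E
```

```text
t 0.98 tcp [ 0.4188 -0.3418  0.2997] w 0.997 F [ 0.8  0.5 -0.2]
yaw -119.98
shift [-0.2837 -0.034  -0.0003]
rot [0.0007 0.0001 0.0003]
```

Request:
jog_arm:
  moves:
    - [-1,-0.035,-0.004,0,0,0,0]
    - [-1,-0.07,-0.008,0,0,0,0]
    - [-1,-0.105,-0.012,0,0,0,0]
    - [-1,-0.14,-0.017,0,0,0,0]
    - [-1,-0.175,-0.021,0,0,0,0]
    - [-1,-0.21,-0.025,0,0,0,0]
    - [-1,-0.245,-0.03,0,0,0,0]
    - [-1,-0.284,-0.034,0,0,0,0]
    - [-1,-0.284,-0.034,0,0,0,0]
    - [-1,-0.284,-0.034,0,0,0,0]

```text
time_s: 1.82
tcp_pos: [0.5901, -0.1125, 0.2988]
ee_rot: [[-0.497, -0.868, -0.002], [-0.868, 0.497, 0.0], [0.001, 0.002, -1.0]]
wrist_force: [-1.0, 0.1, -0.0]
gripper_width: 1.002
```

```bash
python3 - <<'E'
from h import *
st()
c=snap("wrist","w1"); print(np.round(c["world_from_camera"],3).tolist())
snap("scene","s1"); snap("top","t1")
E
```

```text
t 1.82 tcp [ 0.5901 -0.1125  0.2988] w 1.002 F [-1.   0.1 -0. ]
[[-0.868, 0.479, 0.128, 0.556], [0.496, 0.838, 0.229, -0.173], [0.002, 0.263, -0.965, 0.482], [0.0, 0.0, 0.0, 1.0]]
```

View pics/w1.png

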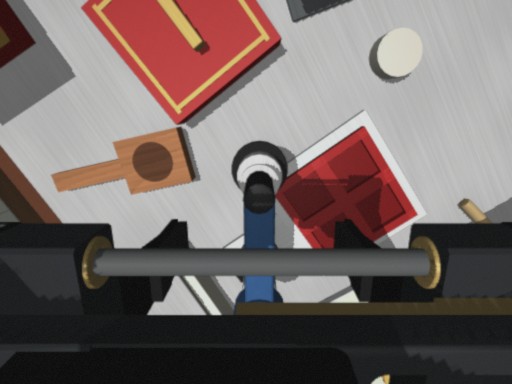

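View pics/s1.png

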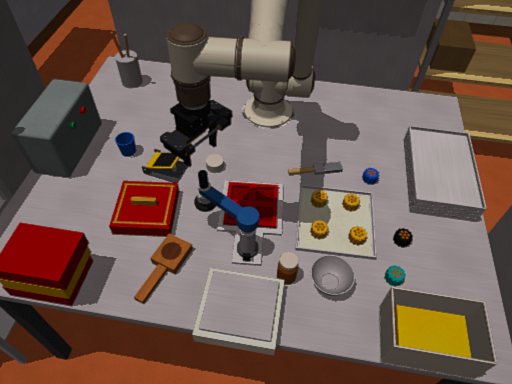

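```bash
python3 - <<'E'
from h import *
c=ld("w1")
print(proj(c,[0.59,-0.1125,0.299]),proj(c,[0.59,-0.113,0.246]),proj(ld("s1"),[0.59,-0.113,0.3]))
crop(c,"w1c.png",180,120,340,300,4)
E
```

```text
(np.float64(260.7712463914282), np.float64(219.83693727753757)) (np.float64(260.33423682561755), np.float64(196.77173299807703)) (np.float64(200.68067505537343), np.float64(159.1815496053748))
```

View pics/w1c.png

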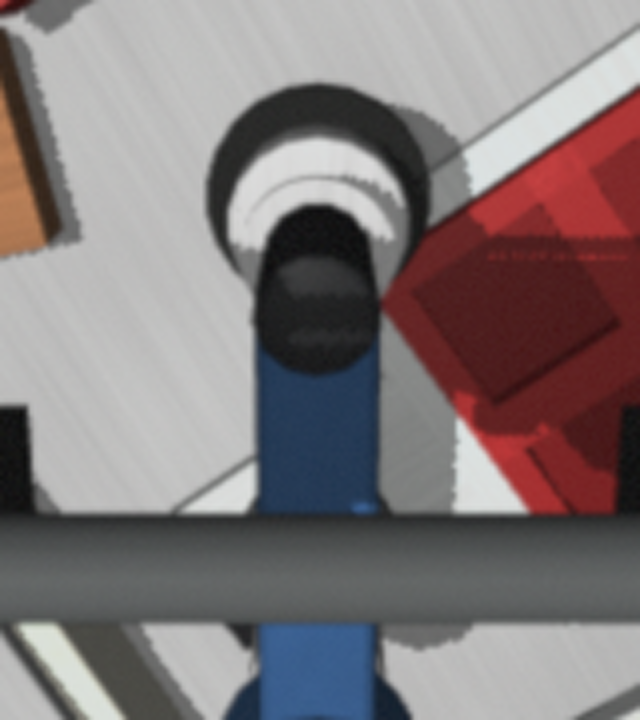

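Request:
jog_arm:
  moves:
    - [-1,0,0,0.02,0,0,0]
    - [-1,0,0,0.04,0,0,0]
    - [-1,0,0,0.06,0,0,0]
    - [-1,0,0,0.08,0,0,0]
    - [-1,0,0,0.088,0,0,0]
    - [0.12,0,0,0.088,0,0,0]
    - [0.12,0,0,0.088,0,0,0]
    - [0.12,0,0,0.088,0,0,0]
    - [0.12,0,0,0.088,0,0,0]
    - [0.12,0,0,0.088,0,0,0]

```text
time_s: 2.8
tcp_pos: [0.5901, -0.1144, 0.2134]
ee_rot: [[-0.5, -0.866, 0.002], [-0.866, 0.5, -0.0], [-0.001, -0.002, -1.0]]
wrist_force: [0.1, 0.7, 0.3]
gripper_width: 0.707
```

```bash
cat >> h.py <<'E'
PIV=np.array([0.674,0.0315])
def arc(phis,r=0.169,z=0.21,grip=0.12):
    s=st(); M=s["ee_rot"]; out=[]
    for p in phis:
        a=np.radians(p); P=np.array([*(PIV+r*np.array([np.cos(a),np.sin(a)])),z])
        sh=M.T@(P-s["tcp_pos"]); rv=R.from_matrix(M.T@down(p)).as_rotvec(); rv[:2]=0
        out.append([grip]+sh.round(3).tolist()+rv.round(3).tolist())
    print(out)
E
python3 - <<'E'
from h import *
arc(np.linspace(-116,-80,10))
E
```

```text
t 2.8 tcp [ 0.5901 -0.1144  0.2134] w 0.707 F [0.1 0.7 0.3]
[[0.12, 0.0, -0.011, 0.003, 0.0, 0.0, -0.069], [0.12, -0.001, -0.023, 0.003, 0.0, 0.0, -0.139], [0.12, -0.003, -0.035, 0.003, 0.0, 0.0, -0.209], [0.12, -0.006, -0.046, 0.003, 0.0, 0.0, -0.279], [0.12, -0.009, -0.057, 0.003, 0.0, 0.0, -0.349], [0.12, -0.014, -0.068, 0.004, 0.0, 0.0, -0.418], [0.12, -0.019, -0.079, 0.004, 0.0, 0.0, -0.488], [0.12, -0.025, -0.089, 0.004, 0.0, 0.0, -0.558], [0.12, -0.032, -0.099, 0.004, 0.0, 0.0, -0.628], [0.12, -0.039, -0.108, 0.004, 0.0, 0.0, -0.698]]
```

Request:
jog_arm:
  moves:
    - [0.12,0,0,0.003,0,0,0]
    - [0.12,0,0,0.003,0,0,0]
    - [0.12,0,-0.006,0.003,0,0,-0.035]
    - [0.12,0,-0.011,0.003,0,0,-0.069]
    - [0.12,-0.001,-0.017,0.003,0,0,-0.104]
    - [0.12,-0.001,-0.023,0.003,0,0,-0.139]
    - [0.12,-0.002,-0.029,0.003,0,0,-0.174]
    - [0.12,-0.003,-0.035,0.003,0,0,-0.209]
    - [0.12,-0.005,-0.04,0.003,0,0,-0.244]
    - [0.12,-0.006,-0.046,0.003,0,0,-0.279]

```text
time_s: 3.63
tcp_pos: [0.6308, -0.1319, 0.2089]
ee_rot: [[-0.24, -0.971, -0.005], [-0.971, 0.24, 0.0], [0.001, 0.004, -1.0]]
wrist_force: [-2.4, 2.4, 3.0]
gripper_width: 0.443
```

```bash
python3 - <<'E'
from h import *
arc(np.linspace(-104,-78,10))
E
```

```text
t 3.63 tcp [ 0.6308 -0.1319  0.2089] w 0.443 F [-2.4  2.4  3. ]
[[0.12, 0.0, -0.002, -0.001, 0.0, 0.0, 0.002], [0.12, -0.0, -0.011, -0.001, 0.0, 0.0, -0.048], [0.12, -0.001, -0.019, -0.001, 0.0, 0.0, -0.099], [0.12, -0.002, -0.028, -0.001, 0.0, 0.0, -0.149], [0.12, -0.003, -0.036, -0.001, 0.0, 0.0, -0.199], [0.12, -0.005, -0.045, -0.001, 0.0, 0.0, -0.25], [0.12, -0.008, -0.053, -0.001, 0.0, 0.0, -0.3], [0.12, -0.01, -0.061, -0.001, 0.0, 0.0, -0.351], [0.12, -0.013, -0.069, -0.001, 0.0, 0.0, -0.401], [0.12, -0.017, -0.077, -0.001, 0.0, 0.0, -0.452]]
```

Request:
jog_arm:
  moves:
    - [0.12,0,-0.004,-0.001,0,0,-0.01]
    - [0.12,0,-0.011,-0.001,0,0,-0.048]
    - [0.12,-0.001,-0.019,-0.001,0,0,-0.099]
    - [0.12,-0.002,-0.028,-0.001,0,0,-0.149]
    - [0.12,-0.003,-0.036,-0.001,0,0,-0.199]
    - [0.12,-0.005,-0.045,-0.001,0,0,-0.25]
    - [0.12,-0.007,-0.05,-0.001,0,0,-0.28]
    - [0.12,-0.008,-0.053,-0.001,0,0,-0.3]
    - [0.12,-0.009,-0.057,-0.001,0,0,-0.325]
    - [0.12,-0.01,-0.061,-0.001,0,0,-0.351]

```text
time_s: 4.47
tcp_pos: [0.6928, -0.1373, 0.2092]
ee_rot: [[0.107, -0.994, -0.004], [-0.994, -0.107, 0.0], [-0.001, 0.004, -1.0]]
wrist_force: [-4.1, -0.6, 0.4]
gripper_width: 0.437
```

```bash
python3 - <<'E'
from h import *
st();c=snap("wrist","w2"); arc([-82,-80,-78])
E
```

```text
t 4.47 tcp [ 0.6928 -0.1373  0.2092] w 0.437 F [-4.1 -0.6  0.4]
t 4.52 tcp [ 0.6938 -0.1373  0.2092] w 0.442 F [-1.7 -2.1  0.4]
[[0.12, -0.001, -0.004, -0.001, 0.0, 0.0, -0.031], [0.12, -0.001, -0.01, -0.001, 0.0, 0.0, -0.066], [0.12, -0.002, -0.016, -0.001, 0.0, 0.0, -0.101]]
```

View pics/w2.png

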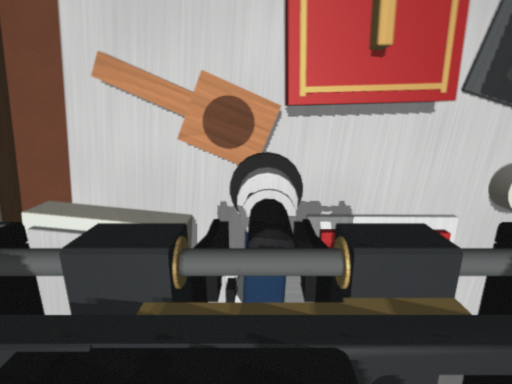

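Request:
jog_arm:
  moves:
    - [0.12,0,-0.002,-0.001,0,0,-0.015]
    - [0.12,-0.001,-0.004,-0.001,0,0,-0.03]
    - [0.12,-0.001,-0.006,-0.001,0,0,-0.04]
    - [0.12,-0.001,-0.008,-0.001,0,0,-0.05]
    - [0.12,-0.001,-0.01,-0.001,0,0,-0.066]
    - [0.12,-0.001,-0.01,-0.001,0,0,-0.066]
    - [0.12,-0.001,-0.01,-0.001,0,0,-0.066]
    - [0.12,-0.001,-0.01,-0.001,0,0,-0.066]
    - [0.12,-0.001,-0.01,-0.001,0,0,-0.066]
    - [0.12,-0.001,-0.01,-0.001,0,0,-0.066]

```text
time_s: 5.35
tcp_pos: [0.6984, -0.1354, 0.2101]
ee_rot: [[0.171, -0.985, -0.013], [-0.985, -0.171, 0.0], [-0.002, 0.013, -1.0]]
wrist_force: [-12.1, -0.6, 1.0]
gripper_width: 0.442
```

```bash
python3 - <<'E'
from h import *
arc([-80,-78,-76])
E
```

```text
t 5.35 tcp [ 0.6984 -0.1354  0.2101] w 0.442 F [-12.1  -0.6   1. ]
[[0.12, 0.0, -0.005, 0.0, 0.0, 0.0, -0.002], [0.12, 0.0, -0.011, -0.0, 0.0, 0.0, -0.037], [0.12, -0.0, -0.017, -0.0, 0.0, 0.0, -0.072]]
```

Request:
jog_arm:
  moves:
    - [0.12,0,0.004,0,0,0,0]
    - [0,0,0.01,0,0,0,0]
    - [-0.2,0,0.01,0,0,0,0]
    - [-0.4,0,0.01,-0.01,0,0,0]
    - [-1,0,0.01,-0.03,0,0,0]
    - [-1,0,0.01,-0.06,0,0,0]
    - [-1,0,0.01,-0.09,0,0,0]
    - [-1,0,0.01,-0.09,0,0,0.12]
    - [-1,0,0.01,-0.09,0,0,0.24]
    - [-1,0,0.01,-0.09,0,0,0.36]

```text
time_s: 6.18
tcp_pos: [0.6954, -0.1365, 0.3035]
ee_rot: [[-0.191, -0.982, 0.005], [-0.982, 0.191, 0.0], [-0.001, -0.005, -1.0]]
wrist_force: [0.6, 0.4, -0.7]
gripper_width: 0.972
```

```bash
python3 - <<'E'
from h import *
go([0.595,0.025,0.3],-175)
E
```

```text
t 6.18 tcp [ 0.6954 -0.1365  0.3035] w 0.972 F [ 0.6  0.4 -0.7]
yaw -101.03
shift [-0.1393  0.1294  0.003 ]
rot [-0.0039  0.0043  1.291 ]
```

Request:
jog_arm:
  moves:
    - [-1,-0.014,0.013,0.003,0,0,0.12]
    - [-1,-0.028,0.026,0.003,0,0,0.24]
    - [-1,-0.042,0.039,0.003,0,0,0.36]
    - [-1,-0.056,0.052,0.003,0,0,0.48]
    - [-1,-0.07,0.065,0.003,0,0,0.6]
    - [-1,-0.084,0.078,0.003,0,0,0.72]
    - [-1,-0.1,0.091,0.003,0,0,0.84]
    - [-1,-0.12,0.11,0.003,0,0,0.96]
    - [-1,-0.139,0.129,0.003,0,0,1.08]
    - [-1,-0.139,0.129,0.003,0,0,1.2]

```text
time_s: 7.02
tcp_pos: [0.5924, 0.0271, 0.3005]
ee_rot: [[-0.984, -0.181, 0.004], [-0.181, 0.984, 0.002], [-0.005, 0.001, -1.0]]
wrist_force: [0.3, -0.1, 0.2]
gripper_width: 1.0
```

Request:
jog_arm:
  moves:
    - [-1,0,0,0,0,0,0.09]
    - [-1,0,0,0,0,0,0.09]
    - [-1,0,0,0,0,0,0.09]
    - [-1,0,0,0,0,0,0.09]
    - [-1,0,0,0,0,0,0.09]
    - [-1,0,0,0,0,0,0.09]
    - [-1,0,0,0,0,0,0.09]
    - [-1,0,0,0,0,0,0.09]
    - [-1,0,0,0,0,0,0.09]
    - [-1,0,0,0,0,0,0.09]

```text
time_s: 7.85
tcp_pos: [0.5931, 0.0237, 0.298]
ee_rot: [[-0.996, -0.094, -0.0], [-0.094, 0.996, -0.0], [0.0, -0.0, -1.0]]
wrist_force: [-0.3, 0.1, -0.6]
gripper_width: 1.001
```

```bash
python3 - <<'E'
from h import *
go([0.595,0.31,0.3],-175); c=snap("wrist","w3"); crop(c,"w3c.png",120,0,400,225,2.8); snap("top","t3")
E
```

```text
t 7.85 tcp [0.5931 0.0237 0.298 ] w 1.001 F [-0.3  0.1 -0.6]
yaw -174.62
shift [-0.0287  0.2849 -0.002 ]
rot [-0.     -0.      0.0066]
```

View pics/w3c.png

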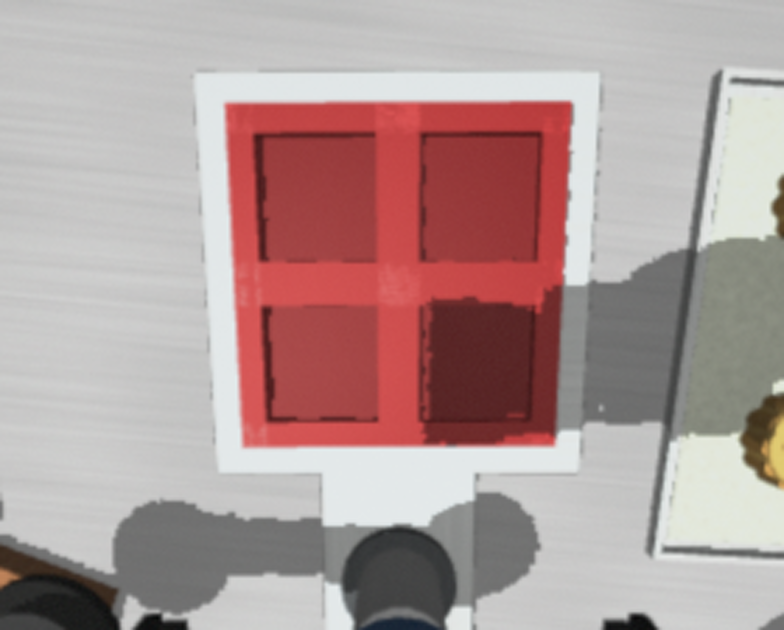

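View pics/t3.png

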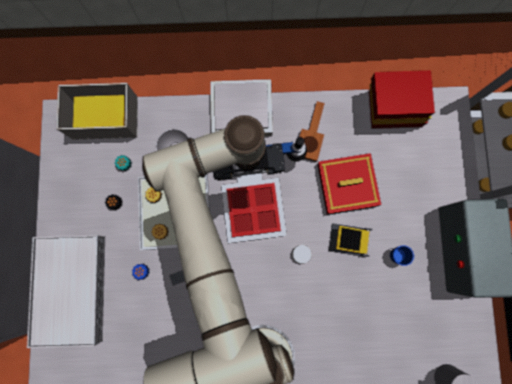

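```bash
cat > trayfit.py <<'E'
from h import *
from scipy.optimize import least_squares
def fit(c,pts,half,x0):
    # pts: pixels ordered NR,NL,FL,FR ; model square half side
    m=np.array([[-1,-1],[-1,1],[1,1],[1,-1]])*half
    def f(p):
        ca,sa=np.cos(p[2]),np.sin(p[2]); r=[]
        for q,(u,v) in zip(m,pts):
            w=[p[0]+ca*q[0]-sa*q[1],p[1]+sa*q[0]+ca*q[1],p[3]]
            a=proj(c,w); r+=[a[0]-u,a[1]-v]
        return r
    s=least_squares(f,x0); return s.x, np.abs(s.fun).max()
E
python3 - <<'E'
from trayfit import *
c=ld("w3"); g=lambda x,y:(120+x/2.8-.3,y/2.8-.3)
x,e=fit(c,[g(225,101),g(573,101),g(556,446),g(243,446)],.087,[.505,.015,.09,.026]); print(x.round(4),np.degrees(x[2]),e)
x,e=fit(c,[g(195,72),g(600,72),g(579,472),g(219,472)],.105,[.505,.015,.09,.012]); print(x.round(4),np.degrees(x[2]),e)
x,e=fit(c,[g(254,132),g(543,132),g(533,422),g(268,422)],.073,[.505,.015,.09,.026]); print("pockets outer",x.round(4),np.degrees(x[2]),e)
# pivot column
E
```

```text
[0.5077 0.0198 0.0962 0.0262] 5.510452016136527 0.16248018251729945
[0.5079 0.0194 0.0972 0.0069] 5.566302682596607 0.3256427853693822
pockets outer [0.5081 0.0199 0.0989 0.0269] 5.667431989674921 0.2928543269429156
```

Request:
jog_arm:
  moves:
    - [-1,-0.003,0.03,-0.002,0,0,0]
    - [-1,-0.006,0.06,-0.002,0,0,0]
    - [-1,-0.009,0.095,-0.002,0,0,0]
    - [-1,-0.012,0.13,-0.002,0,0,0]
    - [-1,-0.015,0.165,-0.002,0,0,0]
    - [-1,-0.018,0.2,-0.002,0,0,0]
    - [-1,-0.022,0.235,-0.002,0,0,0]
    - [-1,-0.025,0.265,-0.002,0,0,0]
    - [-1,-0.029,0.285,-0.002,0,0,0.007]
    - [-1,-0.029,0.285,-0.002,0,0,0.007]

```text
time_s: 8.78
tcp_pos: [0.5949, 0.3143, 0.2984]
ee_rot: [[-0.996, -0.09, -0.001], [-0.09, 0.996, -0.0], [0.001, -0.0, -1.0]]
wrist_force: [0.5, -0.8, 0.2]
gripper_width: 0.999
```

```bash
python3 - <<'E'
from h import *
st(); c=snap("wrist","w4"); crop(c,"w4c.png",120,0,400,225,2.8); 
E
```

```text
t 8.78 tcp [0.5949 0.3143 0.2984] w 0.999 F [ 0.5 -0.8  0.2]
```

View pics/w4c.png

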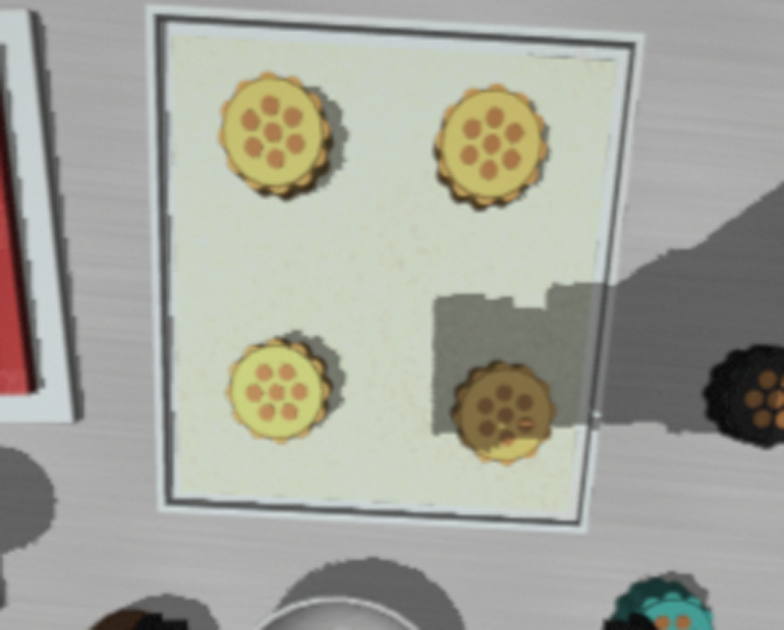

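```bash
python3 - <<'E'
from h import *
c=ld("w4"); g=lambda x,y:(120+x/2.8-.3,y/2.8-.3)
for n,p in dict(D=(272,132),C=(491,143),B=(277,391),A=(504,411)).items(): print(n,atz(c,*g(*p),0.039).round(4))
print("knob",atz(ld("w1"),259.5,198.7,.246))
c3=ld("w3"); print(atz(c3,*g(399,265),0.026))
T=ld("t1")
crop(T,"t1c.png",215,160,295,250,9)
E
```

```text
D [0.4448 0.2418 0.039 ]
C [0.4399 0.3496 0.039 ]
B [0.5704 0.251  0.039 ]
A [0.5699 0.3725 0.039 ]
knob [ 0.59144267 -0.11188563  0.246     ]
[0.49885418 0.01881668 0.026     ]
```

View pics/t1c.png

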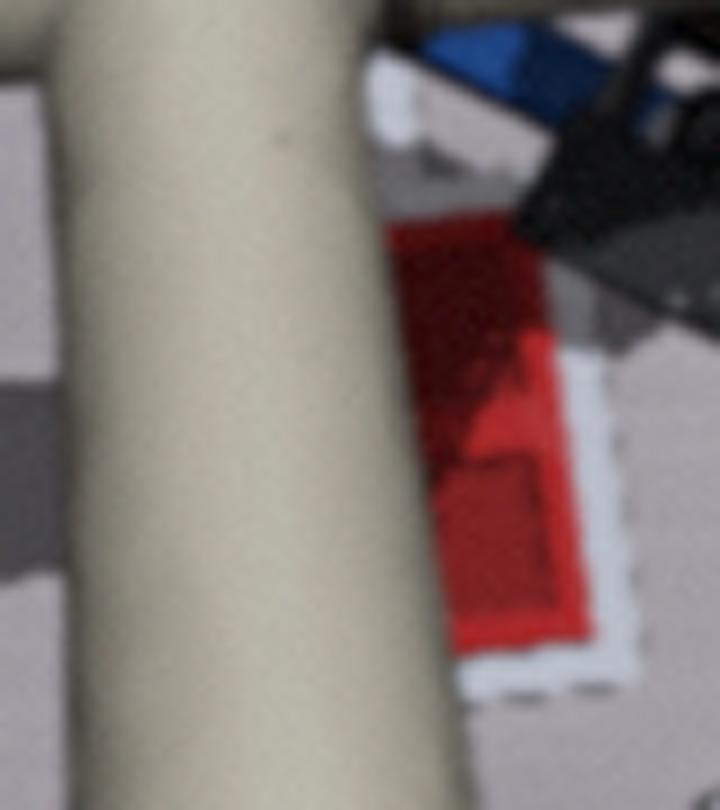

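```bash
python3 - <<'E'
from h import *
s=st(); c=ld("w4"); T=np.array(c["world_from_camera"]); print("cam in tool",(s["ee_rot"].T@(T[:3,3]-s["tcp_pos"])).round(4)); print((s["ee_rot"].T@T[:3,:3]).round(3))
go([0.5704,0.250,0.2],-174.5)
E
```

```text
t 8.83 tcp [0.5949 0.3123 0.2988] w 0.995 F [-0.6  0.2 -0.1]
cam in tool [ 0.0706  0.0036 -0.1831]
[[ 0.002 -0.965 -0.264]
 [ 1.     0.002  0.002]
 [-0.001 -0.264  0.965]]
t 8.83 tcp [0.5949 0.3123 0.2988] w 0.995 F [-0.6  0.2 -0.1]
yaw -174.87
shift [ 0.0298 -0.0598  0.0989]
rot [-0.0007 -0.0014 -0.0064]
```

Request:
jog_arm:
  moves:
    - [-1,0.005,-0.01,0.02,0,0,-0.006]
    - [-1,0.01,-0.02,0.04,0,0,-0.006]
    - [-1,0.015,-0.03,0.06,0,0,-0.006]
    - [-1,0.02,-0.04,0.08,0,0,-0.006]
    - [-1,0.025,-0.05,0.095,0,0,-0.006]
    - [-1,0.03,-0.06,0.099,0,0,-0.006]
    - [-1,0.03,-0.06,0.099,0,0,-0.006]
    - [-1,0.03,-0.06,0.099,0,0,-0.006]
    - [-1,0.03,-0.06,0.099,0,0,-0.006]
    - [-1,0.03,-0.06,0.099,0,0,-0.006]

```text
time_s: 9.67
tcp_pos: [0.5713, 0.2484, 0.2021]
ee_rot: [[-0.996, -0.093, 0.002], [-0.093, 0.996, 0.001], [-0.002, 0.001, -1.0]]
wrist_force: [-1.3, 0.3, -0.8]
gripper_width: 0.997
```

```bash
python3 - <<'E'
from h import *
s=st(); c=snap("wrist","w5"); T=np.array(c["world_from_camera"]); print("cam in tool",(s["ee_rot"].T@(T[:3,3]-s["tcp_pos"])).round(4)); 
go([0.5704,0.250,0.022],-174.5)
crop(c,"w5c.png",150,80,370,270,3.5)
E
```

```text
t 9.67 tcp [0.5713 0.2484 0.2021] w 0.997 F [-1.3  0.3 -0.8]
cam in tool [ 0.0707  0.0018 -0.1835]
t 9.72 tcp [0.5712 0.2485 0.2019] w 1.001 F [-0.6  0.4  0.4]
yaw -174.67
shift [0.0009 0.0014 0.1799]
rot [ 0.0009  0.0016 -0.0029]
```

View pics/w5c.png

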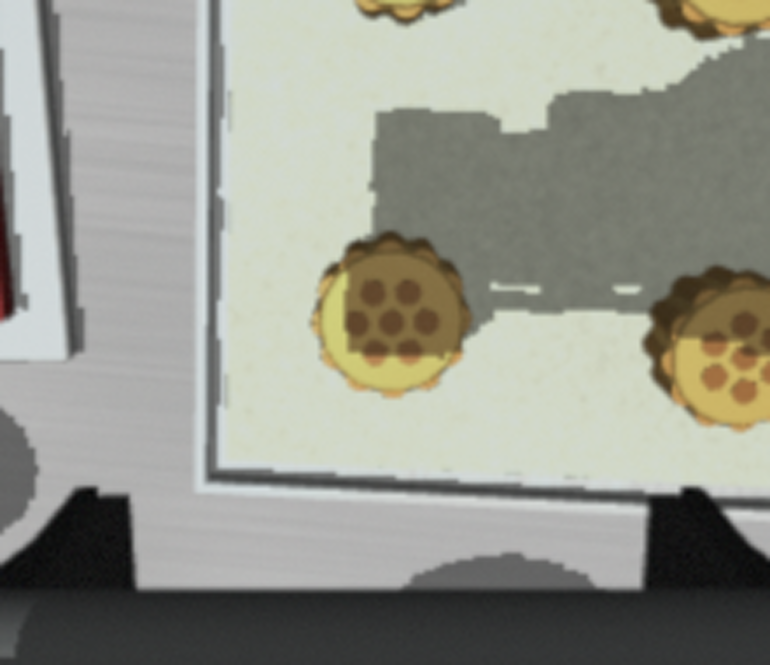

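Request:
jog_arm:
  moves:
    - [-1,0,0,0.03,0,0,0]
    - [-1,0,0,0.06,0,0,0]
    - [-1,0,0,0.09,0,0,0]
    - [-1,0,0,0.12,0,0,0]
    - [-1,0,0,0.14,0,0,0]
    - [-1,0,0,0.155,0,0,0]
    - [-1,0,0,0.165,0,0,0]
    - [-1,0,0,0.174,0,0,0]
    - [-1,0,0,0.179,0,0,0]
    - [-1,0,0,0.179,0,0,0]

```text
time_s: 10.55
tcp_pos: [0.5704, 0.2479, 0.0214]
ee_rot: [[-0.996, -0.093, -0.001], [-0.093, 0.996, -0.0], [0.001, -0.0, -1.0]]
wrist_force: [-0.4, 0.4, -0.3]
gripper_width: 0.998
```

```bash
python3 - <<'E'
from h import *
s=st(); c=snap("wrist","w6")
E
```

```text
t 10.55 tcp [0.5704 0.2479 0.0214] w 0.998 F [-0.4  0.4 -0.3]
```

View pics/w6.png

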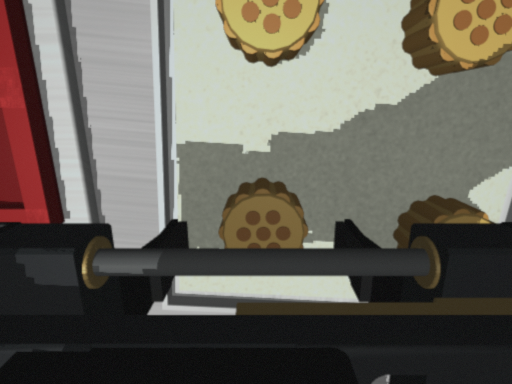

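```bash
python3 - <<'E'
from h import *
c=ld("w6"); print(proj(c,[.5704,.2479,.039]), atz(c,263.3,234,.039))
crop(c,"w6c.png",180,160,350,280,4)
E
```

```text
(np.float64(257.6372041094146), np.float64(231.60031493459647)) [0.57164273 0.25147465 0.039     ]
```

View pics/w6c.png

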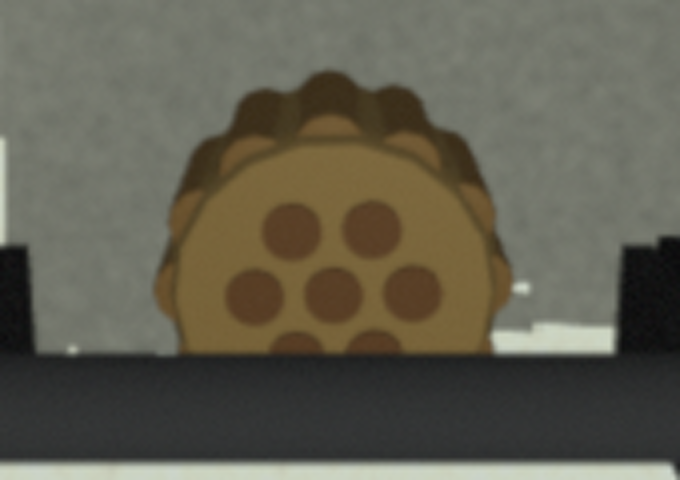

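Request:
jog_arm:
  moves:
    - [1,0,0,0,0,0,0]
    - [1,0,0,0,0,0,0]
    - [1,0,0,0,0,0,0]
    - [1,0,0,0,0,0,0]
    - [1,0,0,0,0,0,0]
    - [1,0,0,0,0,0,0]
    - [1,0,0,0,0,0,0]
    - [1,0,0,0,0,0,0]
    - [1,0,0,0,0,0,0]
    - [1,0,0,0,0,0,0]

```text
time_s: 11.43
tcp_pos: [0.5705, 0.2478, 0.022]
ee_rot: [[-0.996, -0.093, -0.0], [-0.093, 0.996, -0.0], [0.0, -0.0, -1.0]]
wrist_force: [0.1, -0.0, -0.0]
gripper_width: 0.328
```

```bash
python3 - <<'E'
from h import *
s=st(); c=snap("wrist","w7");crop(c,"w7c.png",180,160,350,280,4)
E
```

```text
t 11.43 tcp [0.5705 0.2478 0.022 ] w 0.328 F [ 0.1 -0.  -0. ]
```

View pics/w7c.png

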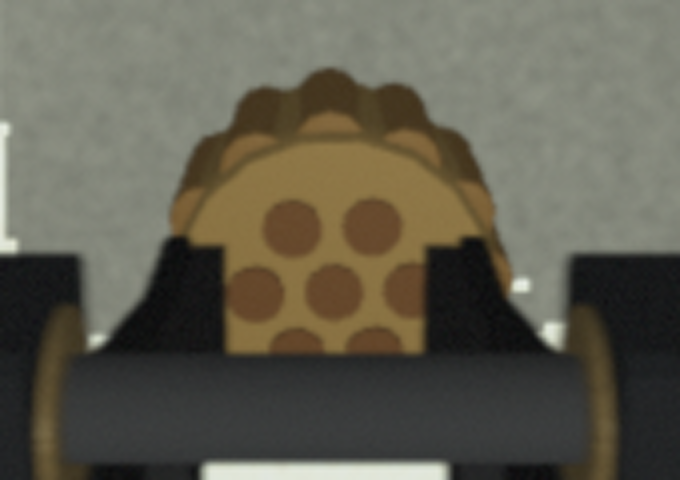

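```bash
python3 - <<'E'
from h import *
s=st(); c=snap("scene","s7");crop(c,"s7c.png",270,150,390,260,6)
E
```

```text
t 11.48 tcp [0.5705 0.2478 0.022 ] w 0.281 F [ 0.2 -0.5  0.3]
```

View pics/s7c.png

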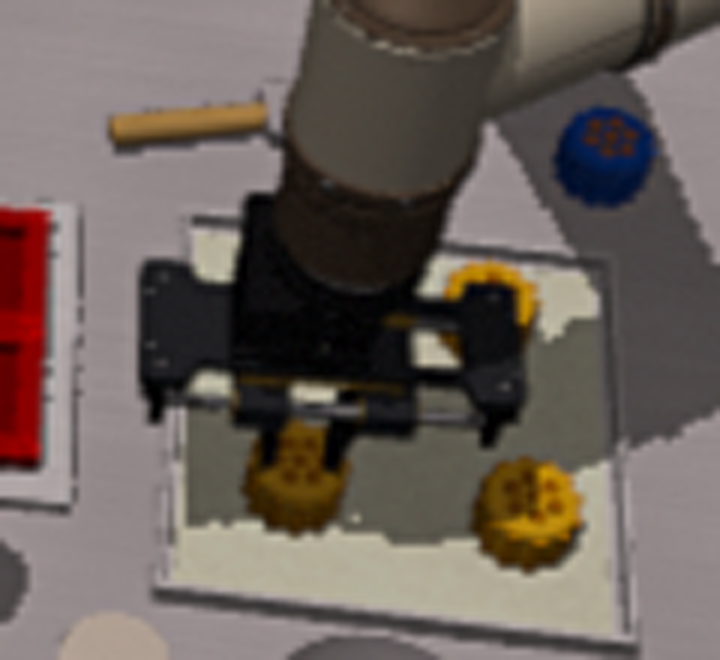

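View pics/w7.png

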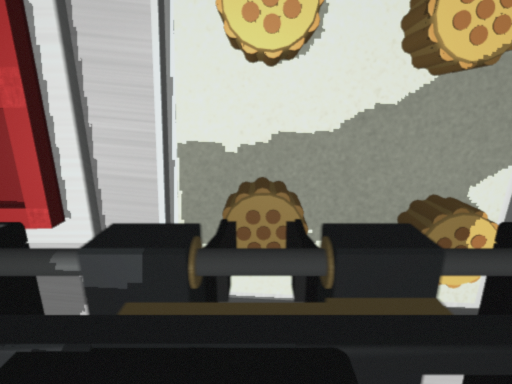

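```bash
python3 - <<'E'
from h import *
c=ld("s7")
for z in (.022,.039,.05,.06): print(z,[(np.array(proj(c,[.5705+0.093*0,.2478+d,z]))-[270,150])*6 for d in (-.013,0,.013)])
s=st()
E
```

```text
0.022 [array([265.12624282, 471.04400453]), array([289.33094974, 474.68051142]), array([313.57888533, 478.32351298])]
0.039 [array([269.33586061, 453.26440189]), array([293.78493793, 456.9210327 ]), array([318.27811476, 460.58425907])]
0.05 [array([272.10457025, 441.57057134]), array([296.71441556, 445.2402663 ]), array([321.36893796, 448.91662328])]
0.06 [array([274.6528383 , 430.80779056]), array([299.41068162, 434.48938921]), array([324.21373698, 438.1777111 ])]
t 11.53 tcp [0.5705 0.2478 0.022 ] w 0.237 F [-0.4  0.3  0.5]
```

```bash
python3 - <<'E'
from h import *
c=ld("s7")
for x in (.5705,.58):
  for z in (.022,.039,.047,.055): print(x,z,[((np.array(proj(c,[x,.2478+d,z]))-[270,150])*6).round() for d in (-.018,.018)])
s=st(); c=snap("wrist","w8"); c=snap("top","t8")
crop(ld("w8"),"w8c.png",180,160,350,280,4)
w=ld("w8"); print([proj(w,s["tcp_pos"]+s["ee_rot"]@np.array([x,0.0018,z])) for x in (0,.0095) for z in (0,-.01,-.019,-.03)])
E
```

```text
0.5705 0.022 [array([256., 470.]), array([323., 480.])]
0.5705 0.039 [array([260., 452.]), array([328., 462.])]
0.5705 0.047 [array([262., 443.]), array([330., 454.])]
0.5705 0.055 [array([264., 435.]), array([332., 445.])]
0.58 0.022 [array([254., 484.]), array([322., 494.])]
0.58 0.039 [array([259., 467.]), array([327., 477.])]
0.58 0.047 [array([261., 458.]), array([329., 468.])]
0.58 0.055 [array([263., 450.]), array([331., 460.])]
t 11.53 tcp [0.5705 0.2478 0.022 ] w 0.237 F [-0.4  0.3  0.5]
[(np.float64(260.5862168132938), np.float64(221.1730588217848)), (np.float64(260.581248148426), np.float64(226.8921767276847)), (np.float64(260.57631413777483), np.float64(232.57140634245457)), (np.float64(260.5695857941788), np.float64(240.31597985682902)), (np.float64(260.5987253066224), np.float64(207.59932081326093)), (np.float64(260.5943464393916), np.float64(212.6828766553292)), (np.float64(260.589992281719), np.float64(217.73774644397668)), (np.float64(260.5840452782876), np.float64(224.64179775288366))]
```

View pics/w8c.png

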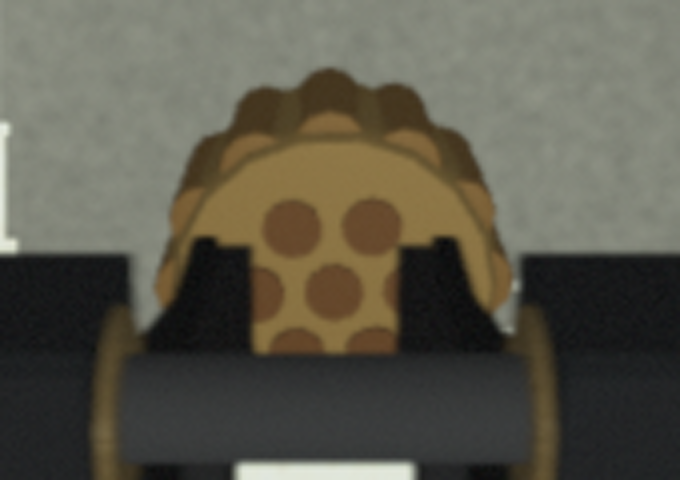

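Request:
jog_arm:
  moves:
    - [-1,0,0,0,0,0,0]
    - [-1,0,0,0,0,0,0]
    - [-1,0,0,0,0,0,0]
    - [-1,0,0,0,0,0,0]
    - [-1,0,0,0,0,0,0]
    - [-1,0,0,0,0,0,0]
    - [-1,0,0,0,0,0,0]
    - [-1,0,0,0,0,0,0]
    - [-1,0,0,0,0,0,0]
    - [-1,0,0,0,0,0,0]

```text
time_s: 12.47
tcp_pos: [0.5706, 0.2479, 0.0221]
ee_rot: [[-0.996, -0.093, 0.0], [-0.093, 0.996, 0.0], [-0.0, 0.0, -1.0]]
wrist_force: [0.1, -0.1, 0.1]
gripper_width: 0.818
```

Request:
jog_arm:
  moves:
    - [-1,0,0,0.002,0,0,0]
    - [-1,0,0,0.004,0,0,0]
    - [-1,0,0,0.006,0,0,0]
    - [-1,0,0,0.008,0,0,0]
    - [-1,0,0,0.009,0,0,0]
    - [-1,0,0,0.01,0,0,0]
    - [-1,0,0,0.01,0,0,0]
    - [-1,0,0,0.01,0,0,0]
    - [-1,0,0,0.01,0,0,0]
    - [-1,0,0,0.01,0,0,0]

```text
time_s: 13.3
tcp_pos: [0.5707, 0.2479, 0.0122]
ee_rot: [[-0.996, -0.093, 0.0], [-0.093, 0.996, 0.0], [-0.0, 0.0, -1.0]]
wrist_force: [-0.3, -0.3, 0.2]
gripper_width: 1.001
```

```bash
python3 - <<'E'
from h import *
s=st(); print({k:v for k,v in s.items() if k.startswith("hold")}); import station; print([k for k in dir(station) if not k.startswith("_")]); c=snap("scene","s9");crop(c,"s9c.png",270,150,390,260,6)
E
```

```text
t 13.3 tcp [0.5707 0.2479 0.0122] w 1.001 F [-0.3 -0.3  0.2]
{}
['PlanningError', 'capture', 'finish_job', 'hold_point_z', 'sense']
```

View pics/s9c.png

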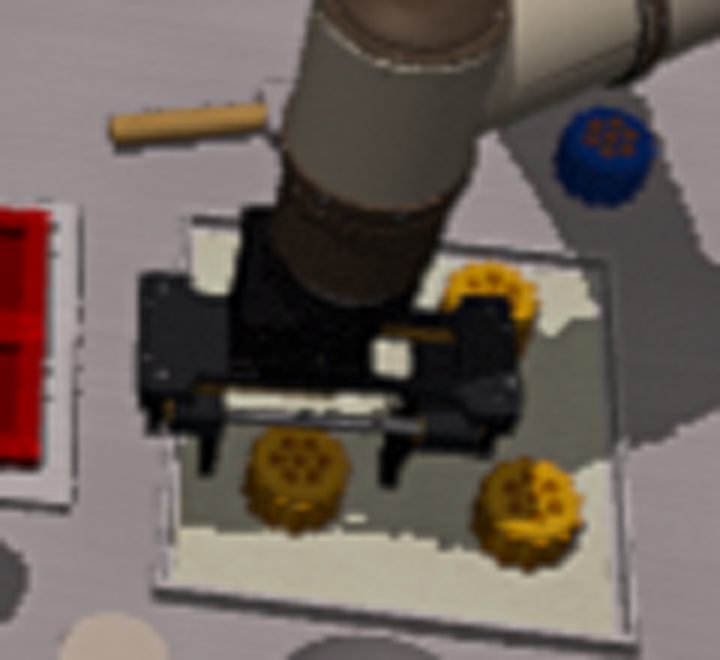

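```bash
python3 - <<'E'
import station; print(station.hold_point_z)
from h import *
c=snap("wrist","w9"); crop(c,"w9c.png",150,150,370,290,3.5)
E
```

```text
-0.0187
```

View pics/w9c.png

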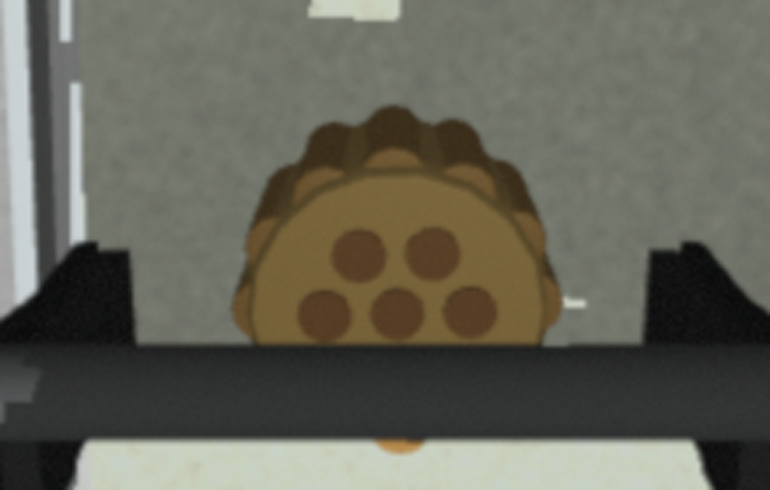

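Request:
jog_arm:
  moves:
    - [-1,0,0,0.002,0,0,0]
    - [-1,0,0,0.004,0,0,0]
    - [-1,0,0,0.006,0,0,0]
    - [-1,0,0,0.008,0,0,0]
    - [-1,0,0,0.01,0,0,0]
    - [-1,0,0,0.011,0,0,0]
    - [-1,0,0,0.012,0,0,0]
    - [-1,0,0,0.013,0,0,0]
    - [-1,0,0,0.013,0,0,0]
    - [-1,0,0,0.013,0,0,0]

```text
time_s: 14.23
tcp_pos: [0.5706, 0.2478, -0.001]
ee_rot: [[-0.996, -0.093, -0.0], [-0.093, 0.996, -0.0], [0.0, -0.0, -1.0]]
wrist_force: [0.6, -0.0, 0.6]
gripper_width: 1.001
```

Request:
jog_arm:
  moves:
    - [1,0,0,0,0,0,0]
    - [1,0,0,0,0,0,0]
    - [1,0,0,0,0,0,0]
    - [1,0,0,0,0,0,0]
    - [1,0,0,0,0,0,0]
    - [1,0,0,0,0,0,0]
    - [1,0,0,0,0,0,0]
    - [1,0,0,0,0,0,0]
    - [1,0,0,0,0,0,0]
    - [1,0,0,0,0,0,0]

```text
time_s: 15.07
tcp_pos: [0.5706, 0.248, -0.0009]
ee_rot: [[-0.996, -0.093, 0.0], [-0.093, 0.996, 0.0], [-0.0, 0.0, -1.0]]
wrist_force: [-0.1, 0.8, 1.1]
gripper_width: 0.639
```

```bash
python3 - <<'E'
from h import *
s=st();c=snap("wrist","w10"); crop(c,"w10c.png",150,150,370,290,3.5)
E
```

```text
t 15.07 tcp [ 0.5706  0.248  -0.0009] w 0.639 F [-0.1  0.8  1.1]
```

View pics/w10c.png

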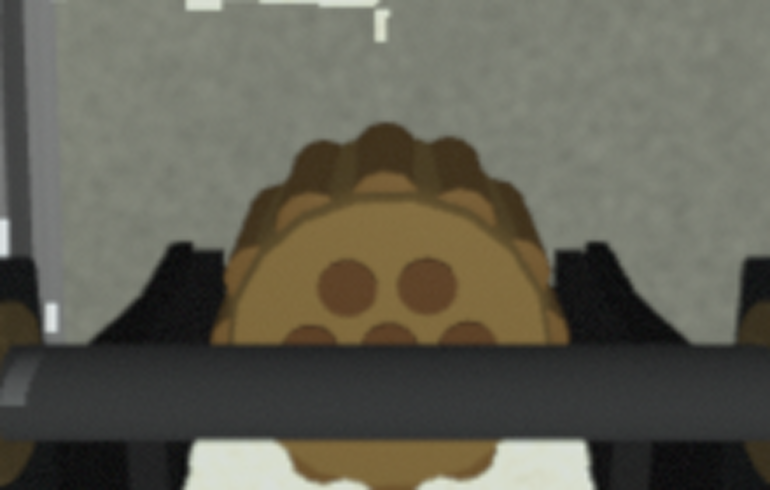

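Request:
jog_arm:
  moves:
    - [1,0,0,-0.005,0,0,0]
    - [1,0,0,-0.012,0,0,0]
    - [1,0,0,-0.022,0,0,0]
    - [1,0,0,-0.035,0,0,0]
    - [1,0,0,-0.05,0,0,0]
    - [1,0,0,-0.065,0,0,0]
    - [1,0,0,-0.08,0,0,0]
    - [1,0,0,-0.092,0,0,0]
    - [1,0,0,-0.1,0,0,0]
    - [1,0,0,-0.1,0,0,0]

```text
time_s: 15.95
tcp_pos: [0.5718, 0.2486, 0.102]
ee_rot: [[-0.996, -0.093, 0.004], [-0.093, 0.996, 0.003], [-0.004, 0.002, -1.0]]
wrist_force: [-0.1, 0.0, -1.3]
gripper_width: 0.636
```

```bash
cat >> h.py <<'E'
C0=np.array([.5079,.0176]); TY=np.radians(5.5)
EX=np.array([np.cos(TY),np.sin(TY)]); EY=np.array([-np.sin(TY),np.cos(TY)])
def pk(i,j): return C0+.042*i*EX+.042*j*EY   # i=+1 far, j=+1 left
E
python3 - <<'E'
from h import *
print([ (i,j,pk(i,j).round(4)) for i in (1,-1) for j in (1,-1)])
go([*pk(1,1),0.10],-174.5)
E
```

```text
[(1, 1, array([0.5457, 0.0634])), (1, -1, array([ 0.5537, -0.0202])), (-1, 1, array([0.4621, 0.0554])), (-1, -1, array([ 0.4701, -0.0282]))]
t 15.95 tcp [0.5718 0.2486 0.102 ] w 0.636 F [-0.1  0.  -1.3]
yaw -174.67
shift [ 0.0432 -0.1819  0.0014]
rot [ 0.0023  0.0045 -0.0029]
```

Request:
jog_arm:
  moves:
    - [1,0.003,-0.015,0,0,0,0]
    - [1,0.008,-0.035,0,0,0,0]
    - [1,0.013,-0.06,0,0,0,0]
    - [1,0.018,-0.085,0,0,0,0]
    - [1,0.024,-0.11,0,0,0,0]
    - [1,0.03,-0.135,0,0,0,0]
    - [1,0.036,-0.155,0,0,0,0]
    - [1,0.04,-0.17,0,0,0,0]
    - [1,0.042,-0.178,0,0,0,0]
    - [1,0.043,-0.182,0,0,0,0]

```text
time_s: 16.78
tcp_pos: [0.5441, 0.0613, 0.0987]
ee_rot: [[-0.996, -0.091, -0.001], [-0.091, 0.996, -0.0], [0.001, -0.0, -1.0]]
wrist_force: [0.3, 0.3, -0.6]
gripper_width: 0.637
```

Request:
jog_arm:
  moves:
    - [1,0,0,0,0,0,0]
    - [1,0,0,0,0,0,0]
    - [1,0,0,0.005,0,0,0]
    - [1,0,0,0.01,0,0,0]
    - [1,0,0,0.02,0,0,0]
    - [1,0,0,0.03,0,0,0]
    - [1,0,0,0.04,0,0,0]
    - [1,0,0,0.04,0,0,0]
    - [1,0,0,0.04,0,0,0]
    - [1,0,0,0.04,0,0,0]

```text
time_s: 17.62
tcp_pos: [0.5449, 0.0627, 0.059]
ee_rot: [[-0.996, -0.093, 0.0], [-0.093, 0.996, -0.0], [-0.0, -0.0, -1.0]]
wrist_force: [-0.6, 0.0, -1.1]
gripper_width: 0.635
```

```bash
python3 - <<'E'
from h import *
go([*pk(1,1),0.012],-174.5);c=snap("wrist","w11"); crop(c,"w11c.png",120,0,400,225,2.8)
E
```

```text
t 17.62 tcp [0.5449 0.0627 0.059 ] w 0.635 F [-0.6  0.  -1.1]
yaw -174.67
shift [-0.0009  0.0007  0.047 ]
rot [-0.0003  0.0001 -0.0029]
```

View pics/w11c.png

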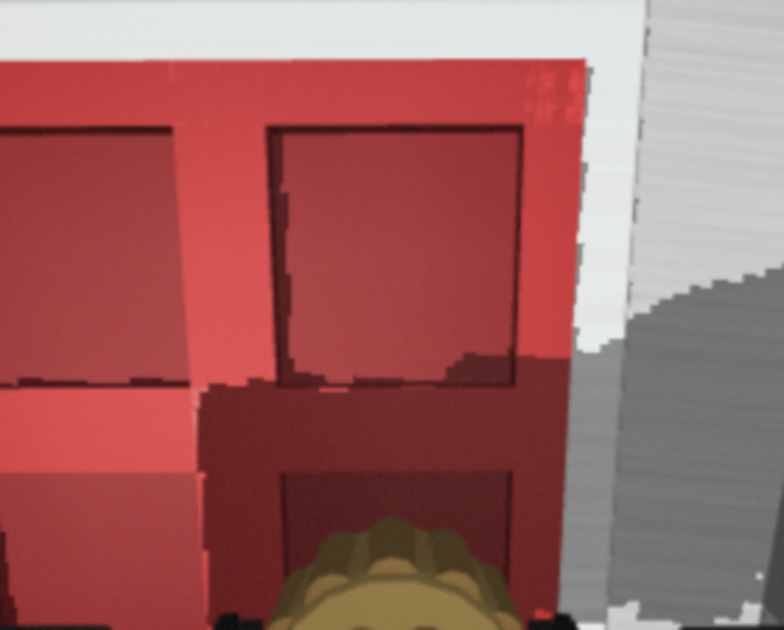

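```bash
python3 - <<'E'
from h import *
c=ld("w11"); g=lambda x,y:(120+x/2.8-.3,y/2.8-.3)
for n,p,d in [("tray near",(395,60),-.087),("pk near",(395,127),-.073),("pk far",(395,385),-.011),("pk2 near",(395,472),.011)]:
    w=atz(c,*g(*p),.026); print(n,w.round(4),"C0x est",((w[:2]-C0)@EX-d).round(4))
E
```

```text
tray near [0.4175 0.0526 0.026 ] C0x est 0.0003
pk near [0.4318 0.0539 0.026 ] C0x est 0.0007
pk far [0.4926 0.0597 0.026 ] C0x est -0.0002
pk2 near [0.5154 0.0618 0.026 ] C0x est 0.0007
```

Request:
jog_arm:
  moves:
    - [1,-0.001,0.001,0.005,0,0,-0.003]
    - [1,-0.001,0.001,0.012,0,0,-0.003]
    - [1,-0.001,0.001,0.02,0,0,-0.003]
    - [1,-0.001,0.001,0.026,0,0,-0.003]
    - [1,-0.001,0.001,0.03,0,0,-0.003]
    - [1,-0.001,0.001,0.034,0,0,-0.003]
    - [1,-0.001,0.001,0.038,0,0,-0.003]
    - [1,-0.001,0.001,0.042,0,0,-0.003]
    - [1,-0.001,0.001,0.046,0,0,-0.003]
    - [1,-0.001,0.001,0.049,0,0,-0.003]

```text
time_s: 18.5
tcp_pos: [0.5455, 0.0637, 0.0099]
ee_rot: [[-0.995, -0.096, -0.0], [-0.096, 0.995, -0.0], [0.0, -0.0, -1.0]]
wrist_force: [-8.9, 0.7, 24.7]
gripper_width: 0.633
```

```bash
python3 - <<'E'
from h import *
go([*pk(1,1),0.0095],-174.5);c=snap("wrist","w12"); crop(c,"w12c.png",120,50,400,275,2.8)
E
```

```text
t 18.5 tcp [0.5455 0.0637 0.0099] w 0.633 F [-8.9  0.7 24.7]
yaw -174.5
shift [-0.0002 -0.0003  0.0004]
rot [-0.0002 -0.0003 -0.    ]
```

View pics/w12c.png

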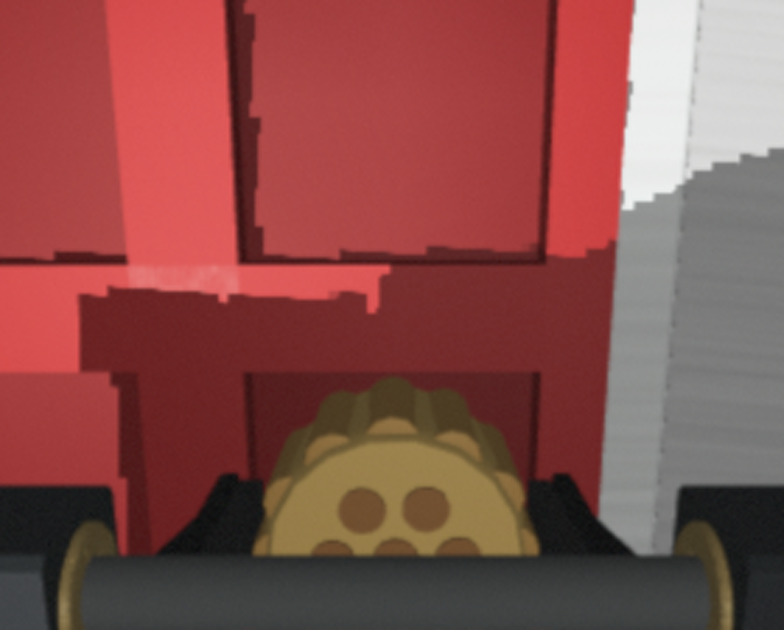

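Request:
jog_arm:
  moves:
    - [0.2,0,0,-0.001,0,0,0]
    - [0,0,0,-0.001,0,0,0]
    - [-0.2,0,0,-0.001,0,0,0]
    - [-0.4,0,0,-0.001,0,0,0]
    - [-0.5,0,0,-0.001,0,0,0]
    - [-0.6,0,0,-0.001,0,0,0]
    - [-0.6,0,0,-0.001,0,0,0]
    - [-0.6,0,0,-0.001,0,0,0]
    - [-0.6,0,0,-0.001,0,0,0]
    - [-0.6,0,0,-0.001,0,0,0]

```text
time_s: 19.38
tcp_pos: [0.5455, 0.0638, 0.0111]
ee_rot: [[-0.995, -0.096, 0.0], [-0.096, 0.995, 0.0], [-0.0, 0.0, -1.0]]
wrist_force: [0.2, -0.1, -0.3]
gripper_width: 0.795
```

```bash
python3 - <<'E'
from h import *
go([*pk(1,1),0.1],-174.5);c=snap("wrist","w13"); crop(c,"w13c.png",120,50,400,275,2.8)
E
```

```text
t 19.38 tcp [0.5455 0.0638 0.0111] w 0.795 F [ 0.2 -0.1 -0.3]
yaw -174.51
shift [-0.0001 -0.0003 -0.0889]
rot [ 0.      0.     -0.0002]
```

View pics/w13c.png

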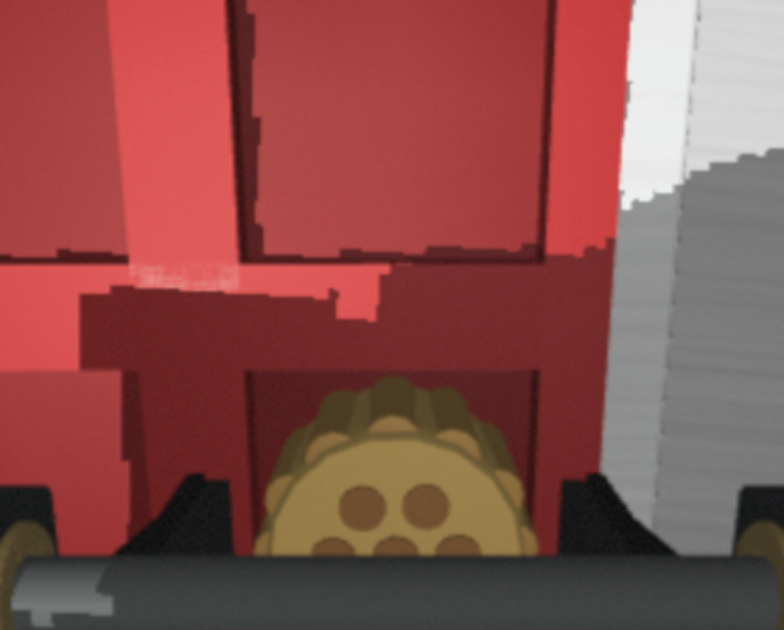

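Request:
jog_arm:
  moves:
    - [-0.6,0,0,-0.01,0,0,0]
    - [-0.6,0,0,-0.025,0,0,0]
    - [-0.6,0,0,-0.045,0,0,0]
    - [-0.6,0,0,-0.065,0,0,0]
    - [-1,0,0,-0.085,0,0,0]
    - [-1,0,0,-0.11,0,0,0]
    - [-1,0,0.03,-0.12,0,0,0]
    - [-1,0,0.06,-0.13,0,0,0]
    - [-1,0,0.09,-0.14,0,0,0]
    - [-1,0,0.09,-0.14,0,0,0]

```text
time_s: 20.27
tcp_pos: [0.5385, 0.1577, 0.1545]
ee_rot: [[-0.995, -0.1, 0.006], [-0.1, 0.995, 0.003], [-0.007, 0.003, -1.0]]
wrist_force: [0.2, 0.1, 0.5]
gripper_width: 0.993
```

```bash
python3 - <<'E'
from h import *
go([.4448,.2396,0.10],-174.5);c=snap("wrist","w14"); crop(c,"w14c.png",60,0,460,260,2)
E
```

```text
t 20.27 tcp [0.5385 0.1577 0.1545] w 0.993 F [0.2 0.1 0.5]
yaw -174.26
shift [0.0854 0.0907 0.0542]
rot [0.0027 0.0066 0.0042]
```

View pics/w14c.png

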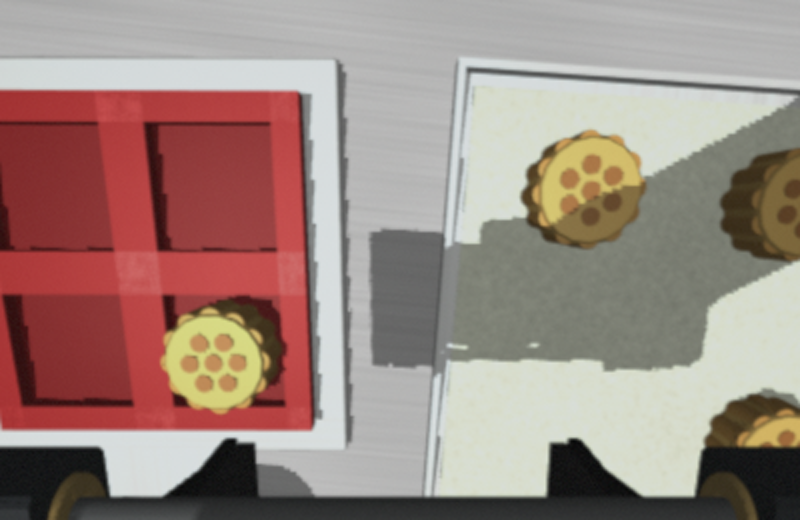

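Request:
jog_arm:
  moves:
    - [-1,0.01,0.01,0.005,0,0,0]
    - [-1,0.02,0.02,0.015,0,0,0]
    - [-1,0.035,0.035,0.025,0,0,0]
    - [-1,0.05,0.05,0.035,0,0,0]
    - [-1,0.065,0.067,0.045,0,0,0]
    - [-1,0.078,0.08,0.05,0,0,0]
    - [-1,0.085,0.09,0.054,0,0,0]
    - [-1,0.085,0.09,0.054,0,0,0]
    - [-1,0.085,0.09,0.054,0,0,0]
    - [-1,0.085,0.09,0.054,0,0,0]

```text
time_s: 21.15
tcp_pos: [0.4441, 0.2343, 0.0974]
ee_rot: [[-0.995, -0.095, 0.0], [-0.095, 0.995, 0.0], [-0.0, 0.0, -1.0]]
wrist_force: [0.6, -0.5, -1.0]
gripper_width: 0.999
```

```bash
python3 - <<'E'
from h import *
go([.4448,.2396,-0.001],-174.5);c=snap("wrist","w15"); crop(c,"w15c.png",150,100,370,270,3.5); print(proj(c,[.4448,.2418,.039]))
E
```

```text
t 21.15 tcp [0.4441 0.2343 0.0974] w 0.999 F [ 0.6 -0.5 -1. ]
yaw -174.54
shift [-0.0011  0.0052  0.0984]
rot [ 0.      0.0003 -0.0007]
(np.float64(267.2224657464284), np.float64(198.06992853157826))
```

View pics/w15c.png

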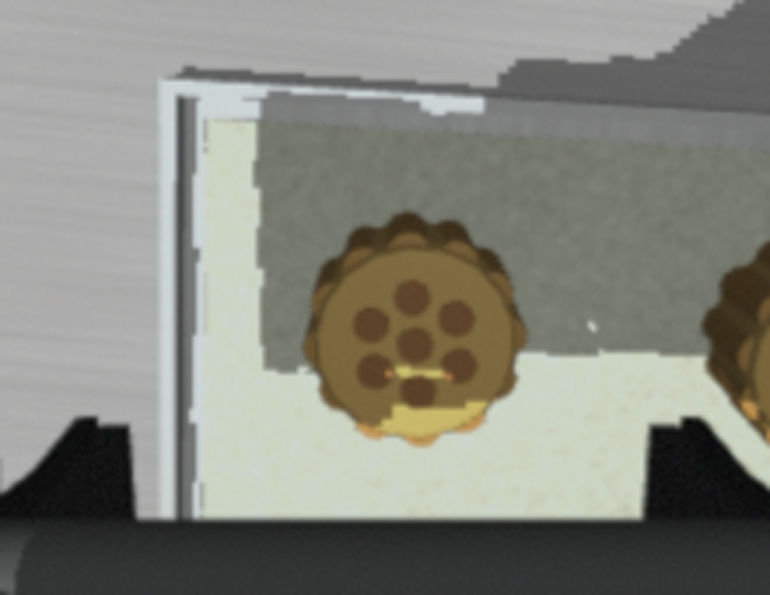

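Request:
jog_arm:
  moves:
    - [-1,-0.001,0.003,0.005,0,0,0]
    - [-1,-0.001,0.006,0.015,0,0,0]
    - [-1,-0.001,0.006,0.03,0,0,0]
    - [-1,-0.001,0.006,0.045,0,0,0]
    - [-1,-0.001,0.006,0.06,0,0,0]
    - [-1,-0.001,0.006,0.075,0,0,0]
    - [-1,-0.001,0.006,0.088,0,0,0]
    - [-1,-0.001,0.006,0.095,0,0,0]
    - [-1,-0.001,0.006,0.098,0,0,0]
    - [-1,-0.001,0.006,0.098,0,0,0]

```text
time_s: 22.03
tcp_pos: [0.4439, 0.2404, -0.0019]
ee_rot: [[-0.995, -0.095, -0.001], [-0.095, 0.995, -0.001], [0.001, -0.001, -1.0]]
wrist_force: [-0.3, -0.2, -0.0]
gripper_width: 1.005
```

Request:
jog_arm:
  moves:
    - [1,0,0,0,0,0,0]
    - [1,0,0,0,0,0,0]
    - [1,0,0,0,0,0,0]
    - [1,0,0,0,0,0,0]
    - [1,0,0,0,0,0,0]
    - [1,0,0,0,0,0,0]
    - [1,0,0,0,0,0,0]
    - [1,0,0,0,0,0,0]
    - [1,0,0,0,0,0,0]
    - [1,0,0,0,0,0,0]

```text
time_s: 22.87
tcp_pos: [0.4442, 0.241, -0.0006]
ee_rot: [[-0.995, -0.096, 0.0], [-0.096, 0.995, 0.0], [-0.0, 0.0, -1.0]]
wrist_force: [-0.5, -0.0, 4.2]
gripper_width: 0.635
```

```bash
python3 - <<'E'
from h import *
go([.4448,.2396,0.10],-174.5);c=snap("wrist","w16"); crop(c,"w16c.png",150,150,370,290,3.5); s=st(); print(atz(c,*[150+391/3.5,150+325/3.5],.039))
E
```

```text
t 22.87 tcp [ 0.4442  0.241  -0.0006] w 0.635 F [-0.5 -0.   4.2]
yaw -174.5
shift [-0.0005 -0.0014 -0.1006]
rot [ 0.0002  0.0003 -0.    ]
t 22.92 tcp [ 0.4442  0.241  -0.0006] w 0.636 F [-1.4  0.1  5.3]
[0.44102002 0.24307108 0.039     ]
```

View pics/w16c.png

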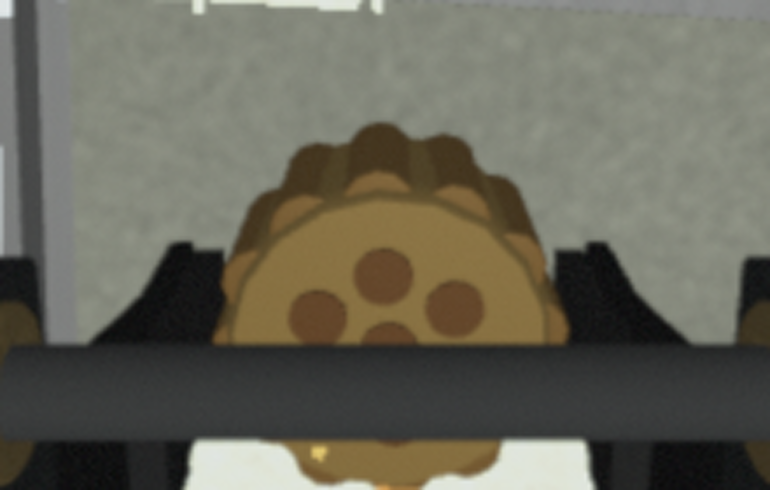

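Request:
jog_arm:
  moves:
    - [1,0,0,-0.005,0,0,0]
    - [1,0,0,-0.015,0,0,0]
    - [1,0,0,-0.03,0,0,0]
    - [1,0,0,-0.045,0,0,0]
    - [1,0,0,-0.06,0,0,0]
    - [1,0,-0.01,-0.07,0,0,0]
    - [1,0,-0.025,-0.075,0,0,0]
    - [1,0,-0.045,-0.075,0,0,0]
    - [1,0,-0.065,-0.075,0,0,0]
    - [1,0,-0.085,-0.075,0,0,0]

```text
time_s: 23.75
tcp_pos: [0.4514, 0.1539, 0.0738]
ee_rot: [[-0.995, -0.095, -0.001], [-0.095, 0.995, -0.001], [0.001, -0.0, -1.0]]
wrist_force: [-0.4, 0.2, -1.2]
gripper_width: 0.636
```

Request:
jog_arm:
  moves:
    - [1,0,-0.02,0,0,0,0]
    - [1,0,-0.04,0,0,0,0]
    - [1,0,-0.06,0,0,0,0]
    - [1,0,-0.08,0,0,0,0]
    - [1,0,-0.095,0,0,0,0]
    - [1,0,-0.101,0.005,0,0,0]
    - [1,0,-0.101,0.01,0,0,0]
    - [1,0,-0.101,0.015,0,0,0]
    - [1,0,-0.101,0.015,0,0,0]
    - [1,0,-0.101,0.015,0,0,0]

```text
time_s: 24.58
tcp_pos: [0.4615, 0.0561, 0.0584]
ee_rot: [[-0.995, -0.097, -0.001], [-0.097, 0.995, -0.001], [0.001, -0.001, -1.0]]
wrist_force: [0.6, -0.3, -1.3]
gripper_width: 0.636
```

```bash
python3 - <<'E'
from h import *
go([*pk(-1,1),0.0115],-174.5);c=snap("wrist","w17"); crop(c,"w17c.png",120,50,400,275,2.8)
E
```

```text
t 24.58 tcp [0.4615 0.0561 0.0584] w 0.636 F [ 0.6 -0.3 -1.3]
yaw -174.46
shift [-0.0006 -0.0007  0.0469]
rot [-0.0005 -0.0014  0.0008]
```

View pics/w17c.png

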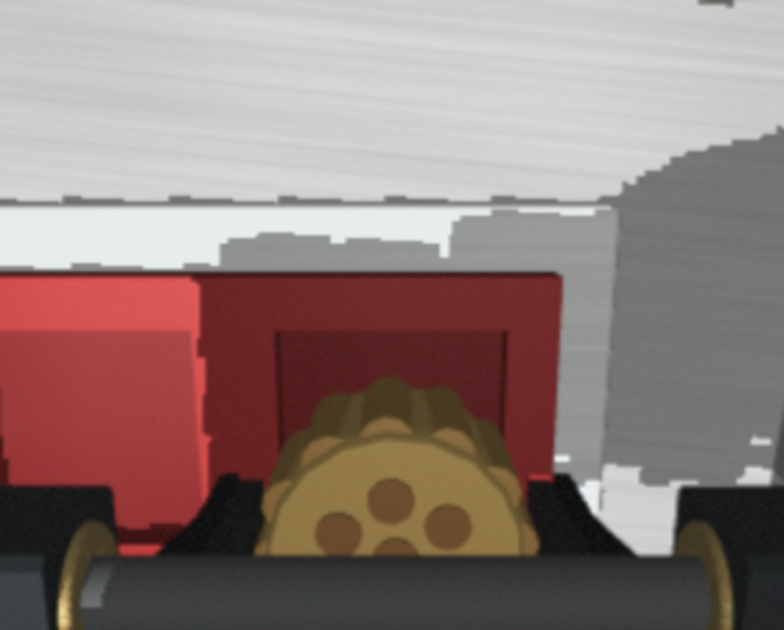

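Request:
jog_arm:
  moves:
    - [1,-0.0005,-0.001,0.005,0,0,0]
    - [1,-0.0005,-0.001,0.012,0,0,0]
    - [1,-0.0005,-0.001,0.02,0,0,0]
    - [1,-0.0005,-0.001,0.027,0,0,0]
    - [1,-0.0005,-0.001,0.033,0,0,0]
    - [1,-0.0005,-0.001,0.038,0,0,0]
    - [1,-0.0005,-0.001,0.042,0,0,0]
    - [1,-0.0005,-0.001,0.045,0,0,0]
    - [1,-0.0005,-0.001,0.047,0,0,0]
    - [1,-0.0005,-0.001,0.047,0,0,0]

```text
time_s: 25.47
tcp_pos: [0.4623, 0.0547, 0.0117]
ee_rot: [[-0.995, -0.096, -0.001], [-0.096, 0.995, -0.0], [0.001, -0.0, -1.0]]
wrist_force: [0.1, -0.5, -0.9]
gripper_width: 0.641
```

Request:
jog_arm:
  moves:
    - [0.2,0,0,0,0,0,0]
    - [0,0,0,0,0,0,0]
    - [-0.2,0,0,0,0,0,0]
    - [-0.4,0,0,0,0,0,0]
    - [-0.5,0,0,0,0,0,0]
    - [-0.6,0,0,0,0,0,0]
    - [-0.6,0,0,0,0,0,0]
    - [-0.6,0,0,-0.01,0,0,0]
    - [-0.6,0,0,-0.03,0,0,0]
    - [-0.6,0,0,-0.06,0,0,0]

```text
time_s: 26.3
tcp_pos: [0.4605, 0.0539, 0.0708]
ee_rot: [[-0.995, -0.095, -0.006], [-0.095, 0.995, -0.002], [0.006, -0.002, -1.0]]
wrist_force: [0.3, 0.8, 0.2]
gripper_width: 0.803
```

```bash
python3 - <<'E'
from h import *
go([.5699,.3705,0.12],-174.5);c=snap("wrist","w18"); crop(c,"w18c.png",60,0,460,260,2)
E
```

```text
t 26.3 tcp [0.4605 0.0539 0.0708] w 0.803 F [0.3 0.8 0.2]
yaw -174.54
shift [-0.1387  0.3046 -0.0506]
rot [-0.0018 -0.0059 -0.0007]
```

View pics/w18c.png

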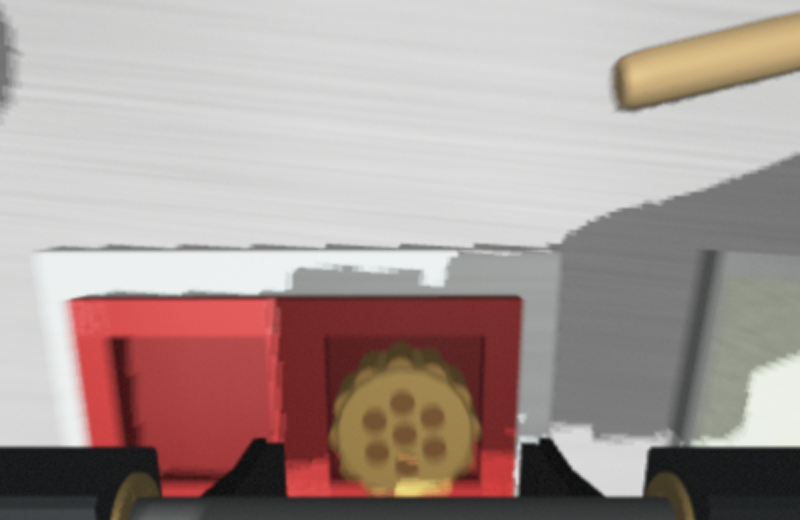

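Request:
jog_arm:
  moves:
    - [-1,0,0,-0.02,0,0,0]
    - [-1,-0.005,0.01,-0.04,0,0,0]
    - [-1,-0.018,0.04,-0.05,0,0,0]
    - [-1,-0.032,0.07,-0.05,0,0,0]
    - [-1,-0.046,0.1,-0.05,0,0,0]
    - [-1,-0.059,0.13,-0.05,0,0,0]
    - [-1,-0.073,0.16,-0.05,0,0,0]
    - [-1,-0.086,0.19,-0.05,0,0,0]
    - [-1,-0.1,0.22,-0.05,0,0,0]
    - [-1,-0.114,0.25,-0.05,0,0,0]

```text
time_s: 27.18
tcp_pos: [0.5523, 0.3161, 0.1219]
ee_rot: [[-0.995, -0.096, 0.0], [-0.096, 0.995, 0.0], [-0.0, 0.0, -1.0]]
wrist_force: [-0.1, -0.8, 0.3]
gripper_width: 1.0
```

```bash
python3 - <<'E'
from h import *
go([.5699,.3705,0.10],-174.5)
E
```

```text
t 27.18 tcp [0.5523 0.3161 0.1219] w 1.0 F [-0.1 -0.8  0.3]
yaw -174.5
shift [-0.0227  0.0525  0.0219]
rot [0. 0. 0.]
```

Request:
jog_arm:
  moves:
    - [-1,-0.007,0.016,0.004,0,0,0]
    - [-1,-0.014,0.032,0.01,0,0,0]
    - [-1,-0.021,0.046,0.016,0,0,0]
    - [-1,-0.0245,0.054,0.02,0,0,0]
    - [-1,-0.0245,0.054,0.02,0,0,0]
    - [-1,-0.0245,0.054,0.02,0,0,0]
    - [-1,-0.0245,0.054,0.02,0,0,0]
    - [-1,-0.0245,0.054,0.02,0,0,0]
    - [-1,-0.0245,0.054,0.02,0,0,0]
    - [-1,-0.0245,0.054,0.02,0,0,0]

```text
time_s: 28.02
tcp_pos: [0.5714, 0.3701, 0.1027]
ee_rot: [[-0.995, -0.095, 0.001], [-0.095, 0.995, 0.001], [-0.001, 0.001, -1.0]]
wrist_force: [-0.3, 0.1, -0.1]
gripper_width: 0.998
```

```bash
python3 - <<'E'
from h import *
go([.5699,.3705,-0.001],-174.5);c=snap("wrist","w19"); crop(c,"w19c.png",150,100,370,270,3.5); print(proj(c,[.5699,.3725,.039]))
E
```

```text
t 28.02 tcp [0.5714 0.3701 0.1027] w 0.998 F [-0.3  0.1 -0.1]
yaw -174.54
shift [0.0015 0.0004 0.1037]
rot [ 0.0006  0.0006 -0.0008]
(np.float64(261.39020092908544), np.float64(193.3950573354283))
```

View pics/w19c.png

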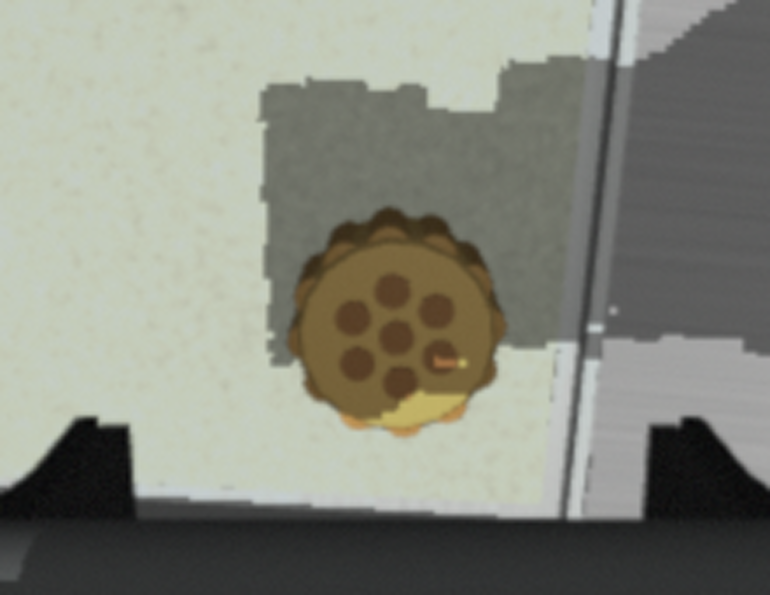

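Request:
jog_arm:
  moves:
    - [-1,0,0.0015,0.005,0,0,0]
    - [-1,0,0.0015,0.015,0,0,0]
    - [-1,0,0.0015,0.03,0,0,0]
    - [-1,0,0.0015,0.045,0,0,0]
    - [-1,0,0.0015,0.06,0,0,0]
    - [-1,0,0.0015,0.075,0,0,0]
    - [-1,0,0.0015,0.09,0,0,0]
    - [-1,0,0.0015,0.099,0,0,0]
    - [-1,0,0.0015,0.102,0,0,0]
    - [-1,0,0.0015,0.102,0,0,0]

```text
time_s: 28.9
tcp_pos: [0.5706, 0.3716, -0.0013]
ee_rot: [[-0.995, -0.096, -0.002], [-0.096, 0.995, -0.002], [0.002, -0.002, -1.0]]
wrist_force: [0.3, -0.2, 0.8]
gripper_width: 1.0
```

Request:
jog_arm:
  moves:
    - [1,0,0,0,0,0,0]
    - [1,0,0,0,0,0,0]
    - [1,0,0,0,0,0,0]
    - [1,0,0,0,0,0,0]
    - [1,0,0,0,0,0,0]
    - [1,0,0,0,0,0,0]
    - [1,0,0,0,0,0,0]
    - [1,0,0,0,0,0,0]
    - [1,0,0,0,0,0,0]
    - [1,0,0,0,0,0,0]

```text
time_s: 29.73
tcp_pos: [0.5713, 0.3722, 0.0005]
ee_rot: [[-0.995, -0.096, 0.0], [-0.096, 0.995, 0.0], [-0.0, 0.0, -1.0]]
wrist_force: [-1.3, -0.2, 3.2]
gripper_width: 0.633
```

```bash
python3 - <<'E'
from h import *
go([*pk(1,-1),0.08],-174.5);c=snap("wrist","w20"); crop(c,"w20c.png",150,150,370,290,3.5)
E
```

```text
t 29.73 tcp [5.713e-01 3.722e-01 5.000e-04] w 0.633 F [-1.3 -0.2  3.2]
yaw -174.51
shift [ 0.055  -0.3889 -0.0796]
rot [ 0.0002  0.0004 -0.0001]
```

View pics/w20c.png

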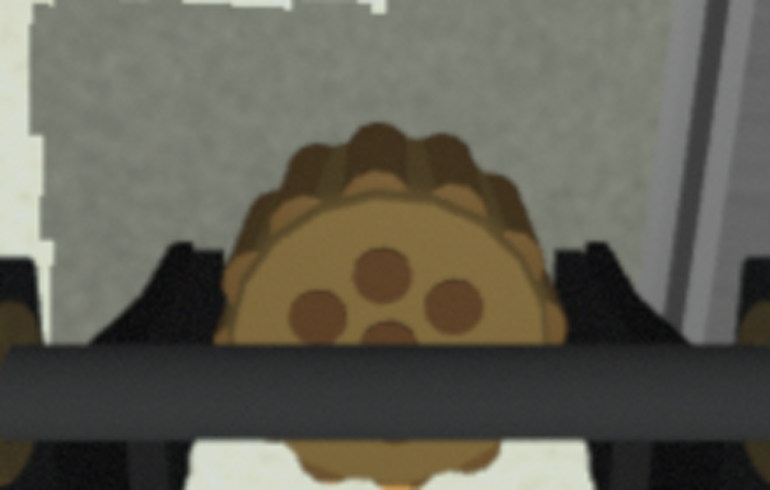

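Request:
jog_arm:
  moves:
    - [1,0,0,-0.005,0,0,0]
    - [1,0,0,-0.015,0,0,0]
    - [1,0,0,-0.03,0,0,0]
    - [1,0,0,-0.05,0,0,0]
    - [1,0,-0.005,-0.07,0,0,0]
    - [1,0.003,-0.02,-0.085,0,0,0]
    - [1,0.006,-0.04,-0.085,0,0,0]
    - [1,0.009,-0.065,-0.085,0,0,0]
    - [1,0.013,-0.09,-0.085,0,0,0]
    - [1,0.017,-0.12,-0.085,0,0,0]

```text
time_s: 30.62
tcp_pos: [0.5655, 0.2506, 0.0856]
ee_rot: [[-0.995, -0.097, 0.001], [-0.097, 0.995, 0.001], [-0.001, 0.001, -1.0]]
wrist_force: [1.2, 0.1, -1.8]
gripper_width: 0.633
```

Request:
jog_arm:
  moves:
    - [1,0.004,-0.03,0,0,0,0]
    - [1,0.008,-0.06,0,0,0,0]
    - [1,0.012,-0.09,0,0,0,0]
    - [1,0.016,-0.12,0,0,0,0]
    - [1,0.02,-0.15,0,0,0,0]
    - [1,0.024,-0.18,0,0,0,0]
    - [1,0.03,-0.21,0,0,0,0]
    - [1,0.034,-0.24,0,0,0,0]
    - [1,0.038,-0.26,0,0,0,0]
    - [1,0.038,-0.268,0,0,0,0]

```text
time_s: 31.45
tcp_pos: [0.5525, -0.022, 0.0855]
ee_rot: [[-0.996, -0.093, -0.001], [-0.093, 0.996, -0.0], [0.001, -0.0, -1.0]]
wrist_force: [-0.1, 0.0, -1.2]
gripper_width: 0.635
```

Request:
jog_arm:
  moves:
    - [1,0,0,0,0,0,0]
    - [1,0,0,0.005,0,0,0]
    - [1,0,0,0.01,0,0,0]
    - [1,0,0,0.015,0,0,0]
    - [1,0,0,0.02,0,0,0]
    - [1,0,0,0.025,0,0,0]
    - [1,0,0,0.025,0,0,0]
    - [1,0,0,0.025,0,0,0]
    - [1,0,0,0.025,0,0,0]
    - [1,0,0,0.025,0,0,0]

```text
time_s: 32.28
tcp_pos: [0.5538, -0.0193, 0.0603]
ee_rot: [[-0.995, -0.096, 0.001], [-0.096, 0.995, 0.0], [-0.001, -0.0, -1.0]]
wrist_force: [0.9, -0.3, -1.4]
gripper_width: 0.634
```

```bash
python3 - <<'E'
from h import *
go([*pk(1,-1),0.0125],-174.5);c=snap("wrist","w21"); crop(c,"w21c.png",120,50,400,275,2.8)
E
```

```text
t 32.28 tcp [ 0.5538 -0.0193  0.0603] w 0.634 F [ 0.9 -0.3 -1.4]
yaw -174.5
shift [ 0.0002 -0.0009  0.0478]
rot [-0.      0.0006  0.0001]
```

View pics/w21c.png

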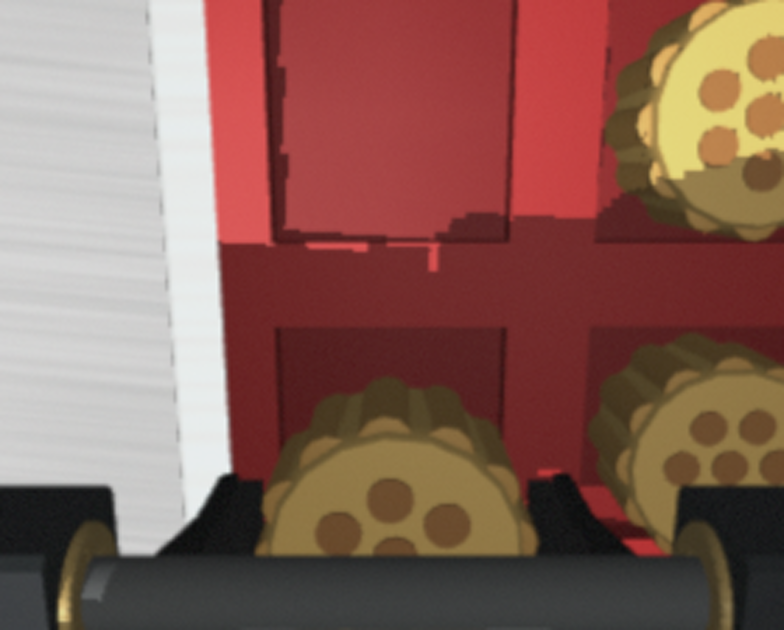

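Request:
jog_arm:
  moves:
    - [1,0,-0.0012,0.005,0,0,0]
    - [1,0,-0.0012,0.012,0,0,0]
    - [1,0,-0.0012,0.02,0,0,0]
    - [1,0,-0.0012,0.027,0,0,0]
    - [1,0,-0.0012,0.033,0,0,0]
    - [1,0,-0.0012,0.038,0,0,0]
    - [1,0,-0.0012,0.042,0,0,0]
    - [1,0,-0.0012,0.045,0,0,0]
    - [1,0,-0.0012,0.047,0,0,0]
    - [1,0,-0.0012,0.047,0,0,0]

```text
time_s: 33.17
tcp_pos: [0.5534, -0.0206, 0.0126]
ee_rot: [[-0.995, -0.096, -0.001], [-0.096, 0.995, -0.0], [0.001, -0.0, -1.0]]
wrist_force: [-0.7, -0.2, -0.9]
gripper_width: 0.638
```

Request:
jog_arm:
  moves:
    - [0.2,0,0,0,0,0,0]
    - [0,0,0,0,0,0,0]
    - [-0.2,0,0,0,0,0,0]
    - [-0.4,0,0,0,0,0,0]
    - [-0.5,0,0,0,0,0,0]
    - [-0.55,0,0,0,0,0,0]
    - [-0.55,0,0,0,0,0,0]
    - [-0.55,0,0,-0.01,0,0,0]
    - [-0.55,0,0,-0.03,0,0,0]
    - [-0.55,0,0,-0.06,0,0,0]

```text
time_s: 34.0
tcp_pos: [0.5517, -0.0209, 0.0721]
ee_rot: [[-0.995, -0.095, -0.006], [-0.095, 0.995, -0.001], [0.006, -0.0, -1.0]]
wrist_force: [0.6, -0.8, 0.6]
gripper_width: 0.773
```

```bash
python3 - <<'E'
from h import *
go([.4399,.3475,0.10],-174.5);c=snap("wrist","w22"); crop(c,"w22c.png",60,0,460,260,2)
E
```

```text
t 34.0 tcp [ 0.5517 -0.0209  0.0721] w 0.773 F [ 0.6 -0.8  0.6]
yaw -174.53
shift [ 0.0763  0.3774 -0.0277]
rot [-0.0005 -0.0057 -0.0006]
```

View pics/w22c.png

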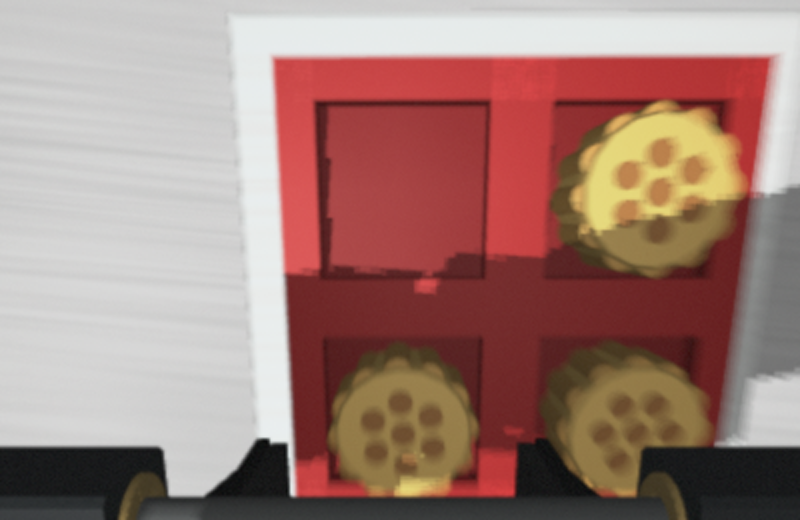

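Three in. Now the last cake (C), top-left of the pan.

Request:
jog_arm:
  moves:
    - [-1,0,0,-0.02,0,0,0]
    - [-1,0.003,0.015,-0.035,0,0,0]
    - [-1,0.01,0.05,-0.035,0,0,0]
    - [-1,0.017,0.085,-0.035,0,0,0]
    - [-1,0.024,0.12,-0.035,0,0,0]
    - [-1,0.031,0.155,-0.035,0,0,0]
    - [-1,0.038,0.19,-0.035,0,0,0]
    - [-1,0.045,0.225,-0.035,0,0,0]
    - [-1,0.052,0.26,-0.035,0,0,0]
    - [-1,0.06,0.295,-0.035,0,0,0]

```text
time_s: 34.88
tcp_pos: [0.4652, 0.2692, 0.1091]
ee_rot: [[-0.995, -0.096, 0.001], [-0.096, 0.995, 0.001], [-0.001, 0.001, -1.0]]
wrist_force: [0.7, 0.0, 0.5]
gripper_width: 0.999
```

Request:
jog_arm:
  moves:
    - [-1,0.004,0.02,0,0,0,0]
    - [-1,0.009,0.045,0,0,0,0]
    - [-1,0.013,0.065,0.003,0,0,0]
    - [-1,0.016,0.079,0.006,0,0,0]
    - [-1,0.017,0.082,0.007,0,0,0]
    - [-1,0.017,0.082,0.007,0,0,0]
    - [-1,0.017,0.082,0.007,0,0,0]
    - [-1,0.017,0.082,0.007,0,0,0]
    - [-1,0.017,0.082,0.007,0,0,0]
    - [-1,0.017,0.082,0.007,0,0,0]

```text
time_s: 35.72
tcp_pos: [0.4413, 0.3466, 0.1013]
ee_rot: [[-0.996, -0.094, 0.0], [-0.094, 0.996, 0.0], [-0.0, 0.0, -1.0]]
wrist_force: [0.7, 0.3, -0.9]
gripper_width: 1.002
```

```bash
python3 - <<'E'
from h import *
go([.4399,.3475,0.0],-174.5);c=snap("wrist","w23"); crop(c,"w23c.png",150,100,370,270,3.5); print(proj(c,[.4399,.3496,.039]))
E
```

```text
t 35.72 tcp [0.4413 0.3466 0.1013] w 1.002 F [ 0.7  0.3 -0.9]
yaw -174.58
shift [0.0013 0.001  0.1013]
rot [ 0.0001  0.0002 -0.0014]
(np.float64(262.1878670204411), np.float64(194.08137191623524))
```

View pics/w23c.png

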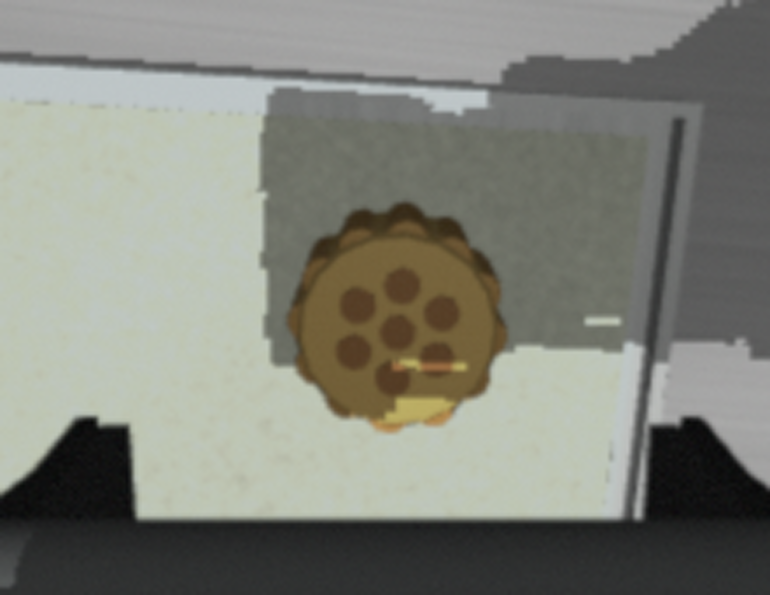

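Request:
jog_arm:
  moves:
    - [-1,0.001,0.002,0.005,0,0,0]
    - [-1,0.001,0.002,0.015,0,0,0]
    - [-1,0.001,0.002,0.03,0,0,0]
    - [-1,0.001,0.002,0.045,0,0,0]
    - [-1,0.001,0.002,0.06,0,0,0]
    - [-1,0.001,0.002,0.075,0,0,0]
    - [-1,0.001,0.002,0.09,0,0,0]
    - [-1,0.001,0.002,0.098,0,0,0]
    - [-1,0.001,0.002,0.101,0,0,0]
    - [-1,0.001,0.002,0.101,0,0,0]

```text
time_s: 36.6
tcp_pos: [0.4393, 0.3487, -0.001]
ee_rot: [[-0.995, -0.096, -0.001], [-0.096, 0.995, -0.002], [0.001, -0.002, -1.0]]
wrist_force: [-0.2, -0.6, 0.2]
gripper_width: 0.999
```

Request:
jog_arm:
  moves:
    - [1,0,0,0,0,0,0]
    - [1,0,0,0,0,0,0]
    - [1,0,0,0,0,0,0]
    - [1,0,0,0,0,0,0]
    - [1,0,0,0,0,0,0]
    - [1,0,0,0,0,0,0]
    - [1,0,0,0,0,0,0]
    - [1,0,0,0,0,0,0]
    - [1,0,0,0,0,0,0]
    - [1,0,0,0,0,0,0]

```text
time_s: 37.43
tcp_pos: [0.4398, 0.3493, 0.0004]
ee_rot: [[-0.995, -0.096, 0.0], [-0.096, 0.995, 0.0], [-0.0, 0.0, -1.0]]
wrist_force: [-0.9, -1.0, 3.3]
gripper_width: 0.635
```

```bash
python3 - <<'E'
from h import *
go([*pk(-1,-1),0.08],-174.5)
E
```

```text
t 37.43 tcp [4.398e-01 3.493e-01 4.000e-04] w 0.635 F [-0.9 -1.   3.3]
yaw -174.51
shift [ 0.0059 -0.3787 -0.0796]
rot [ 0.0001  0.0002 -0.0002]
```

Request:
jog_arm:
  moves:
    - [1,0,0,-0.005,0,0,0]
    - [1,0,0,-0.015,0,0,0]
    - [1,0,0,-0.03,0,0,0]
    - [1,0,0,-0.05,0,0,0]
    - [1,0,-0.005,-0.07,0,0,0]
    - [1,0,-0.02,-0.085,0,0,0]
    - [1,0,-0.04,-0.085,0,0,0]
    - [1,0,-0.065,-0.085,0,0,0]
    - [1,0,-0.09,-0.085,0,0,0]
    - [1,0.001,-0.12,-0.085,0,0,0]

```text
time_s: 38.27
tcp_pos: [0.4505, 0.2294, 0.0858]
ee_rot: [[-0.995, -0.097, 0.001], [-0.097, 0.995, 0.001], [-0.001, 0.001, -1.0]]
wrist_force: [0.2, 0.7, -0.7]
gripper_width: 0.633
```

Request:
jog_arm:
  moves:
    - [1,0,-0.03,0,0,0,0]
    - [1,0.001,-0.06,0,0,0,0]
    - [1,0.001,-0.09,0,0,0,0]
    - [1,0.002,-0.12,0,0,0,0]
    - [1,0.003,-0.15,0,0,0,0]
    - [1,0.004,-0.18,0,0,0,0]
    - [1,0.005,-0.21,0,0,0,0]
    - [1,0.005,-0.235,0,0,0,0]
    - [1,0.005,-0.253,0,0,0,0]
    - [1,0.005,-0.258,0,0,0,0]

```text
time_s: 39.1
tcp_pos: [0.4697, -0.0297, 0.0855]
ee_rot: [[-0.996, -0.093, 0.0], [-0.093, 0.996, 0.0], [-0.0, 0.0, -1.0]]
wrist_force: [0.2, -0.7, -0.3]
gripper_width: 0.635
```

Request:
jog_arm:
  moves:
    - [1,0,0,0,0,0,0]
    - [1,0,0,0.005,0,0,0]
    - [1,0,0,0.01,0,0,0]
    - [1,0,0,0.015,0,0,0]
    - [1,0,0,0.02,0,0,0]
    - [1,0,0,0.025,0,0,0]
    - [1,0,0,0.025,0,0,0]
    - [1,0,0,0.025,0,0,0]
    - [1,0,0,0.025,0,0,0]
    - [1,0,0,0.025,0,0,0]

```text
time_s: 39.93
tcp_pos: [0.4702, -0.0275, 0.0603]
ee_rot: [[-0.995, -0.096, 0.001], [-0.096, 0.995, 0.0], [-0.001, 0.0, -1.0]]
wrist_force: [0.3, -0.7, -0.8]
gripper_width: 0.636
```

```bash
python3 - <<'E'
from h import *
go([*pk(-1,-1),0.0125],-174.5);c=snap("wrist","w24"); crop(c,"w24c.png",120,50,400,275,2.8)
E
```

```text
t 39.93 tcp [ 0.4702 -0.0275  0.0603] w 0.636 F [ 0.3 -0.7 -0.8]
yaw -174.5
shift [ 0.0001 -0.0007  0.0478]
rot [ 0.      0.0005 -0.    ]
```

View pics/w24c.png

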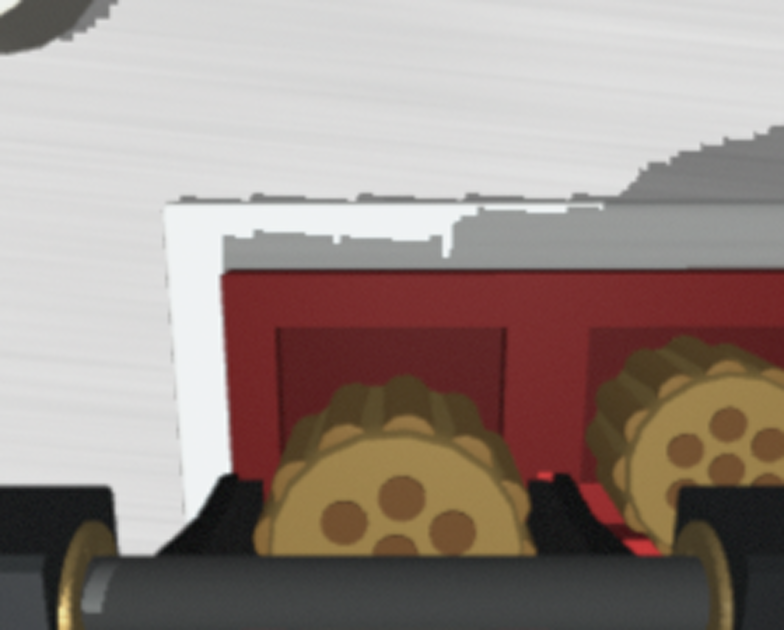

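Request:
jog_arm:
  moves:
    - [1,0,-0.001,0.005,0,0,0]
    - [1,0,-0.001,0.012,0,0,0]
    - [1,0,-0.001,0.02,0,0,0]
    - [1,0,-0.001,0.027,0,0,0]
    - [1,0,-0.001,0.033,0,0,0]
    - [1,0,-0.001,0.038,0,0,0]
    - [1,0,-0.001,0.042,0,0,0]
    - [1,0,-0.001,0.045,0,0,0]
    - [1,0,-0.001,0.047,0,0,0]
    - [1,0,-0.001,0.047,0,0,0]

```text
time_s: 40.82
tcp_pos: [0.4698, -0.0286, 0.0127]
ee_rot: [[-0.995, -0.096, -0.001], [-0.096, 0.995, -0.0], [0.001, -0.0, -1.0]]
wrist_force: [-1.3, -1.5, -0.5]
gripper_width: 0.638
```

Request:
jog_arm:
  moves:
    - [0.2,0,0,0,0,0,0]
    - [0,0,0,0,0,0,0]
    - [-0.2,0,0,0,0,0,0]
    - [-0.4,0,0,0,0,0,0]
    - [-0.5,0,0,0,0,0,0]
    - [-0.55,0,0,0,0,0,0]
    - [-0.55,0,0,0,0,0,0]
    - [-0.55,0,0,-0.01,0,0,0]
    - [-0.55,0,0,-0.03,0,0,0]
    - [-0.55,0,0,-0.06,0,0,0]

```text
time_s: 41.65
tcp_pos: [0.468, -0.029, 0.0717]
ee_rot: [[-0.995, -0.095, -0.006], [-0.095, 0.995, -0.001], [0.006, -0.001, -1.0]]
wrist_force: [0.7, 0.0, -0.3]
gripper_width: 0.771
```

```bash
python3 - <<'E'
from h import *
go([.57,-.10,0.28],-174.5)
E
```

```text
t 41.65 tcp [ 0.468  -0.029   0.0717] w 0.771 F [ 0.7  0.  -0.3]
yaw -174.54
shift [-0.0935 -0.0805 -0.2088]
rot [-0.0007 -0.0061 -0.0007]
```

Request:
jog_arm:
  moves:
    - [-1,0,0,-0.04,0,0,0]
    - [-1,0,0,-0.08,0,0,0]
    - [-1,-0.01,-0.01,-0.12,0,0,-0.1]
    - [-1,-0.02,-0.02,-0.16,0,0,-0.2]
    - [-1,-0.03,-0.04,-0.19,0,0,-0.32]
    - [-1,-0.04,-0.06,-0.22,0,0,-0.44]
    - [-1,-0.05,-0.08,-0.228,0,0,-0.56]
    - [-1,-0.06,-0.105,-0.228,0,0,-0.68]
    - [-1,-0.07,-0.13,-0.228,0,0,-0.8]
    - [-1,-0.08,-0.155,-0.228,0,0,-0.92]

```text
time_s: 42.48
tcp_pos: [0.5648, -0.1763, 0.3013]
ee_rot: [[-0.522, -0.853, 0.0], [-0.853, 0.522, 0.0], [-0.0, -0.0, -1.0]]
wrist_force: [-0.3, 0.3, -0.3]
gripper_width: 1.004
```

```bash
python3 - <<'E'
from h import *
go([.588,-.225,0.30],-82.3)
E
```

```text
t 42.48 tcp [ 0.5648 -0.1763  0.3013] w 1.004 F [-0.3  0.3 -0.3]
yaw -121.45
shift [ 0.0295 -0.0452  0.0013]
rot [-4.000e-04  4.000e-04 -6.833e-01]
```

Request:
jog_arm:
  moves:
    - [-1,0.005,-0.008,0,0,0,-0.11]
    - [-1,0.01,-0.016,0,0,0,-0.22]
    - [-1,0.015,-0.024,0,0,0,-0.34]
    - [-1,0.02,-0.032,0,0,0,-0.46]
    - [-1,0.025,-0.04,0,0,0,-0.58]
    - [-1,0.029,-0.045,0,0,0,-0.682]
    - [-1,0.029,-0.045,0,0,0,-0.682]
    - [-1,0.029,-0.045,0,0,0,-0.682]
    - [-1,0.029,-0.045,0,0,0,-0.682]
    - [-1,0.029,-0.045,0,0,0,-0.682]

```text
time_s: 43.32
tcp_pos: [0.5872, -0.2232, 0.3012]
ee_rot: [[0.126, -0.992, 0.0], [-0.992, -0.126, 0.0], [-0.0, -0.0, -1.0]]
wrist_force: [-0.5, 0.2, 0.2]
gripper_width: 1.0
```

```bash
python3 - <<'E'
from h import *
st();c=snap("wrist","w25"); snap("scene","s25");t=snap("top","t25");st(); crop(ld("s25"),"s25c.png",100,130,400,270,2.6)
E
```

```text
t 43.32 tcp [ 0.5872 -0.2232  0.3012] w 1.0 F [-0.5  0.2  0.2]
t 43.47 tcp [ 0.5873 -0.2232  0.3013] w 0.999 F [-0.6  0.6 -0.1]
```

View pics/w25.png

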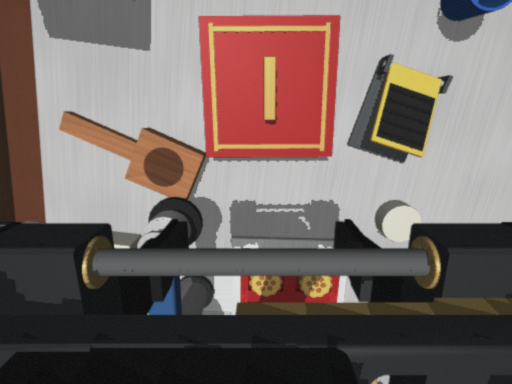

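View pics/s25c.png

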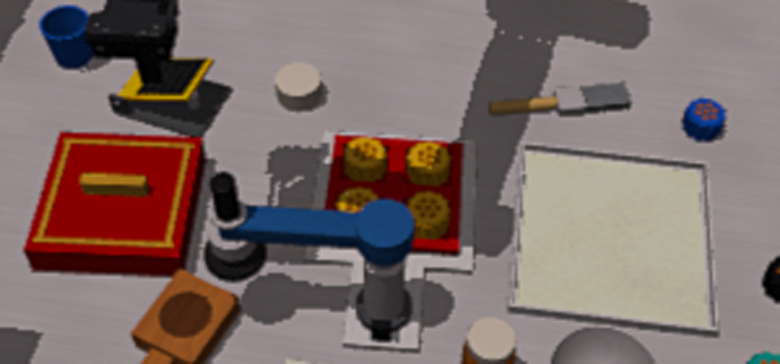

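View pics/t25.png

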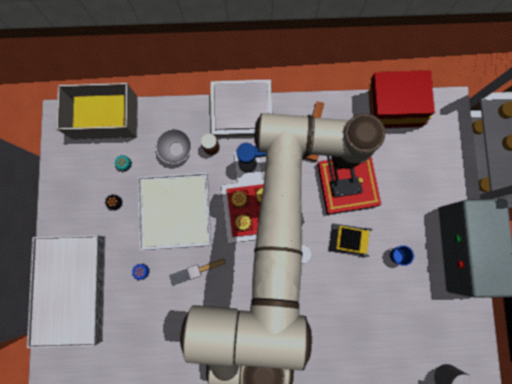

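```bash
python3 - <<'E'
from h import *
c=ld("w25"); crop(c,"w25c.png",190,0,450,175,3); crop(c,"w25p.png",340,40,460,170,5)
E
```

```text
(no output)
```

View pics/w25c.png

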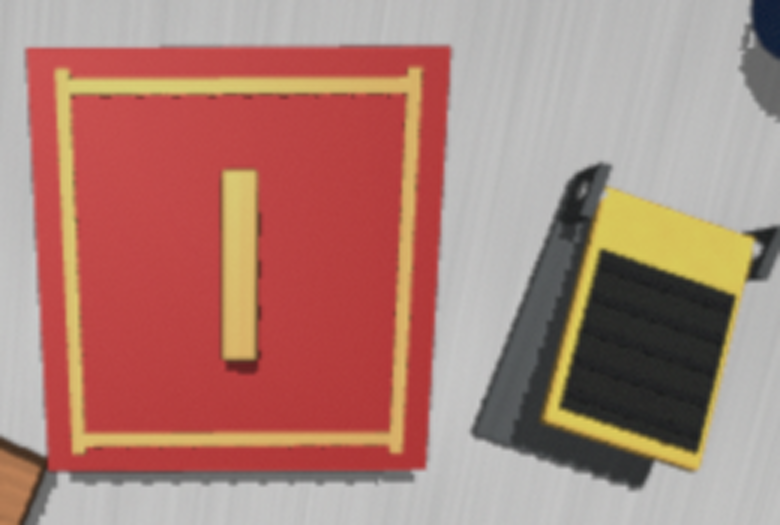

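View pics/w25p.png

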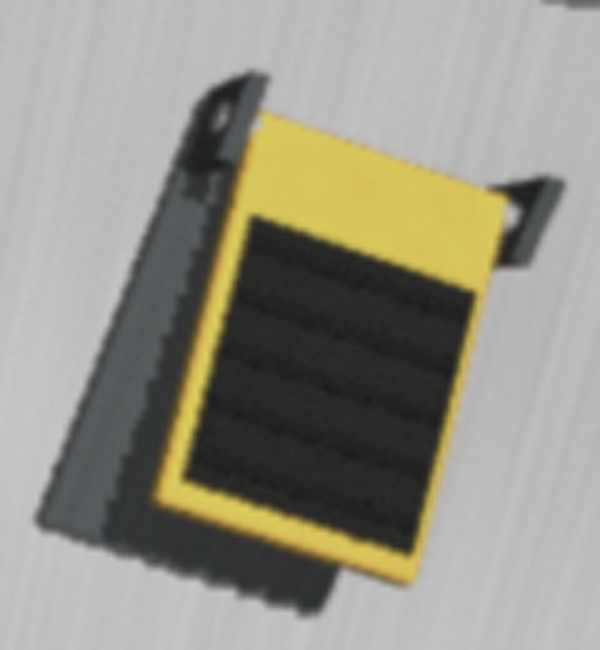

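```bash
python3 - <<'E'
from trayfit import *
c=ld("w25"); g=lambda x,y:(190+x/3-.33,y/3-.33)
x,e=fit(c,[g(450,46),g(426,469),g(49,469),g(26,47)],.094,[.588,-.325,.13,.048]); print("lid",x.round(4),np.degrees(x[2]),e)
b=[atz(c,*g(*p),.073) for p in ((221,170),(257,170),(257,360),(222,360))]; print(np.round(b,4)); m=np.mean(b,0); print("bar",m.round(4), np.degrees(np.arctan2(*(( (b[0]+b[1])-(b[2]+b[3]))[[1,0]]))))
fe=[atz(c,*g(*p),.071) for p in ((543,421),(697,470))]; hi=[atz(c,*g(*p),.033) for p in ((607,187),(755,239))]
print("free",np.round(fe,4),"hinge end",np.round(hi,4), np.linalg.norm(fe[0]-fe[1]),np.linalg.norm(hi[0]-hi[1]))
f=np.mean(fe,0);h=np.mean(hi,0); print(f.round(4),h.round(4),np.linalg.norm(f-h)); d=(f-h)/np.linalg.norm(f-h); print("dir",d.round(3),"pt 27 from free",(f-d*.027).round(4))
E
```

```text
lid [ 0.5896 -0.3225  0.1304  0.0455] 7.472958202463552 0.26468847569981335
[[ 0.6026 -0.3602  0.073 ]
 [ 0.5873 -0.3622  0.073 ]
 [ 0.5762 -0.2836  0.073 ]
 [ 0.5919 -0.2816  0.073 ]]
bar [ 0.5895 -0.3219  0.073 ] -82.12413004904515
free [[ 0.4407 -0.2731  0.071 ]
 [ 0.3637 -0.26    0.071 ]] hinge end [[ 0.4208 -0.3826  0.033 ]
 [ 0.3447 -0.369   0.033 ]] 0.07811775642222939 0.07736471731787455
[ 0.4022 -0.2666  0.071 ] [ 0.3828 -0.3758  0.033 ] 0.11727795472325618
dir [0.166 0.931 0.324] pt 27 from free [ 0.3977 -0.2917  0.0623]
```

```bash
python3 - <<'E'
from h import *
s=st(); c=ld("w25"); T=np.array(c["world_from_camera"]); M=s["ee_rot"]; print("cam in tool",(M.T@(T[:3,3]-s["tcp_pos"])).round(4)); print((M.T@T[:3,:3]).round(4))
# corrected camera: tool y=0
T2=T.copy(); T2[:3,3]=s["tcp_pos"]+M@np.array([0.0707,0,-.1835]); c2=dict(c); c2["world_from_camera"]=T2
print(atz(c2,269.5,265/3-.33,.073))
go([.5905,-.3222,.15],-82.3)
E
```

```text
t 43.47 tcp [ 0.5873 -0.2232  0.3013] w 0.999 F [-0.6  0.6 -0.1]
cam in tool [ 0.0702 -0.0012 -0.1834]
[[ 1.000e-04 -9.646e-01 -2.639e-01]
 [ 1.000e+00  1.000e-04  3.000e-04]
 [-3.000e-04 -2.639e-01  9.646e-01]]
[ 0.58843852 -0.32364502  0.073     ]
t 43.47 tcp [ 0.5873 -0.2232  0.3013] w 0.999 F [-0.6  0.6 -0.1]
yaw -82.74
shift [0.0986 0.0094 0.1513]
rot [-0.0002 -0.     -0.0076]
```

```bash
python3 - <<'E'
from h import *
go([.5884,-.324,.12],-82.2)
E
```

```text
t 43.47 tcp [ 0.5873 -0.2232  0.3013] w 0.999 F [-0.6  0.6 -0.1]
yaw -82.74
shift [0.1001 0.0117 0.1813]
rot [-0.0002 -0.     -0.0093]
```

Request:
jog_arm:
  moves:
    - [-1,0.015,0.002,0.025,0,0,-0.009]
    - [-1,0.03,0.004,0.05,0,0,-0.009]
    - [-1,0.045,0.006,0.08,0,0,-0.009]
    - [-1,0.06,0.008,0.11,0,0,-0.009]
    - [-1,0.08,0.01,0.14,0,0,-0.009]
    - [-1,0.095,0.0117,0.165,0,0,-0.009]
    - [-1,0.1,0.0117,0.175,0,0,-0.009]
    - [-1,0.1,0.0117,0.18,0,0,-0.009]
    - [-1,0.1,0.0117,0.18,0,0,-0.009]
    - [-1,0.1,0.0117,0.18,0,0,-0.009]

```text
time_s: 44.3
tcp_pos: [0.5896, -0.3239, 0.1228]
ee_rot: [[0.137, -0.991, 0.002], [-0.991, -0.137, -0.001], [0.002, -0.002, -1.0]]
wrist_force: [0.2, 0.5, 1.1]
gripper_width: 1.004
```

```bash
python3 - <<'E'
from h import *
s=go([.5884,-.324,.031],-82.2);c=snap("wrist","w26"); crop(c,"w26c.png",140,60,400,260,3)
b=np.array([.0012,.0018,0]); print(proj(c,np.array([.5884,-.324,.073])+b))
E
```

```text
t 44.3 tcp [ 0.5896 -0.3239  0.1228] w 1.004 F [0.2 0.5 1.1]
yaw -82.15
shift [-0.0002  0.0014  0.0918]
rot [-0.0023 -0.0015  0.0009]
(np.float64(262.10046057897955), np.float64(200.81203124426378))
```

View pics/w26c.png

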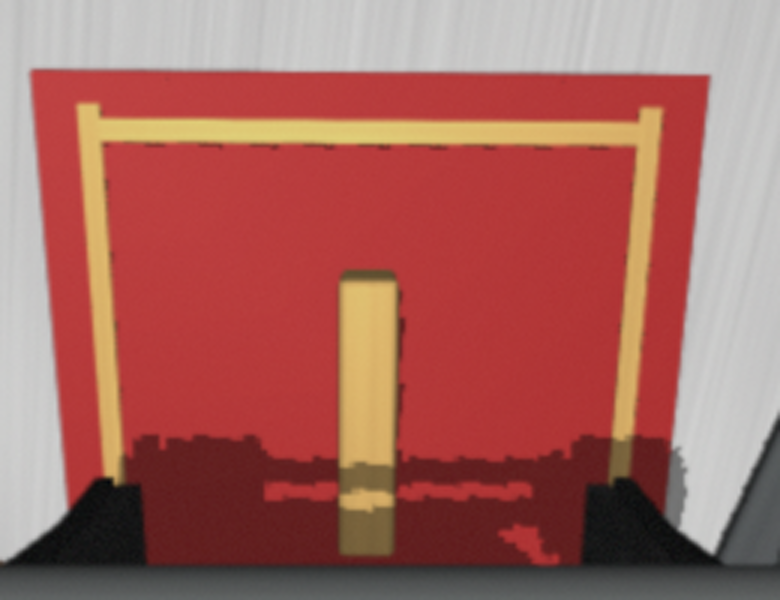

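Request:
jog_arm:
  moves:
    - [-1,0.001,0.0012,0.01,0,0,0]
    - [-1,0.001,0.0012,0.025,0,0,0]
    - [-1,0.001,0.0012,0.04,0,0,0]
    - [-1,0.001,0.0012,0.055,0,0,0]
    - [-1,0.001,0.0012,0.067,0,0,0]
    - [-1,0.001,0.0012,0.077,0,0,0]
    - [-1,0.001,0.0012,0.084,0,0,0]
    - [-1,0.001,0.0012,0.088,0,0,0]
    - [-1,0.001,0.0012,0.09,0,0,0]
    - [-1,0.001,0.0012,0.09,0,0,0]

```text
time_s: 45.18
tcp_pos: [0.5875, -0.3254, 0.031]
ee_rot: [[0.136, -0.991, 0.0], [-0.991, -0.136, -0.0], [0.0, -0.0, -1.0]]
wrist_force: [0.2, 0.6, 0.0]
gripper_width: 0.998
```

Request:
jog_arm:
  moves:
    - [1,0,0,0,0,0,0]
    - [1,0,0,0,0,0,0]
    - [1,0,0,0,0,0,0]
    - [1,0,0,0,0,0,0]
    - [1,0,0,0,0,0,0]
    - [1,0,0,0,0,0,0]
    - [1,0,0,0,0,0,0]
    - [1,0,0,0,0,0,0]
    - [1,0,0,0,0,0,0]
    - [1,0,0,0,0,0,0]

```text
time_s: 46.02
tcp_pos: [0.5874, -0.3254, 0.031]
ee_rot: [[0.136, -0.991, -0.0], [-0.991, -0.136, 0.0], [-0.0, 0.0, -1.0]]
wrist_force: [-0.3, 0.7, 0.1]
gripper_width: 0.325
```

Request:
jog_arm:
  moves:
    - [1,0,0,0,0,0,0]
    - [1,0,0,0,0,0,0]
    - [1,0,0,0,0,0,0]
    - [1,0,0,0,0,0,0]
    - [1,0,0,0,0,0,0]
    - [1,0,0,0,0,0,0]
    - [1,0,0,0,0,0,0]
    - [1,0,0,0,0,0,0]
    - [1,0,0,0,0,0,0]
    - [1,0,0,0,0,0,0]

```text
time_s: 46.85
tcp_pos: [0.5876, -0.3254, 0.0311]
ee_rot: [[0.136, -0.991, 0.0], [-0.991, -0.136, -0.0], [0.0, -0.0, -1.0]]
wrist_force: [1.7, 0.2, -0.6]
gripper_width: 0.182
```

```bash
python3 - <<'E'
from h import *
s=go([.5884,-.324,.12],-82.2);c=snap("wrist","w27"); crop(c,"w27c.png",100,0,420,260,2.4)
E
```

```text
t 46.85 tcp [ 0.5876 -0.3254  0.0311] w 0.182 F [ 1.7  0.2 -0.6]
yaw -82.2
shift [-0.0013 -0.0011 -0.0889]
rot [-0.0003 -0.0001 -0.0001]
```

View pics/w27c.png

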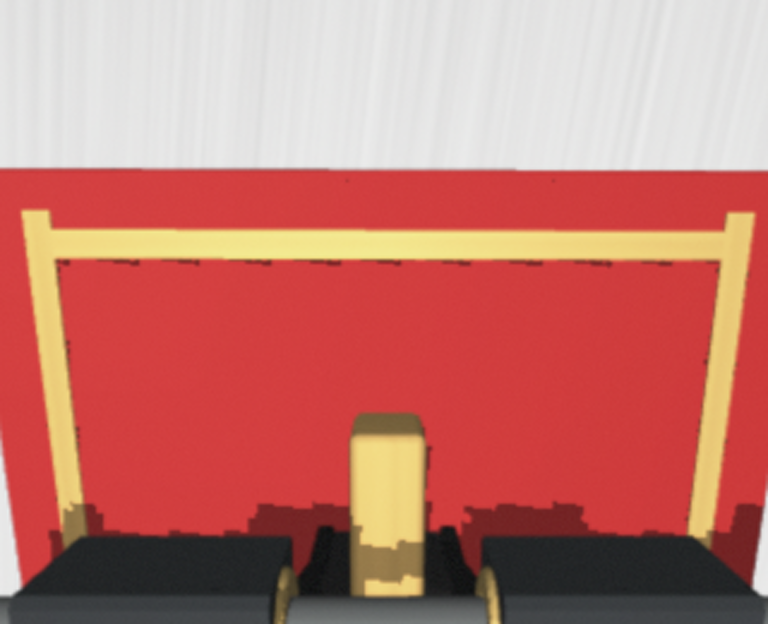

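```bash
python3 - <<'E'
from h import *
from station import sense
s=sense(); c=ld("w27"); M=s["ee_rot"]; T=np.array(c["world_from_camera"]).copy(); print((M.T@(T[:3,3]-s["tcp_pos"])).round(4))
T[:3,3]=s["tcp_pos"]+M@np.array([.0719,0,-.1835]); c["world_from_camera"]=T
for u,v,z,off in ((261,432/2.4-.3,.073,.04),(261,168/2.4-.3,.048,.094),(261,263/2.4-.3,.048,0)):
    p=atz(c,u,v,z); t=M.T@(p-s["tcp_pos"]); print(t.round(4),"centre tool x",(t[0]-off).round(4))
E
```

```text
[ 0.0702 -0.0013 -0.1835]
[ 0.0391  0.0001 -0.042 ] centre tool x -0.0009
[ 0.0928  0.0001 -0.0169] centre tool x -0.0012
[ 0.0727  0.0001 -0.017 ] centre tool x 0.0727
```

Request:
jog_arm:
  moves:
    - [1,0,0,-0.004,0,0,0]
    - [1,0,0,-0.012,0,0,0]
    - [1,0,0,-0.024,0,0,0]
    - [1,0,0,-0.038,0,0,0]
    - [1,0,0,-0.052,0,0,0]
    - [1,0,0,-0.066,0,0,0]
    - [1,0,0,-0.08,0,0,0]
    - [1,0,0,-0.092,0,0,0]
    - [1,0,0,-0.1,0,0,0]
    - [1,0,0,-0.1,0,0,0]

```text
time_s: 47.73
tcp_pos: [0.5886, -0.326, 0.1341]
ee_rot: [[0.136, -0.991, 0.004], [-0.991, -0.136, -0.002], [0.002, -0.004, -1.0]]
wrist_force: [-0.1, -0.1, -2.0]
gripper_width: 0.181
```

Request:
jog_arm:
  moves:
    - [1,-0.004,0.006,0,0,0,0]
    - [1,-0.01,0.016,0,0,0,0]
    - [1,-0.018,0.028,0,0,0,0]
    - [1,-0.026,0.042,0,0,0,0]
    - [1,-0.034,0.056,0,0,0,0]
    - [1,-0.042,0.07,0,0,0,0]
    - [1,-0.05,0.082,0,0,0,0]
    - [1,-0.056,0.091,0,0,0,0]
    - [1,-0.059,0.095,0,0,0,0]
    - [1,-0.059,0.095,0,0,0,0]

```text
time_s: 48.57
tcp_pos: [0.4836, -0.2791, 0.1305]
ee_rot: [[0.136, -0.991, -0.002], [-0.991, -0.136, 0.001], [-0.001, 0.002, -1.0]]
wrist_force: [-0.1, -0.3, -3.4]
gripper_width: 0.181
```

```bash
python3 - <<'E'
from h import *
s=go([.5067,.0165,.13],-84.5);c=snap("scene","s28"); crop(c,"s28c.png",80,80,330,270,3)
E
```

```text
t 48.57 tcp [ 0.4836 -0.2791  0.1305] w 0.181 F [-0.1 -0.3 -3.4]
yaw -82.21
shift [-0.2897 -0.063   0.0007]
rot [0.0019 0.0012 0.04  ]
```

View pics/s28c.png

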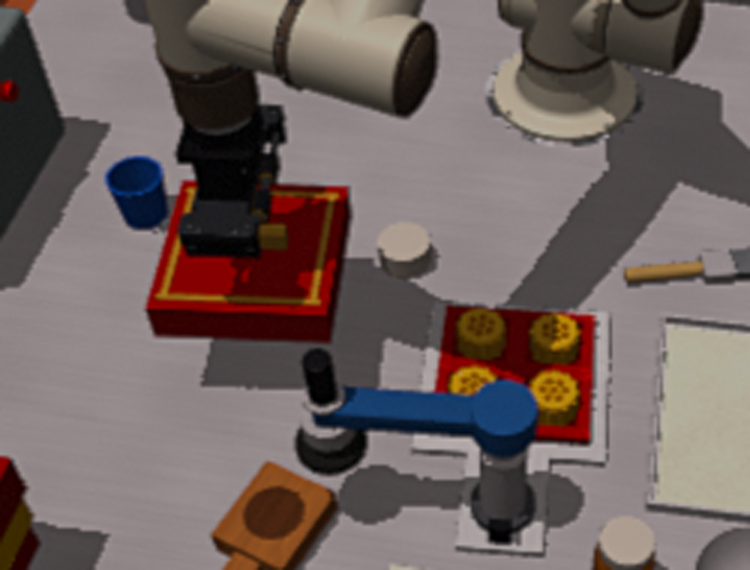

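Request:
jog_arm:
  moves:
    - [1,-0.008,-0.001,0,0,0,0.004]
    - [1,-0.025,-0.004,0,0,0,0.008]
    - [1,-0.045,-0.008,0,0,0,0.012]
    - [1,-0.065,-0.012,0,0,0,0.016]
    - [1,-0.085,-0.016,0,0,0,0.02]
    - [1,-0.105,-0.02,0,0,0,0.024]
    - [1,-0.125,-0.026,0,0,0,0.028]
    - [1,-0.145,-0.03,0,0,0,0.032]
    - [1,-0.165,-0.035,0,0,0,0.036]
    - [1,-0.185,-0.04,0,0,0,0.04]

```text
time_s: 49.45
tcp_pos: [0.5004, -0.0897, 0.1309]
ee_rot: [[0.096, -0.995, 0.0], [-0.995, -0.096, 0.0], [-0.0, -0.0, -1.0]]
wrist_force: [0.3, 0.8, -2.0]
gripper_width: 0.178
```

Request:
jog_arm:
  moves:
    - [1,-0.02,-0.004,0,0,0,0]
    - [1,-0.04,-0.008,0,0,0,0]
    - [1,-0.06,-0.012,0,0,0,0]
    - [1,-0.08,-0.015,0,0,0,0]
    - [1,-0.095,-0.017,0,0,0,0]
    - [1,-0.103,-0.019,0,0,0,0]
    - [1,-0.104,-0.019,0,0,0,0]
    - [1,-0.104,-0.019,0,0,0,0]
    - [1,-0.104,-0.019,0,0,0,0]
    - [1,-0.104,-0.019,0,0,0,0]

```text
time_s: 50.28
tcp_pos: [0.5087, 0.0135, 0.1309]
ee_rot: [[0.095, -0.996, -0.0], [-0.996, -0.095, -0.0], [0.0, 0.0, -1.0]]
wrist_force: [0.3, 1.2, -1.3]
gripper_width: 0.179
```

```bash
python3 - <<'E'
from h import *
s=go([.5067,.0165,.10],-84.5);c=snap("wrist","w29"); crop(c,"w29c.png",60,0,460,260,2); c=snap("scene","s29"); crop(c,"s29c.png",150,100,350,270,4)
E
```

```text
t 50.28 tcp [0.5087 0.0135 0.1309] w 0.179 F [ 0.3  1.2 -1.3]
yaw -84.56
shift [-0.0032  0.0016  0.0309]
rot [ 0.0005 -0.0002 -0.0011]
```

View pics/w29c.png

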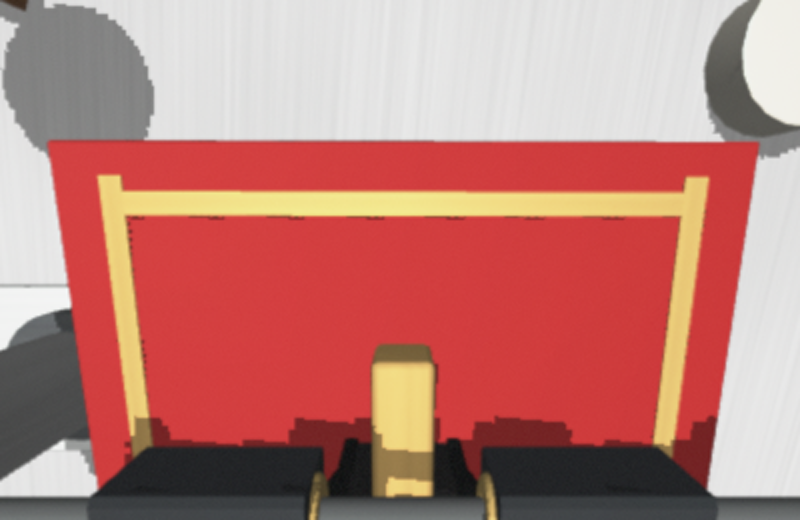

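View pics/s29c.png

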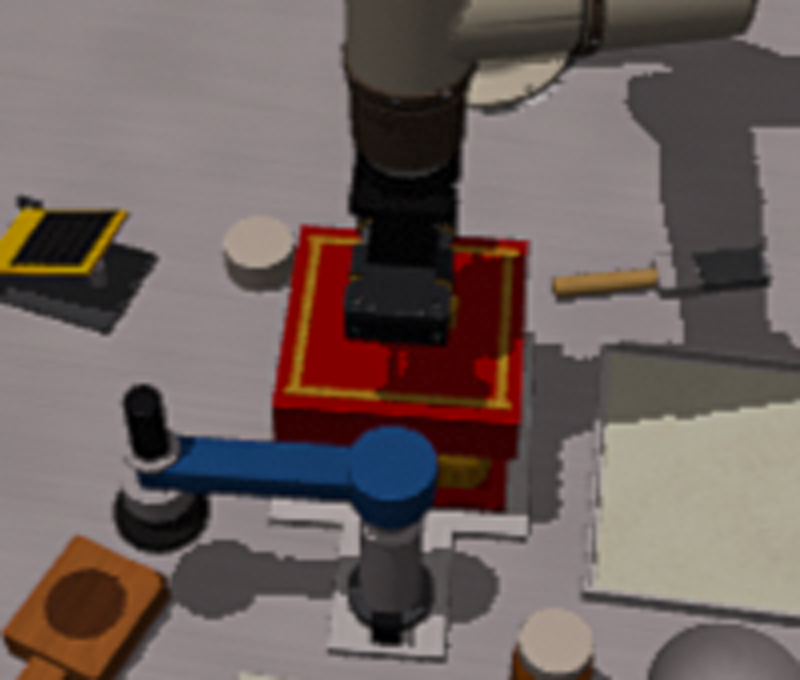

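Request:
jog_arm:
  moves:
    - [1,-0.003,0.0014,0,0,0,0]
    - [1,-0.003,0.0014,0,0,0,0]
    - [1,-0.003,0.0014,0.004,0,0,0]
    - [1,-0.003,0.0014,0.012,0,0,0]
    - [1,-0.003,0.0014,0.022,0,0,0]
    - [1,-0.003,0.0014,0.032,0,0,0]
    - [1,-0.003,0.0014,0.042,0,0,0]
    - [1,-0.003,0.0014,0.048,0,0,0]
    - [1,-0.003,0.0014,0.05,0,0,0]
    - [1,-0.003,0.0014,0.05,0,0,0]

```text
time_s: 51.22
tcp_pos: [0.5067, 0.0169, 0.0801]
ee_rot: [[0.096, -0.995, -0.002], [-0.995, -0.096, -0.001], [0.001, 0.002, -1.0]]
wrist_force: [-0.6, -0.2, -2.8]
gripper_width: 0.181
```

```bash
python3 - <<'E'
from h import *
s=go([.507,.0164,.045],-84.5);c=snap("wrist","w30"); crop(c,"w30c.png",60,0,460,260,2); c=snap("scene","s30"); crop(c,"s30c.png",170,130,330,260,5)
E
```

```text
t 51.22 tcp [0.5067 0.0169 0.0801] w 0.181 F [-0.6 -0.2 -2.8]
yaw -84.5
shift [ 0.0005 -0.0003  0.0351]
rot [ 0.0018 -0.0005  0.0001]
```

View pics/w30c.png

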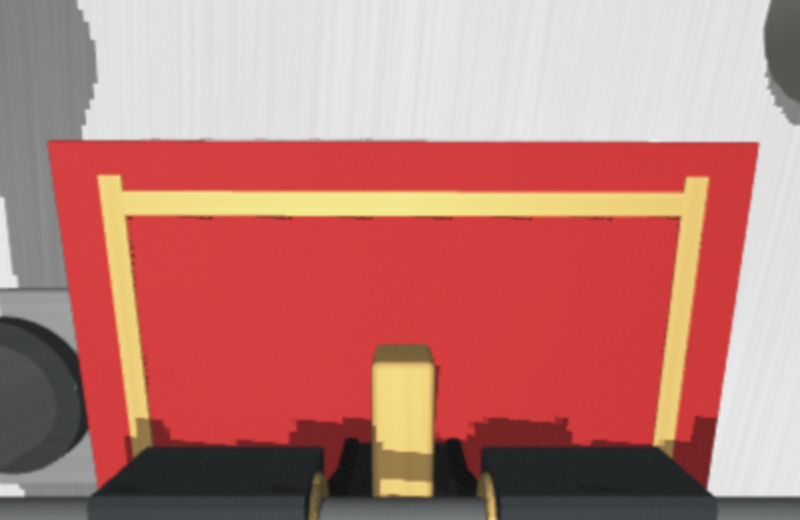

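View pics/s30c.png

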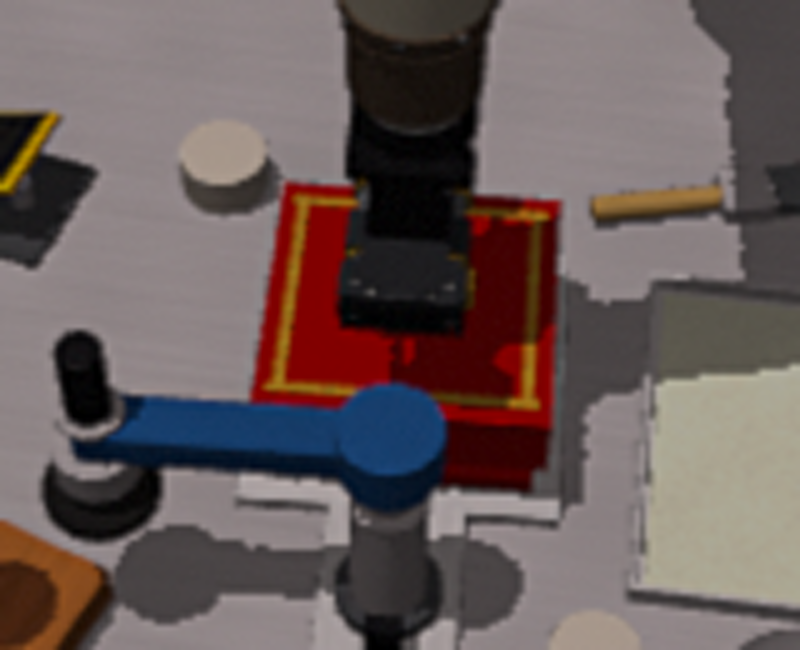

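Looks aligned. Lower slowly with force check.

Request:
jog_arm:
  moves:
    - [1,0.0005,0,0.003,0,0,0]
    - [1,0.0005,0,0.006,0,0,0]
    - [1,0.0005,0,0.01,0,0,0]
    - [1,0.0005,0,0.014,0,0,0]
    - [1,0.0005,0,0.018,0,0,0]
    - [1,0.0005,0,0.021,0,0,0]
    - [1,0.0005,0,0.024,0,0,0]
    - [1,0.0005,0,0.026,0,0,0]
    - [1,0.0005,0,0.026,0,0,0]
    - [1,0.0005,0,0.026,0,0,0]

```text
time_s: 52.15
tcp_pos: [0.5072, 0.0166, 0.055]
ee_rot: [[0.096, -0.995, -0.0], [-0.995, -0.096, -0.0], [0.0, 0.0, -1.0]]
wrist_force: [-0.5, -0.2, -2.4]
gripper_width: 0.185
```

Request:
jog_arm:
  moves:
    - [1,0,0,0.002,0,0,0]
    - [1,0,0,0.004,0,0,0]
    - [1,0,0,0.006,0,0,0]
    - [1,0,0,0.008,0,0,0]
    - [1,0,0,0.009,0,0,0]
    - [1,0,0,0.01,0,0,0]
    - [1,0,0,0.011,0,0,0]
    - [1,0,0,0.0115,0,0,0]
    - [1,0,0,0.0115,0,0,0]
    - [1,0,0,0.0115,0,0,0]

```text
time_s: 52.98
tcp_pos: [0.5072, 0.0166, 0.0436]
ee_rot: [[0.096, -0.995, 0.0], [-0.995, -0.096, -0.0], [0.0, -0.0, -1.0]]
wrist_force: [-0.0, 0.5, -3.2]
gripper_width: 0.183
```

Request:
jog_arm:
  moves:
    - [0.5,0,0,0,0,0,0]
    - [0.3,0,0,0,0,0,0]
    - [0,0,0,0,0,0,0]
    - [-0.3,0,0,0,0,0,0]
    - [-0.5,0,0,0,0,0,0]
    - [-0.5,0,0,0,0,0,0]
    - [-0.5,0,0,0,0,0,0]
    - [-0.5,0,0,0,0,0,0]
    - [-0.5,0,0,-0.01,0,0,0]
    - [-0.5,0,0,-0.03,0,0,0]

```text
time_s: 53.82
tcp_pos: [0.5053, 0.016, 0.0723]
ee_rot: [[0.095, -0.995, -0.005], [-0.995, -0.095, -0.002], [0.001, 0.006, -1.0]]
wrist_force: [0.5, 0.3, 0.2]
gripper_width: 0.741
```

```bash
python3 - <<'E'
from h import *
s=go([.507,.13,.30],-84.5)
E
```

```text
t 53.82 tcp [0.5053 0.016  0.0723] w 0.741 F [0.5 0.3 0.2]
yaw -84.53
shift [-0.1131 -0.0113 -0.2279]
rot [ 0.0056 -0.001  -0.0004]
```

Request:
jog_arm:
  moves:
    - [-1,0,0,-0.03,0,0,0]
    - [-1,0,0,-0.065,0,0,0]
    - [-1,-0.02,0,-0.1,0,0,0]
    - [-1,-0.04,-0.005,-0.135,0,0,0]
    - [-1,-0.06,-0.01,-0.17,0,0,0]
    - [-1,-0.085,-0.01,-0.2,0,0,0]
    - [-1,-0.11,-0.011,-0.228,0,0,0]
    - [-1,-0.113,-0.011,-0.228,0,0,0]
    - [-1,-0.113,-0.011,-0.228,0,0,0]
    - [-1,-0.113,-0.011,-0.228,0,0,0]

```text
time_s: 54.65
tcp_pos: [0.5066, 0.13, 0.3013]
ee_rot: [[0.096, -0.995, -0.001], [-0.995, -0.096, 0.0], [-0.0, 0.001, -1.0]]
wrist_force: [-0.4, -0.7, -0.3]
gripper_width: 1.0
```

```bash
python3 - <<'E'
from h import *
s=go([.66,-.10,.30],-84.5);c=snap("wrist","w31"); crop(c,"w31c.png",60,0,460,230,2); c=snap("scene","s31"); crop(c,"s31c.png",170,130,330,260,5); st()
E
```

```text
t 54.65 tcp [0.5066 0.13   0.3013] w 1.0 F [-0.4 -0.7 -0.3]
yaw -84.47
shift [ 0.2437 -0.1306  0.0012]
rot [0.0009 0.0001 0.0005]
t 54.75 tcp [0.5065 0.1292 0.3004] w 0.999 F [-0.5  0.2 -0.1]
```

View pics/w31c.png

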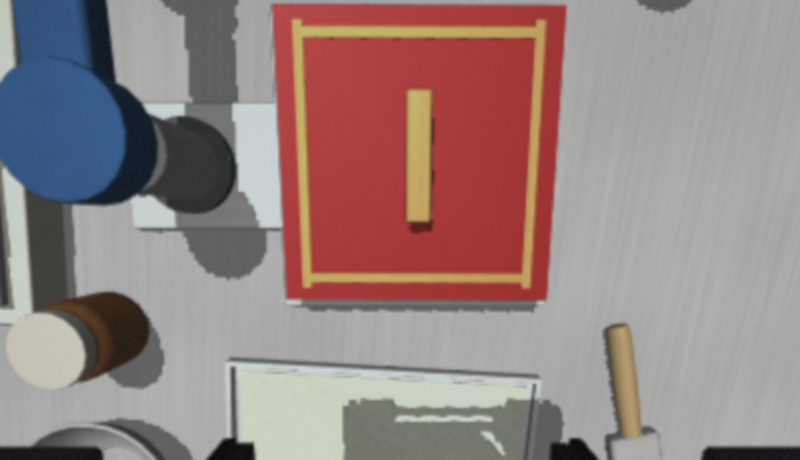

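View pics/s31c.png

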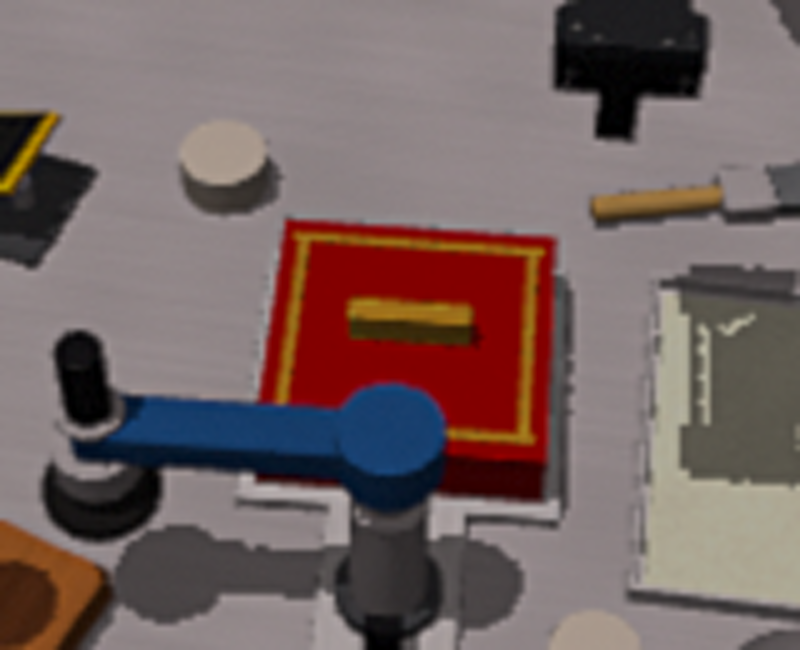

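```bash
python3 - <<'E'
from trayfit import *
c=ld("w31"); g=lambda x,y:(60+x/2-.25,y/2-.25)
x,e=fit(c,[g(566,5),g(546,300),g(286,300),g(273,5)],.094,[.507,.018,.1,.06]); print("lid top",x.round(4),np.degrees(x[2]),e)
S=ld("s31"); p=lambda x,y:(S,170+x/5-.4,130+y/5-.4)
for n,a,z in (("NR",p(287,222),.06),("NL",p(554,240),.06),("FR",p(258,478),.012),("FL",p(543,500),.012)): print(n,atz(*a,z).round(4))
E
```

```text
lid top [0.5075 0.0197 0.095  0.0581] 5.44354186813463 0.4540997327733578
NR [ 0.4261 -0.0812  0.06  ]
NL [0.4087 0.1017 0.06  ]
FR [ 0.6052 -0.0642  0.012 ]
FL [0.5888 0.1209 0.012 ]
```

```bash
sed -i 's/^PIV=.*/PIV=np.array([0.6759,0.0337])/' h.py; sed -i 's/r=0.169/r=0.17/' h.py; python3 - <<'E'
from h import *
s=go([.6922,-.1355,.30],-84.5)
E
```

```text
t 54.75 tcp [0.5065 0.1292 0.3004] w 0.999 F [-0.5  0.2 -0.1]
yaw -84.54
shift [ 0.2812 -0.1596  0.0003]
rot [ 0.0025 -0.0009 -0.0007]
```

Request:
jog_arm:
  moves:
    - [-1,0.03,-0.017,0,0,0,0]
    - [-1,0.06,-0.034,0,0,0,0]
    - [-1,0.09,-0.051,0,0,0,0]
    - [-1,0.12,-0.068,0,0,0,0]
    - [-1,0.15,-0.085,0,0,0,0]
    - [-1,0.18,-0.102,0,0,0,0]
    - [-1,0.21,-0.119,0,0,0,0]
    - [-1,0.24,-0.136,0,0,0,0]
    - [-1,0.27,-0.153,0,0,0,0]
    - [-1,0.281,-0.1596,0,0,0,0]

```text
time_s: 55.58
tcp_pos: [0.6937, -0.1392, 0.2983]
ee_rot: [[0.091, -0.996, -0.004], [-0.996, -0.091, -0.001], [0.0, 0.004, -1.0]]
wrist_force: [-0.6, -0.8, -1.8]
gripper_width: 1.001
```

Request:
jog_arm:
  moves:
    - [-1,0,0,0,0,0,0]
    - [-1,0,0,0,0,0,0]
    - [-1,0,0,0,0,0,0]
    - [-1,0,0,0,0,0,0]
    - [-1,0,0,0,0,0,0]
    - [-1,0,0,0,0,0,0]
    - [-1,0,0,0,0,0,0]
    - [-1,0,0,0,0,0,0]
    - [-1,0,0,0,0,0,0]
    - [-1,0,0,0,0,0,0]

```text
time_s: 56.42
tcp_pos: [0.6931, -0.1341, 0.3016]
ee_rot: [[0.096, -0.995, 0.0], [-0.995, -0.096, 0.0], [-0.0, -0.0, -1.0]]
wrist_force: [-0.2, -0.2, -0.1]
gripper_width: 1.001
```

```bash
python3 - <<'E'
from h import *
s=go([.6922,-.1355,.195],-84.5); c=snap("wrist","w32"); crop(c,"w32c.png",150,100,370,270,3.5)
E
```

```text
t 56.42 tcp [ 0.6931 -0.1341  0.3016] w 1.001 F [-0.2 -0.2 -0.1]
yaw -84.49
shift [0.0013 0.001  0.1066]
rot [-0.0001  0.0001  0.0002]
```

View pics/w32c.png

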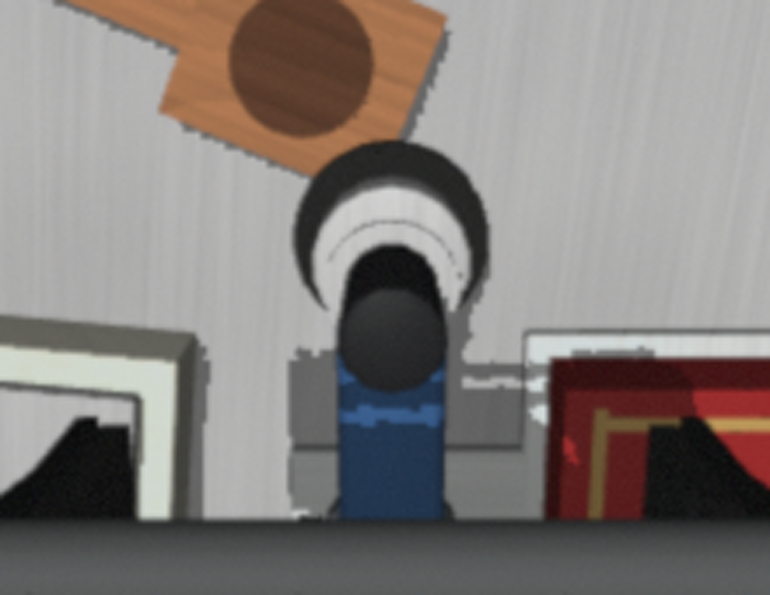

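Request:
jog_arm:
  moves:
    - [-1,0.001,0.001,0.015,0,0,0]
    - [-1,0.001,0.001,0.035,0,0,0]
    - [-1,0.001,0.001,0.055,0,0,0]
    - [-1,0.001,0.001,0.075,0,0,0]
    - [-1,0.001,0.001,0.09,0,0,0]
    - [-1,0.001,0.001,0.1,0,0,0]
    - [-1,0.001,0.001,0.106,0,0,0]
    - [0.12,0.001,0.001,0.106,0,0,0]
    - [0.12,0.001,0.001,0.106,0,0,0]
    - [0.12,0.001,0.001,0.106,0,0,0]

```text
time_s: 57.3
tcp_pos: [0.693, -0.1355, 0.197]
ee_rot: [[0.096, -0.995, 0.003], [-0.995, -0.096, -0.0], [0.001, -0.002, -1.0]]
wrist_force: [-0.1, -0.2, 0.7]
gripper_width: 0.853
```

Request:
jog_arm:
  moves:
    - [0.12,0,0,0,0,0,0]
    - [0.12,0,0,0,0,0,0]
    - [0.12,0,0,0,0,0,0]
    - [0.12,0,0,0,0,0,0]
    - [0.12,0,0,0,0,0,0]
    - [0.12,0,0,0,0,0,0]
    - [0.12,0,0,0,0,0,0]
    - [0.12,0,0,0,0,0,0]
    - [0.12,0,0,0,0,0,0]
    - [0.12,0,0,0,0,0,0]

```text
time_s: 58.13
tcp_pos: [0.6922, -0.1354, 0.1955]
ee_rot: [[0.096, -0.995, -0.0], [-0.995, -0.096, -0.0], [0.0, 0.0, -1.0]]
wrist_force: [-0.1, 0.3, -0.2]
gripper_width: 0.441
```

```bash
python3 - <<'E'
from h import *
arc(np.linspace(-88.5,-124.5,10),z=.195)
E
```

```text
t 58.13 tcp [ 0.6922 -0.1354  0.1955] w 0.441 F [-0.1  0.3 -0.2]
[[0.12, -0.0, 0.012, 0.001, 0.0, 0.0, 0.07], [0.12, -0.002, 0.024, 0.001, 0.0, 0.0, 0.14], [0.12, -0.004, 0.035, 0.001, 0.0, 0.0, 0.209], [0.12, -0.006, 0.047, 0.001, 0.0, 0.0, 0.279], [0.12, -0.01, 0.058, 0.001, 0.0, 0.0, 0.349], [0.12, -0.015, 0.069, 0.001, 0.0, 0.0, 0.419], [0.12, -0.02, 0.08, 0.001, 0.0, 0.0, 0.489], [0.12, -0.026, 0.09, 0.001, 0.0, 0.0, 0.559], [0.12, -0.032, 0.1, 0.001, 0.0, 0.0, 0.628], [0.12, -0.04, 0.109, 0.001, 0.0, 0.0, 0.698]]
```

Request:
jog_arm:
  moves:
    - [0.12,0,0.012,0,0,0,0.07]
    - [0.12,-0.002,0.024,0,0,0,0.14]
    - [0.12,-0.004,0.035,0,0,0,0.21]
    - [0.12,-0.006,0.047,0,0,0,0.28]
    - [0.12,-0.01,0.058,0,0,0,0.35]
    - [0.12,-0.015,0.069,0,0,0,0.42]
    - [0.12,-0.02,0.08,0,0,0,0.49]
    - [0.12,-0.026,0.09,0,0,0,0.56]
    - [0.12,-0.032,0.1,0,0,0,0.63]
    - [0.12,-0.04,0.109,0,0,0,0.7]

```text
time_s: 58.97
tcp_pos: [0.5806, -0.1066, 0.1953]
ee_rot: [[-0.571, -0.821, 0.003], [-0.821, 0.571, -0.001], [-0.001, -0.003, -1.0]]
wrist_force: [4.8, -3.8, -3.5]
gripper_width: 0.44
```

```bash
python3 - <<'E'
from h import *
arc(np.linspace(-128,-164,10),z=.195)
E
```

```text
t 58.97 tcp [ 0.5806 -0.1066  0.1953] w 0.44 F [ 4.8 -3.8 -3.5]
[[0.12, 0.0, 0.011, 0.0, 0.0, 0.0, 0.055], [0.12, -0.001, 0.023, 0.0, 0.0, 0.0, 0.125], [0.12, -0.003, 0.035, 0.0, 0.0, 0.0, 0.195], [0.12, -0.006, 0.046, 0.0, 0.0, 0.0, 0.265], [0.12, -0.009, 0.058, 0.0, 0.0, 0.0, 0.334], [0.12, -0.013, 0.069, 0.0, 0.0, 0.0, 0.404], [0.12, -0.018, 0.08, 0.0, 0.0, 0.0, 0.474], [0.12, -0.024, 0.09, 0.0, 0.0, 0.0, 0.544], [0.12, -0.031, 0.1, 0.0, 0.0, 0.0, 0.614], [0.12, -0.038, 0.109, 0.0, 0.0, 0.0, 0.684]]
```

Request:
jog_arm:
  moves:
    - [0.12,0,0.011,0,0,0,0.055]
    - [0.12,-0.001,0.023,0,0,0,0.125]
    - [0.12,-0.003,0.035,0,0,0,0.195]
    - [0.12,-0.006,0.046,0,0,0,0.265]
    - [0.12,-0.009,0.058,0,0,0,0.334]
    - [0.12,-0.013,0.069,0,0,0,0.404]
    - [0.12,-0.018,0.08,0,0,0,0.474]
    - [0.12,-0.024,0.09,0,0,0,0.544]
    - [0.12,-0.031,0.1,0,0,0,0.614]
    - [0.12,-0.038,0.109,0,0,0,0.684]

```text
time_s: 59.8
tcp_pos: [0.5121, -0.0132, 0.1957]
ee_rot: [[-0.961, -0.276, 0.002], [-0.276, 0.961, -0.001], [-0.001, -0.002, -1.0]]
wrist_force: [3.9, -4.4, -2.6]
gripper_width: 0.44
```

```bash
python3 - <<'E'
from h import *
arc([-166,-168,-170,-172,-174,-175,-176,-177,-178],z=.195)
E
```

```text
t 59.8 tcp [ 0.5121 -0.0132  0.1957] w 0.44 F [ 3.9 -4.4 -2.6]
[[0.12, -0.0, 0.006, 0.001, 0.0, 0.0, 0.035], [0.12, -0.001, 0.012, 0.001, 0.0, 0.0, 0.07], [0.12, -0.001, 0.018, 0.001, 0.0, 0.0, 0.105], [0.12, -0.002, 0.024, 0.001, 0.0, 0.0, 0.14], [0.12, -0.003, 0.03, 0.001, 0.0, 0.0, 0.175], [0.12, -0.004, 0.032, 0.001, 0.0, 0.0, 0.192], [0.12, -0.004, 0.035, 0.001, 0.0, 0.0, 0.209], [0.12, -0.005, 0.038, 0.001, 0.0, 0.0, 0.227], [0.12, -0.005, 0.041, 0.001, 0.0, 0.0, 0.244]]
```

Request:
jog_arm:
  moves:
    - [0.12,0,0.006,0,0,0,0.035]
    - [0.12,-0.001,0.012,0,0,0,0.07]
    - [0.12,-0.001,0.018,0,0,0,0.105]
    - [0.12,-0.002,0.024,0,0,0,0.14]
    - [0.12,-0.003,0.03,0,0,0,0.175]
    - [0.12,-0.004,0.032,0,0,0,0.19]
    - [0.12,-0.004,0.035,0,0,0,0.21]
    - [0.12,-0.004,0.036,0,0,0,0.21]
    - [0.12,-0.004,0.037,0,0,0,0.21]
    - [0.12,-0.004,0.037,0,0,0,0.21]

```text
time_s: 60.63
tcp_pos: [0.5057, 0.0226, 0.1956]
ee_rot: [[-0.997, -0.074, 0.001], [-0.074, 0.997, -0.002], [-0.0, -0.002, -1.0]]
wrist_force: [2.2, -5.1, -0.7]
gripper_width: 0.442
```

```bash
python3 - <<'E'
from h import *
arc([-175,-176,-177,-178,-179],z=.195); c=snap("scene","s33"); crop(c,"s33c.png",170,110,330,260,4.5)
E
```

```text
t 60.63 tcp [0.5057 0.0226 0.1956] w 0.442 F [ 2.2 -5.1 -0.7]
[[0.12, -0.001, -0.004, 0.001, 0.0, 0.0, -0.013], [0.12, -0.001, -0.001, 0.001, 0.0, 0.0, 0.004], [0.12, -0.001, 0.002, 0.001, 0.0, 0.0, 0.021], [0.12, -0.001, 0.005, 0.001, 0.0, 0.0, 0.039], [0.12, -0.001, 0.008, 0.001, 0.0, 0.0, 0.056]]
```

View pics/s33c.png

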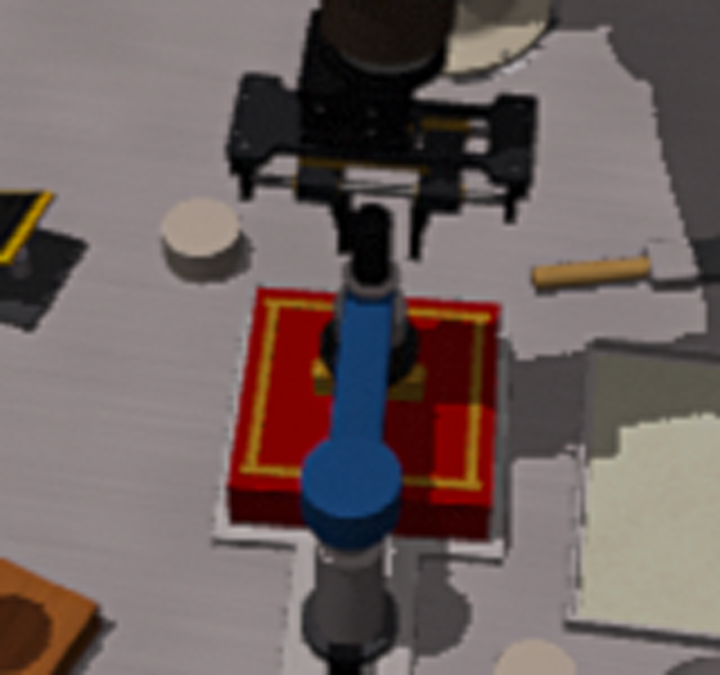

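Request:
jog_arm:
  moves:
    - [0.12,0,0.001,0,0,0,0]
    - [0.12,0,0.002,0,0,0,0]
    - [0.12,0,0.003,0,0,0,0]
    - [0.12,0,0.004,0,0,0,0]
    - [0.12,0,0.005,0,0,0,0]
    - [0.12,0,0.006,0,0,0,0]
    - [0.12,0,0.006,0,0,0,0]
    - [0.12,0,0.006,0,0,0,0]
    - [0.12,0,0.006,0,0,0,0]
    - [0.12,0,0.006,0,0,0,0]

```text
time_s: 61.52
tcp_pos: [0.5054, 0.0237, 0.1956]
ee_rot: [[-0.997, -0.073, -0.001], [-0.073, 0.997, -0.01], [0.001, -0.01, -1.0]]
wrist_force: [7.6, -23.3, -5.3]
gripper_width: 0.445
```

Request:
jog_arm:
  moves:
    - [0.12,0,-0.004,0,0,0,0]
    - [0.12,0,-0.008,0,0,0,0]
    - [0.12,0,-0.012,0,0,0,0]
    - [0.12,0,-0.012,0,0,0,0]
    - [0.12,0,-0.012,-0.02,0,0,0]
    - [0.12,0,-0.012,-0.045,0,0,0]
    - [0.12,0,-0.012,-0.075,0,0,0]
    - [0.12,0,-0.012,-0.105,0,0,0]
    - [1,0,-0.03,-0.105,0,0,0]
    - [1,0,-0.06,-0.105,0,0,0]

```text
time_s: 62.35
tcp_pos: [0.5104, -0.028, 0.3032]
ee_rot: [[-0.997, -0.078, 0.006], [-0.078, 0.997, 0.003], [-0.006, 0.002, -1.0]]
wrist_force: [0.7, -0.4, -0.7]
gripper_width: 0.361
```

```bash
python3 - <<'E'
from h import *
go([.397,-.292,.2],-110)
E
```

```text
t 62.35 tcp [ 0.5104 -0.028   0.3032] w 0.361 F [ 0.7 -0.4 -0.7]
yaw -175.55
shift [ 0.1341 -0.2546  0.1018]
rot [-0.0016  0.0065 -1.144 ]
```

Request:
jog_arm:
  moves:
    - [1,0.015,-0.028,0,0,0,-0.115]
    - [1,0.03,-0.056,0.01,0,0,-0.23]
    - [1,0.045,-0.085,0.02,0,0,-0.345]
    - [1,0.06,-0.113,0.03,0,0,-0.46]
    - [1,0.075,-0.142,0.045,0,0,-0.575]
    - [1,0.09,-0.17,0.06,0,0,-0.69]
    - [1,0.105,-0.198,0.075,0,0,-0.805]
    - [1,0.12,-0.227,0.09,0,0,-0.92]
    - [1,0.134,-0.252,0.1,0,0,-1.035]
    - [1,0.134,-0.252,0.1,0,0,-1.144]

```text
time_s: 63.18
tcp_pos: [0.391, -0.2928, 0.1981]
ee_rot: [[-0.345, -0.939, -0.005], [-0.939, 0.345, 0.002], [-0.001, 0.005, -1.0]]
wrist_force: [1.0, 1.1, 0.4]
gripper_width: 0.001
```

Request:
jog_arm:
  moves:
    - [1,0,0,0,0,0,0]
    - [1,0,0,0,0,0,0]
    - [1,0,0,0,0,0,0]
    - [1,0,0,0,0,0,0]
    - [1,0,0,0,0,0,0]
    - [1,0,0,0,0,0,0]
    - [1,0,0,0,0,0,0]
    - [1,0,0,0,0,0,0]
    - [1,0,0,0,0,0,0]
    - [1,0,0,0,0,0,0]

```text
time_s: 64.02
tcp_pos: [0.3939, -0.2911, 0.2005]
ee_rot: [[-0.347, -0.938, -0.0], [-0.938, 0.347, 0.0], [-0.0, 0.0, -1.0]]
wrist_force: [-0.7, -0.3, 0.8]
gripper_width: 0.004
```

```bash
python3 - <<'E'
from h import *
go([.397,-.292,.06],-110); c=snap("wrist","w34"); c=snap("scene","s34"); crop(c,"s34c.png",80,60,330,260,3.2);b=np.array([.0012,.0018,0]); print(proj(ld("w34"),np.array([.3966,-.2937,.062])+b))
E
```

```text
t 64.02 tcp [ 0.3939 -0.2911  0.2005] w 0.004 F [-0.7 -0.3  0.8]
yaw -110.28
shift [-0.0002 -0.0033  0.1405]
rot [ 0.0001  0.     -0.0049]
(np.float64(257.4092033008604), np.float64(176.07866864022313))
```

View pics/w34.png

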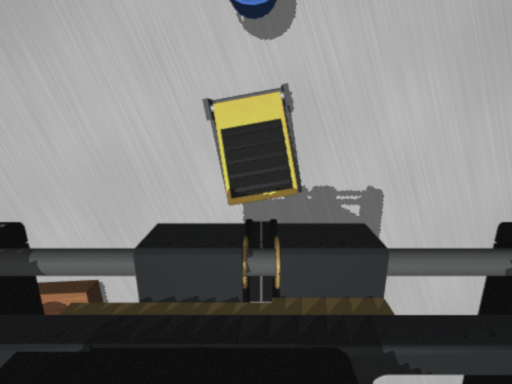

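View pics/s34c.png

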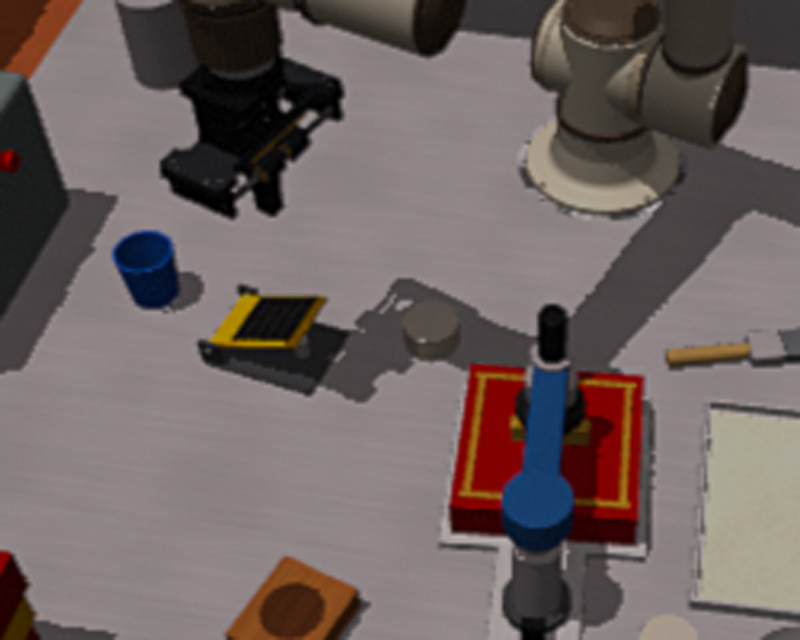

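Request:
jog_arm:
  moves:
    - [1,-0.001,-0.003,0.02,0,0,0]
    - [1,-0.001,-0.003,0.045,0,0,0]
    - [1,-0.001,-0.003,0.07,0,0,0]
    - [1,-0.001,-0.003,0.095,0,0,0]
    - [1,-0.001,-0.003,0.115,0,0,0]
    - [1,-0.001,-0.003,0.13,0,0,0]
    - [1,-0.001,-0.003,0.14,0,0,0]
    - [1,-0.001,-0.003,0.148,0,0,0]
    - [1,-0.001,-0.003,0.15,0,0,0]
    - [1,-0.001,-0.003,0.15,0,0,0]

```text
time_s: 64.95
tcp_pos: [0.3969, -0.2913, 0.0502]
ee_rot: [[-0.347, -0.938, -0.001], [-0.938, 0.347, 0.0], [0.0, 0.001, -1.0]]
wrist_force: [-0.5, -0.5, 0.7]
gripper_width: 0.006
```

Request:
jog_arm:
  moves:
    - [1,0,0,0.002,0,0,0]
    - [1,0,0,0.005,0,0,0]
    - [1,0,0,0.008,0,0,0]
    - [1,0,0,0.011,0,0,0]
    - [1,0,0,0.014,0,0,0]
    - [1,0,0,0.017,0,0,0]
    - [1,0,0,0.02,0,0,0]
    - [1,0,0,0.022,0,0,0]
    - [1,0,0,0.024,0,0,0]
    - [1,0,0,0.024,0,0,0]

```text
time_s: 65.78
tcp_pos: [0.3979, -0.2911, 0.027]
ee_rot: [[-0.346, -0.938, 0.002], [-0.938, 0.346, -0.0], [-0.0, -0.002, -1.0]]
wrist_force: [0.3, 4.2, 7.2]
gripper_width: 0.009
```

```bash
python3 - <<'E'
from h import *
st(); c=snap("wrist","w35");
E
```

```text
t 65.78 tcp [ 0.3979 -0.2911  0.027 ] w 0.009 F [0.3 4.2 7.2]
```

View pics/w35.png

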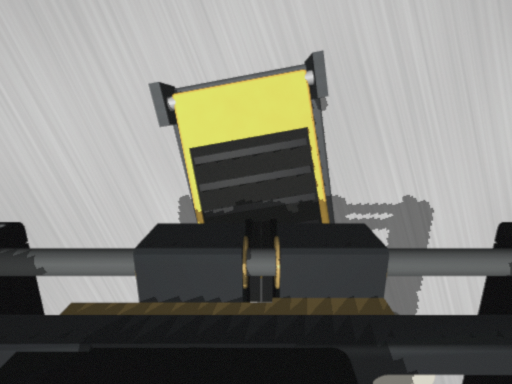

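Request:
jog_arm:
  moves:
    - [1,0,0,0.002,0,0,0]
    - [1,0,0,0.004,0,0,0]
    - [1,0,0,0.006,0,0,0]
    - [1,0,0,0.008,0,0,0]
    - [1,0,0,0.01,0,0,0]
    - [1,0,0,0.012,0,0,0]
    - [1,0,0,0.014,0,0,0]
    - [1,0,0,0.014,0,0,0]
    - [1,0,0,0.014,0,0,0]
    - [1,0,0,0.014,0,0,0]

```text
time_s: 66.67
tcp_pos: [0.3981, -0.2902, 0.0139]
ee_rot: [[-0.346, -0.938, 0.002], [-0.938, 0.346, 0.001], [-0.001, -0.002, -1.0]]
wrist_force: [-0.2, 9.3, 14.4]
gripper_width: 0.005
```

Request:
jog_arm:
  moves:
    - [1,0,0,0.001,0,0,0]
    - [1,0,0,0.002,0,0,0]
    - [1,0,0,0.003,0,0,0]
    - [1,0,0,0.003,0,0,0]
    - [1,0,0,0.003,0,0,0]
    - [1,0,0,0.003,0,0,0]
    - [1,0,0,0.003,0,0,0]
    - [1,0,0,0.003,0,0,0]
    - [1,0,0,0.003,0,0,0]
    - [1,0,0,0.003,0,0,0]

```text
time_s: 67.5
tcp_pos: [0.3982, -0.2901, 0.0121]
ee_rot: [[-0.346, -0.938, 0.002], [-0.938, 0.346, 0.0], [-0.001, -0.002, -1.0]]
wrist_force: [-1.3, 13.1, 23.2]
gripper_width: 0.007
```

Request:
jog_arm:
  moves:
    - [1,0,0,0.001,0,0,0]
    - [1,0,0,0.002,0,0,0]
    - [1,0,0,0.003,0,0,0]
    - [1,0,0,0.003,0,0,0]
    - [1,0,0,0.003,0,0,0]
    - [1,0,0,0.003,0,0,0]
    - [1,0,0,0.003,0,0,0]
    - [1,0,0,0.003,0,0,0]
    - [1,0,0,0.003,0,0,0]
    - [1,0,0,0.003,0,0,0]

```text
time_s: 68.33
tcp_pos: [0.3983, -0.2901, 0.0118]
ee_rot: [[-0.345, -0.939, 0.002], [-0.939, 0.345, -0.0], [-0.0, -0.002, -1.0]]
wrist_force: [-6.0, 19.2, 43.3]
gripper_width: 0.0
```

```bash
python3 - <<'E'
from h import *
st(); c=snap("wrist","w36");c=snap("scene","s36"); crop(c,"s36c.png",110,110,310,260,4); crop(ld("s34"),"s34d.png",110,110,310,260,4)
E
```

```text
t 68.33 tcp [ 0.3983 -0.2901  0.0118] w 0.0 F [-6.  19.2 43.3]
```

View pics/s36c.png

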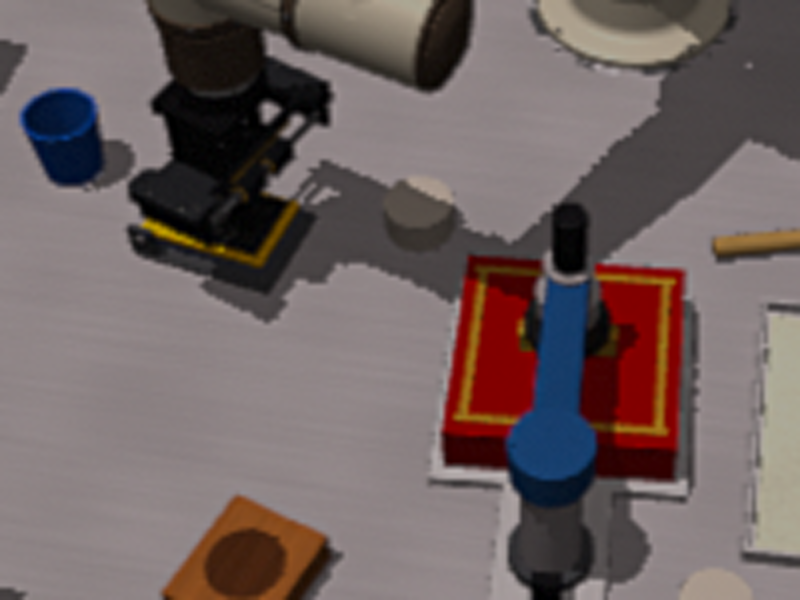

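View pics/w36.png

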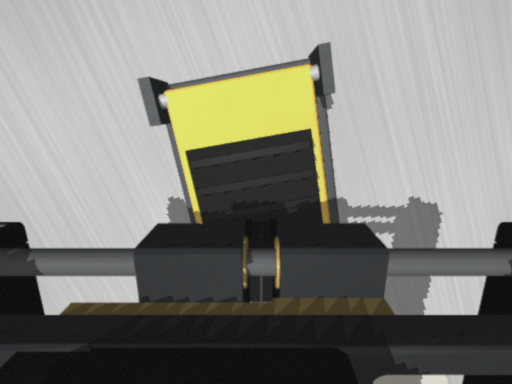

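Request:
jog_arm:
  moves:
    - [1,0,0,-0.001,0,0,0]
    - [1,0,0,-0.001,0,0,0]
    - [1,0,0,-0.001,0,0,0]
    - [1,0,0,-0.001,0,0,0]
    - [1,0,0,-0.001,0,0,0]
    - [1,0,0,-0.001,0,0,0]
    - [1,0,0,-0.001,0,0,0]
    - [1,0,0,-0.001,0,0,0]
    - [1,0,0,-0.001,0,0,0]
    - [1,0,0,-0.001,0,0,0]

```text
time_s: 69.27
tcp_pos: [0.3982, -0.2901, 0.0119]
ee_rot: [[-0.345, -0.939, 0.002], [-0.939, 0.345, -0.0], [-0.001, -0.002, -1.0]]
wrist_force: [-4.4, 17.7, 36.4]
gripper_width: 0.009
```

Request:
jog_arm:
  moves:
    - [1,0,0,0,0,0,0]
    - [1,0,0,0,0,0,0]
    - [1,0,0,0,0,0,0]
    - [1,0,0,0,0,0,0]
    - [1,0,0,0,0,0,0]
    - [1,0,0,0,0,0,0]
    - [1,0,0,0,0,0,0]
    - [1,0,0,0,0,0,0]
    - [1,0,0,0,0,0,0]
    - [1,0,0,0,0,0,0]

```text
time_s: 70.1
tcp_pos: [0.3983, -0.2901, 0.0119]
ee_rot: [[-0.345, -0.939, 0.002], [-0.939, 0.345, -0.0], [-0.001, -0.002, -1.0]]
wrist_force: [-4.1, 16.5, 36.7]
gripper_width: 0.006
```

Request:
jog_arm:
  moves:
    - [1,0,0,0,0,0,0]
    - [1,0,0,0,0,0,0]
    - [1,0,0,0,0,0,0]
    - [1,0,0,0,0,0,0]
    - [1,0,0,0,0,0,0]
    - [1,0,0,0,0,0,0]
    - [1,0,0,0,0,0,0]
    - [1,0,0,0,0,0,0]
    - [1,0,0,0,0,0,0]
    - [1,0,0,0,0,0,0]

```text
time_s: 70.93
tcp_pos: [0.3982, -0.2901, 0.0119]
ee_rot: [[-0.345, -0.939, 0.002], [-0.939, 0.345, -0.0], [-0.001, -0.002, -1.0]]
wrist_force: [-4.4, 18.1, 36.2]
gripper_width: 0.006
```

```bash
python3 - <<'E'
from h import *
go([.397,-.291,.1],-110); c=snap("top","t36"); crop(c,"t36c.png",210,120,400,280,4)
crop(ld("s36"),"s36d.png",225,140,290,210,10)
E
```

```text
t 70.93 tcp [ 0.3982 -0.2901  0.0119] w 0.006 F [-4.4 18.1 36.2]
yaw -110.17
shift [ 0.0012  0.0007 -0.0881]
rot [-0.0022  0.0006 -0.0031]
```

View pics/s36d.png

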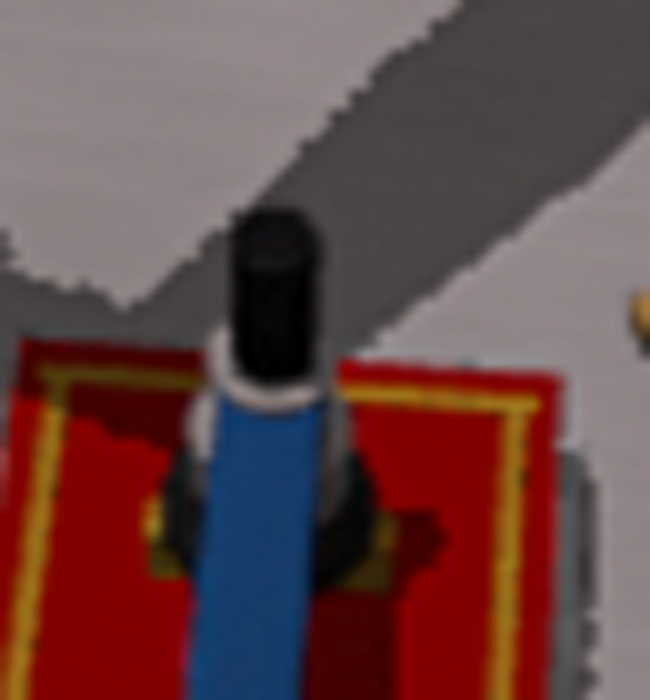

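Request:
jog_arm:
  moves:
    - [1,0,0,-0.004,0,0,0]
    - [1,0,0,-0.008,0,0,0]
    - [1,0,0,-0.013,0,0,0]
    - [1,0,0,-0.018,0,0,0]
    - [1,0,0,-0.024,0,0,0]
    - [1,0,0,-0.03,0,0,0]
    - [1,0,0,-0.037,0,0,0]
    - [1,0,0,-0.045,0,0,0]
    - [1,0,0,-0.06,0,0,0]
    - [1,0,0,-0.08,0,0,0]

```text
time_s: 71.82
tcp_pos: [0.395, -0.29, 0.0865]
ee_rot: [[-0.348, -0.938, -0.005], [-0.938, 0.348, 0.003], [-0.001, 0.006, -1.0]]
wrist_force: [0.0, 0.0, 0.5]
gripper_width: 0.004
```

Request:
jog_arm:
  moves:
    - [1,0,0,-0.03,0,0,0]
    - [1,0,0,-0.06,0,0,0]
    - [1,0,0,-0.09,0,0,0]
    - [1,0,0,-0.12,0,0,0]
    - [1,0,0,-0.15,0,0,0]
    - [0.5,0,0,-0.18,0,0,0]
    - [0,0,0,-0.21,0,0,0]
    - [-0.5,0,0,-0.21,0,0,0]
    - [-1,0,0,-0.21,0,0,0]
    - [-1,0,0,-0.21,0,0,0]

```text
time_s: 72.65
tcp_pos: [0.3963, -0.2903, 0.2964]
ee_rot: [[-0.347, -0.938, -0.002], [-0.938, 0.347, 0.002], [-0.001, 0.003, -1.0]]
wrist_force: [0.3, -0.1, 0.1]
gripper_width: 0.298
```

```bash
python3 - <<'E'
from h import *
go([.5067,.0174,.30],-174.5); c=snap("scene","s37"); crop(c,"s37c.png",110,110,310,260,4); c=snap("wrist","w37")
E
```

```text
t 72.65 tcp [ 0.3963 -0.2903  0.2964] w 0.298 F [ 0.3 -0.1  0.1]
yaw -110.29
shift [-0.3269  0.0031 -0.0031]
rot [ 3.0000e-03 -1.0000e-04  1.1207e+00]
```

View pics/s37c.png

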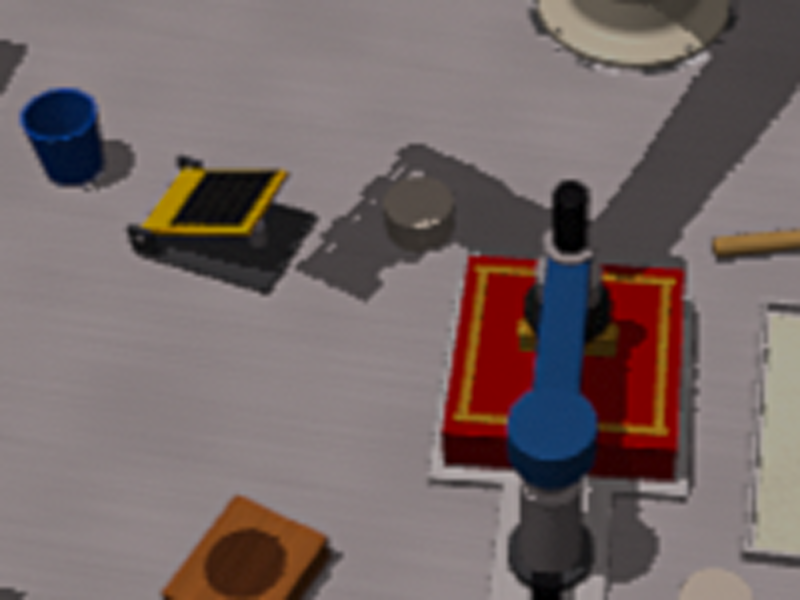

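Request:
jog_arm:
  moves:
    - [-1,-0.03,0,-0.003,0,0,0.11]
    - [-1,-0.062,0,-0.003,0,0,0.22]
    - [-1,-0.095,0,-0.003,0,0,0.34]
    - [-1,-0.13,0,-0.003,0,0,0.46]
    - [-1,-0.165,0.001,-0.003,0,0,0.58]
    - [-1,-0.2,0.002,-0.003,0,0,0.7]
    - [-1,-0.235,0.003,-0.003,0,0,0.82]
    - [-1,-0.27,0.003,-0.003,0,0,0.94]
    - [-1,-0.305,0.003,-0.003,0,0,1.06]
    - [-1,-0.327,0.003,-0.003,0,0,1.12]

```text
time_s: 73.58
tcp_pos: [0.5076, 0.0193, 0.2989]
ee_rot: [[-0.996, -0.093, -0.003], [-0.093, 0.996, -0.0], [0.003, -0.0, -1.0]]
wrist_force: [0.1, -0.7, -0.3]
gripper_width: 0.991
```

Request:
jog_arm:
  moves:
    - [-1,0,0,0,0,0,0]
    - [-1,0,0,0,0,0,0]
    - [-1,0,0,0,0,0,0]
    - [-1,0,0,0,0,0,0]
    - [-1,0,0,0,0,0,0]
    - [-1,0,0,0,0,0,0]
    - [-1,0,0,0,0,0,0]
    - [-1,0,0,0,0,0,0]
    - [-1,0,0,0,0,0,0]
    - [-1,0,0,0,0,0,0]

```text
time_s: 74.42
tcp_pos: [0.5075, 0.0164, 0.3006]
ee_rot: [[-0.995, -0.096, 0.0], [-0.096, 0.995, 0.0], [-0.0, 0.0, -1.0]]
wrist_force: [1.0, -0.0, -0.2]
gripper_width: 1.005
```

```bash
python3 - <<'E'
from h import *
go([.5067,.0174,.195],-174.5); c=snap("wrist","w38"); crop(c,"w38c.png",150,100,370,270,3.5)
E
```

```text
t 74.42 tcp [0.5075 0.0164 0.3006] w 1.005 F [ 1.  -0.  -0.2]
yaw -174.47
shift [0.0007 0.0011 0.1056]
rot [0.     0.0001 0.0006]
```

View pics/w38c.png

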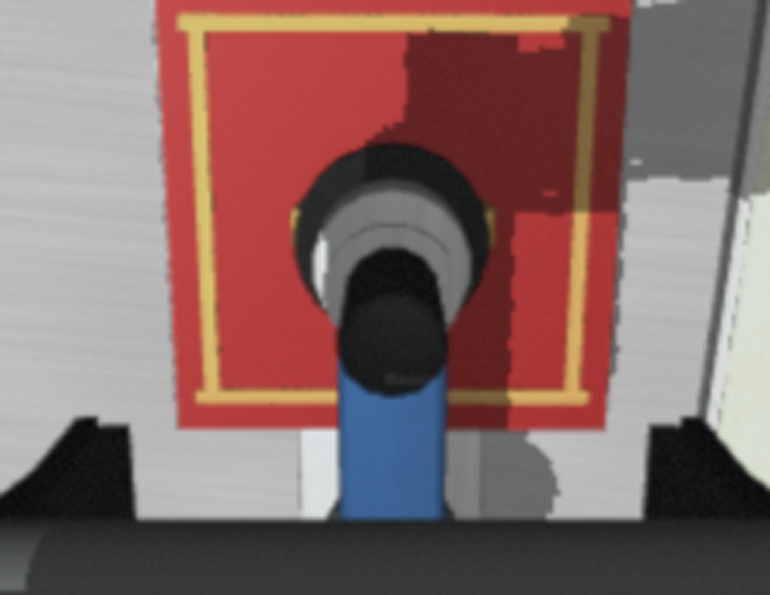

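Request:
jog_arm:
  moves:
    - [-1,0.001,0.0008,0.015,0,0,0]
    - [-1,0.001,0.0008,0.035,0,0,0]
    - [-1,0.001,0.0008,0.055,0,0,0]
    - [-1,0.001,0.0008,0.075,0,0,0]
    - [-1,0.001,0.0008,0.09,0,0,0]
    - [-1,0.001,0.0008,0.1,0,0,0]
    - [-1,0.001,0.0008,0.105,0,0,0]
    - [0.12,0.001,0.0008,0.105,0,0,0]
    - [0.12,0.001,0.0008,0.105,0,0,0]
    - [0.12,0.001,0.0008,0.105,0,0,0]

```text
time_s: 75.3
tcp_pos: [0.5073, 0.0174, 0.1967]
ee_rot: [[-0.995, -0.097, 0.002], [-0.097, 0.995, 0.0], [-0.002, 0.0, -1.0]]
wrist_force: [-0.3, 0.1, -0.7]
gripper_width: 0.857
```

Request:
jog_arm:
  moves:
    - [0.12,0,0,0,0,0,0]
    - [0.12,0,0,0,0,0,0]
    - [0.12,0,0,0,0,0,0]
    - [0.12,0,0,0,0,0,0]
    - [0.12,0,0,0,0,0,0]
    - [0.12,0,0,0,0,0,0]
    - [0.12,0,0,0,0,0,0]
    - [0.12,0,0,0,0,0,0]
    - [0.12,0,0,0,0,0,0]
    - [0.12,0,0,0,0,0,0]

```text
time_s: 76.13
tcp_pos: [0.5065, 0.0172, 0.1955]
ee_rot: [[-0.995, -0.097, -0.0], [-0.097, 0.995, -0.0], [0.0, -0.0, -1.0]]
wrist_force: [-0.5, -0.1, 0.6]
gripper_width: 0.442
```

```bash
python3 - <<'E'
from h import *
arc(np.linspace(-170.5,-134.5,10),z=.195)
E
```

```text
t 76.13 tcp [0.5065 0.0172 0.1955] w 0.442 F [-0.5 -0.1  0.6]
[[0.12, -0.001, -0.012, 0.001, 0.0, 0.0, -0.069], [0.12, -0.002, -0.023, 0.001, 0.0, 0.0, -0.139], [0.12, -0.004, -0.035, 0.001, 0.0, 0.0, -0.209], [0.12, -0.007, -0.047, 0.001, 0.0, 0.0, -0.278], [0.12, -0.01, -0.058, 0.001, 0.0, 0.0, -0.348], [0.12, -0.015, -0.069, 0.001, 0.0, 0.0, -0.418], [0.12, -0.02, -0.08, 0.001, 0.0, 0.0, -0.488], [0.12, -0.026, -0.09, 0.001, 0.0, 0.0, -0.558], [0.12, -0.033, -0.1, 0.001, 0.0, 0.0, -0.627], [0.12, -0.04, -0.109, 0.001, 0.0, 0.0, -0.697]]
```

Request:
jog_arm:
  moves:
    - [0.12,-0.001,-0.012,0,0,0,-0.07]
    - [0.12,-0.002,-0.023,0,0,0,-0.14]
    - [0.12,-0.004,-0.035,0,0,0,-0.21]
    - [0.12,-0.007,-0.047,0,0,0,-0.278]
    - [0.12,-0.01,-0.058,0,0,0,-0.348]
    - [0.12,-0.015,-0.069,0,0,0,-0.418]
    - [0.12,-0.02,-0.08,0,0,0,-0.488]
    - [0.12,-0.026,-0.09,0,0,0,-0.558]
    - [0.12,-0.033,-0.1,0,0,0,-0.627]
    - [0.12,-0.04,-0.109,0,0,0,-0.697]

```text
time_s: 76.97
tcp_pos: [0.5561, -0.0869, 0.1954]
ee_rot: [[-0.699, -0.715, -0.002], [-0.715, 0.699, 0.002], [0.0, 0.003, -1.0]]
wrist_force: [-2.7, 4.5, 2.5]
gripper_width: 0.439
```

```bash
python3 - <<'E'
from h import *
arc(np.linspace(-131,-95,10),z=.195)
E
```

```text
t 76.97 tcp [ 0.5561 -0.0869  0.1954] w 0.439 F [-2.7  4.5  2.5]
[[0.12, -0.0, -0.011, 0.0, 0.0, 0.0, -0.058], [0.12, -0.001, -0.023, 0.0, 0.0, 0.0, -0.128], [0.12, -0.003, -0.035, 0.0, 0.0, 0.0, -0.198], [0.12, -0.006, -0.046, 0.0, 0.0, 0.0, -0.268], [0.12, -0.01, -0.058, 0.0, 0.0, 0.0, -0.337], [0.12, -0.014, -0.069, 0.0, 0.0, 0.0, -0.407], [0.12, -0.019, -0.079, 0.0, 0.0, 0.0, -0.477], [0.12, -0.025, -0.09, 0.0, 0.0, 0.0, -0.547], [0.12, -0.031, -0.1, 0.0, 0.0, 0.0, -0.617], [0.12, -0.038, -0.109, 0.0, 0.0, 0.0, -0.686]]
```

Request:
jog_arm:
  moves:
    - [0.12,0,-0.011,0,0,0,-0.058]
    - [0.12,-0.001,-0.023,0,0,0,-0.128]
    - [0.12,-0.003,-0.035,0,0,0,-0.198]
    - [0.12,-0.006,-0.046,0,0,0,-0.268]
    - [0.12,-0.01,-0.058,0,0,0,-0.337]
    - [0.12,-0.014,-0.069,0,0,0,-0.407]
    - [0.12,-0.019,-0.079,0,0,0,-0.477]
    - [0.12,-0.025,-0.09,0,0,0,-0.547]
    - [0.12,-0.031,-0.1,0,0,0,-0.617]
    - [0.12,-0.038,-0.109,0,0,0,-0.686]

```text
time_s: 77.8
tcp_pos: [0.6597, -0.1362, 0.1951]
ee_rot: [[-0.088, -0.996, -0.005], [-0.996, 0.088, 0.001], [-0.001, 0.005, -1.0]]
wrist_force: [-4.3, 3.0, 2.0]
gripper_width: 0.441
```

```bash
python3 - <<'E'
from h import *
arc([-92,-90,-88,-86,-84,-83,-82,-81,-80],z=.195)
E
```

```text
t 77.8 tcp [ 0.6597 -0.1362  0.1951] w 0.441 F [-4.3  3.   2. ]
[[0.12, -0.001, -0.01, 0.0, 0.0, 0.0, -0.053], [0.12, -0.001, -0.016, 0.0, 0.0, 0.0, -0.088], [0.12, -0.002, -0.022, -0.0, 0.0, 0.0, -0.123], [0.12, -0.003, -0.028, -0.0, 0.0, 0.0, -0.158], [0.12, -0.004, -0.034, -0.0, 0.0, 0.0, -0.193], [0.12, -0.004, -0.037, -0.0, 0.0, 0.0, -0.21], [0.12, -0.005, -0.04, -0.0, 0.0, 0.0, -0.228], [0.12, -0.006, -0.042, -0.0, 0.0, 0.0, -0.245], [0.12, -0.007, -0.045, -0.0, 0.0, 0.0, -0.262]]
```

Request:
jog_arm:
  moves:
    - [0.12,-0.001,-0.01,0,0,0,-0.053]
    - [0.12,-0.001,-0.016,0,0,0,-0.088]
    - [0.12,-0.002,-0.022,0,0,0,-0.123]
    - [0.12,-0.003,-0.028,0,0,0,-0.158]
    - [0.12,-0.004,-0.034,0,0,0,-0.193]
    - [0.12,-0.005,-0.038,0,0,0,-0.21]
    - [0.12,-0.005,-0.04,0,0,0,-0.22]
    - [0.12,-0.005,-0.041,0,0,0,-0.22]
    - [0.12,-0.005,-0.041,0,0,0,-0.22]
    - [0.12,-0.005,-0.041,0,0,0,-0.22]

```text
time_s: 78.63
tcp_pos: [0.6981, -0.1357, 0.1947]
ee_rot: [[0.128, -0.992, -0.011], [-0.992, -0.128, 0.0], [-0.002, 0.011, -1.0]]
wrist_force: [-9.5, 0.5, 4.4]
gripper_width: 0.446
```

Request:
jog_arm:
  moves:
    - [0.12,0,-0.001,0,0,0,0]
    - [0.12,0,-0.002,0,0,0,0]
    - [0.12,0,-0.003,0,0,0,0]
    - [0.12,0,-0.004,0,0,0,0]
    - [0.12,0,-0.005,0,0,0,0]
    - [0.12,0,-0.005,0,0,0,0]
    - [0.12,0,-0.005,0,0,0,0]
    - [0.12,0,-0.005,0,0,0,0]
    - [0.12,0,-0.005,0,0,0,0]
    - [0.12,0,-0.005,0,0,0,0]

```text
time_s: 79.47
tcp_pos: [0.6983, -0.1357, 0.1934]
ee_rot: [[0.127, -0.992, -0.023], [-0.992, -0.127, 0.0], [-0.003, 0.023, -1.0]]
wrist_force: [-18.4, -0.1, 3.7]
gripper_width: 0.439
```

At the side stop (18 N and no further travel). Back off, centre and lift clear.

Request:
jog_arm:
  moves:
    - [0.12,0,0.004,0,0,0,0]
    - [0.12,0,0.008,0,0,0,0]
    - [0.12,0,0.011,0,0,0,0]
    - [0.12,0,0.011,0,0,0,0]
    - [0.12,0,0.011,-0.015,0,0,0]
    - [0.12,0,0.011,-0.035,0,0,0]
    - [0.12,0,0.011,-0.06,0,0,0]
    - [0.12,0,0.011,-0.09,0,0,0]
    - [0.12,0,0.011,-0.12,0,0,0]
    - [0.12,0,0.011,-0.14,0,0,0]

```text
time_s: 80.3
tcp_pos: [0.6979, -0.1364, 0.3393]
ee_rot: [[0.129, -0.992, 0.006], [-0.992, -0.129, -0.001], [0.002, -0.006, -1.0]]
wrist_force: [0.5, -0.3, 0.5]
gripper_width: 0.44
```

```bash
python3 - <<'E'
from h import *
go([.507,.20,.33],-84.5)
E
```

```text
t 80.3 tcp [ 0.6979 -0.1364  0.3393] w 0.44 F [ 0.5 -0.3  0.5]
yaw -82.6
shift [-0.3582  0.146   0.0079]
rot [-0.0057 -0.0016  0.0331]
```

Request:
jog_arm:
  moves:
    - [0.12,-0.035,0.014,0,0,0,0.01]
    - [0.12,-0.07,0.028,0,0,0,0.02]
    - [0.12,-0.105,0.042,0,0,0,0.033]
    - [0.12,-0.14,0.056,0,0,0,0.033]
    - [0.12,-0.175,0.07,0,0,0,0.033]
    - [0.12,-0.21,0.084,0,0,0,0.033]
    - [0.12,-0.245,0.098,0,0,0,0.033]
    - [0.12,-0.28,0.115,0,0,0,0.033]
    - [0.12,-0.29,0.135,0,0,0,0.033]
    - [0.12,-0.29,0.146,0,0,0,0.033]

```text
time_s: 81.13
tcp_pos: [0.5132, 0.1351, 0.3359]
ee_rot: [[0.1, -0.995, 0.001], [-0.995, -0.1, 0.001], [-0.001, -0.001, -1.0]]
wrist_force: [-0.3, 0.1, 0.5]
gripper_width: 0.443
```

Request:
jog_arm:
  moves:
    - [0.12,0,0,0,0,0,0]
    - [0.12,0,0,0,0,0,0]
    - [0.12,0,0,0,0,0,0]
    - [0.12,0,0,0,0,0,0]
    - [0.12,0,0,0,0,0,0]
    - [0.12,0,0,0,0,0,0]
    - [0.12,0,0,0,0,0,0]
    - [0.12,0,0,0,0,0,0]
    - [0.12,0,0,0,0,0,0]
    - [0.12,0,0,0,0,0,0]

```text
time_s: 81.97
tcp_pos: [0.5145, 0.1325, 0.3355]
ee_rot: [[0.096, -0.995, -0.0], [-0.995, -0.096, 0.0], [-0.0, 0.0, -1.0]]
wrist_force: [0.0, 0.1, -0.4]
gripper_width: 0.44
```

```bash
python3 - <<'E'
from h import *
st(); c=snap("wrist","w40"); crop(c,"w40c.png",60,0,460,230,2); c=snap("scene","s40");snap("top","t40")
E
```

```text
t 81.97 tcp [0.5145 0.1325 0.3355] w 0.44 F [ 0.   0.1 -0.4]
```

View pics/w40c.png

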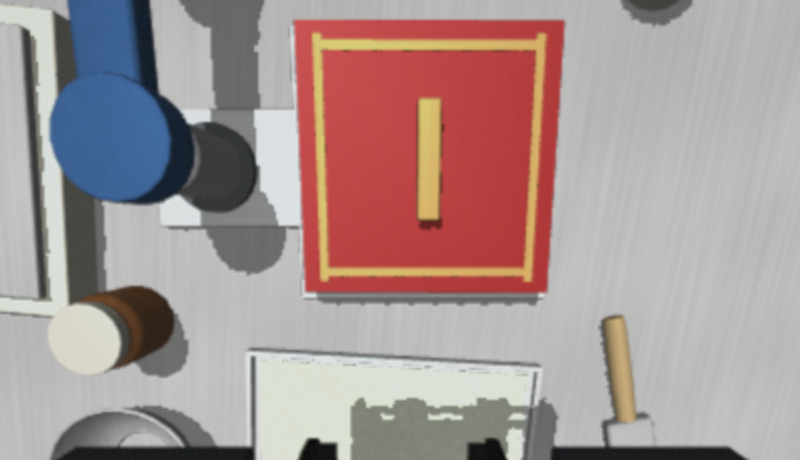

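View pics/s40.png

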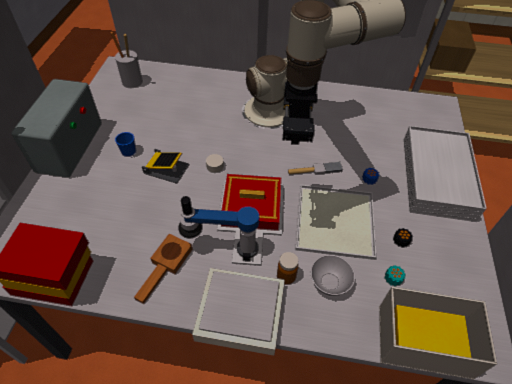

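View pics/t40.png

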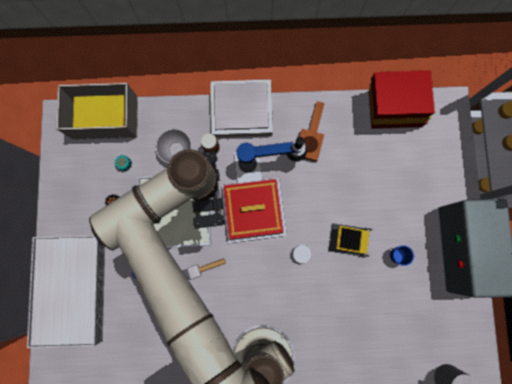

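```bash
python3 - <<'E'
from trayfit import *
c=ld("w40"); g=lambda x,y:(60+x/2-.25,y/2-.25)
x,e=fit(c,[g(565,21),g(547,293),g(303,293),g(294,21)],.094,[.507,.018,.1,.06]); print("lid top",(x-[.0012,.0018,0,0]).round(4),np.degrees(x[2]),e)
k,e=tri((ld("s40"),186.5,200),(ld("t40"),299,144)); h,e2=tri((ld("s40"),247,217),(ld("t40"),246.5,152.5)); print(k,e,h,e2); d=k-h; print("arm",np.degrees(np.arctan2(d[1],d[0]))+174.5)
E
```

```text
lid top [0.5067 0.0188 0.094  0.0596] 5.387648416544132 0.7442586226912624
[ 0.6838727  -0.13579984  0.23057385] [0.9, 0.9] [0.67437963 0.03074213 0.17906613] [1.7, 1.7]
arm 87.76239073404587
```

```bash
python3 - <<'E'
from station import *
print(finish_job()); print(sense()["time_s"])
E
```

```text
the job is handed in; nothing more can be done
None
the job is handed in; nothing more can be done
```

The job is handed in, and no step is known to have failed; it took about 82 s of the 208 s allowed. All four mooncakes are in the tray pockets pattern up, the lid is on, and the press head is back at its side stop.

**Cakes and lid:** The pictures showed each cake inside its own pocket before the lid went on. At the end the lid's top measured 59.6 mm above the table, where 60 mm is fully on. It lay within about 1.5 mm and 0.2° of the tray's measured position. I could not see the cakes again after the lid went on.

**Pressing:** The head reached its stop over the box at about 23 N. I held the pedal on its stop at 36–43 N for more than 2.5 s. The pad came down onto the grip bar in the picture; I had no direct reading of its force on the lid. The pedal sprang back up when let go.

**Arm and bystanders:** The swing arm measured about 1.53 rad at the end, against the 1.4 rad needed. In the last pictures the bystanders and the coloured look-alike cakes were where they started, and the gripper touched nothing.

**Checks that disagreed:**
- **Fingertips:** They end about 20 mm above the stated tool point. The first close therefore passed over a cake, and I used lower grasp heights afterwards.
- **Wrist camera:** It was off by about 1–2 mm, and I corrected for it using the middle line between the fingers.
- **First placing:** The first cake was pressed onto its pocket floor with about 25 N. It did not move when released, and I lowered the others less.

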